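Put the battery packs away: contacts up in the tray, tray latched in the cabinet

ROBOT

A 7-joint arm with a two-finger parallel gripper is mounted at the origin on the work surface. World frame = base frame: x ahead of the robot, y to its left, z up, the work surface at z = 0. Lengths are in m, angles in rad, forces in N, time in s.
With the tool pointing down it reaches from about 0.35 to 0.9 m from the base axis. Payload 8.1 kg.
Tool frame: the origin (TCP) lies on the centre line of the jaws, within the pads' length; the fingertips stand arm.tips_ahead ahead of it and the grasp point (between the pads) lies 8 mm behind it (arm.tips_ahead is the distance from the TCP to the fingertips, in m); z points along the fingers, y is the direction in which the jaws open and shut (so a half turn about z gives the same grasp; the last joint's range is limited). The gripper opens to 92 mm and grips with 3 to 60 N. Pads are 19 mm wide; open, the fingers measure 130 mm over their backs; the gripper's body (75 mm by 190 mm) begins 47 mm behind the grasp point.
Start: joints at [-1.252, 0.434, 0.025, 1.573, -0.012, 1.134, -0.075], TCP at [0.256, 0.57, 0.209] pointing down, gripper open.
Joint ranges: [-2.62, 2.62], [-0.44, 2.09], [-1.27, 1.32], [0.08, 2.57], [-1.32, 4.46], [0.12, 2], [-2.74, 2.74]. Speed limits (rad/s): [2.22, 2.22, 3.01, 3.01, 3.14, 3.14, 3.14].

INTERFACE

Orientations are given as a rotation vector (axis times angle).
In Python, from cell import arm gives the robot as it stands. The module is installed in compiled form; this text tells all that it offers.
- The arm moves only by the tool jog_arm, never from a script. Its argument "moves" is a list of rows, each an object with "twist": the turn, a rotation vector about the tool's x, y, z in units of 10 degrees (1.0 is 10 degrees), a list of three; "xyz": the shift along the tool's x, y, z in units of 60 mm (1.0 is 60 mm), a list of three; "grip": the closure, from -1 (fully open) to 1 (shut). A call has 1 to 5 rows; each row is the pose to reach, as a shift and turn from the pose commanded when the call began, along the tool's axes at that moment; what a row does not reach only later rows make up. A row lasts 1/8 s, in which the tool goes at most 62.5 mm and 10.7 degrees, less where a joint would pass 70% of its speed; a pose out of reach is approached as far as the arm can. A call with a gripper value outside its range is refused whole. The fingers move at their own pace and stop on an object; "force" is the grip in N (left out, the last holds). Time passes only in rows, so rows that repeat a pose let the fingers close. It gives the time, the measured TCP pose, the force and the opening at its end, in the units of the state.
- arm.observe(): the state, without advancing time (a new reading comes with each control period).
- arm.get_image(name): name is "scene" or "top" or "wrist"; returns the picture (400x640x3 uint8, blue, green, red); there is no depth.
- arm.camera_params(name): a dict with "mtx" (3x3 intrinsics, pixels), "T" (4x4, takes a point from camera to world coordinates); the wrist camera has in their place "T_tool_cam" (4x4, takes a point from camera to tool coordinates, whose origin is the TCP and whose axes are the flange's). Camera axes: x right, y down, z forward; pixel columns grow to the right and rows downward; lengths in m; the calibration is good to about 2 mm. The wrist camera is an equidistant fisheye: a pixel r from the principal point sees the ray r / f radians off the axis. A picture is of the moment at which its call begins: read the wrist's pose just before it. camera_params takes no time and is no camera call.
- arm.sign_off(): hands the job in, once; it reports no verdict.
The state is a dict: "clock": time; "joints": joint angles; "dq": joint speeds; "joint_efforts": joint torques, N m; "position": TCP position; "ee_rot": TCP orientation; "force": force on the tool from outside, world axes, zero at the start; "ft_torque": the same for the moment, N m; "width": opening from 0.0 (shut) to 1.0 (fully open).
Only numpy, scipy, OpenCV 4.12 (cv2) and the standard library are available. Lean on these libraries where they do the work, as an engineer would, in place of code of your own. Each camera call takes 0.05 s, during which the arm holds its last target. There are 200 camera calls.

TASK

Put the battery packs away for the night: lay every pack that is on the bench flat in the metal tray with its copper contacts facing up, turning over those that lie contacts down, so that nothing can short on the tray. Then slide the loaded tray fully home into the blue cabinet and swing the red latch down level across its front. Leave everything else on the bench where it is.

Things in the scene. Friction and masses are not known exactly. Their poses are not given: they have to be found in the camera images.
- pack_1: cordless-tool battery pack, about 0.32 kg: square grey body 92 (x) x 60 (y) x 32 (z), and on it a black contact block 60 x 44 x 14 (centred 6 towards +x) with four copper contacts; whole height 46. Origin: centre of the flat underside, which bears a white label with a blue stripe; z points out of the contact side. Red buttons on the two long sides (mm)
- pack_2: a pack like pack_1. Any pack may be absent, and may start either way up: contacts up (origin on the bench, z up), or contacts down (resting on its contact block, origin 46 above the bench, label up, z down) (mm)
- pack_3: a pack like pack_1, either way up, may be absent. The 60 x 32 end faces of a pack are flat: it stands by itself on either end, 92 high (mm)
- pack_4: a pack like pack_1, either way up, may be absent
- tray: loose metal tray, 0.49 kg, on slippery glides on the bench. Origin: under its centre; +y is the end that enters the cabinet, z up. 218 (x) x 226 (y) outside, 212 x 219 inside, inner floor 6 above the bench, side and rear walls 23 high, with flanges along the side walls' tops (238 over them). Blue front panel at y = -113, 72 high (46 at its outer 24) (mm)
- tray_handle (a point): centre of the tray's handle: a dark bar 10 x 10 in section, 102 long along the tray's x, 45 above the bench, at tray x 0, y -175, with 57 clear between it and the front panel; its two arms join it 45 either side of its centre (mm)
- cabinet: fixed low blue steel battery cabinet, 258 (x) x 250 (y) x 92 high, open at its -y end. Origin: under its centre; z up. The tray slides along the bench into it in its +y direction, up to a stop: fully home, the tray's origin is at cabinet x 0, y -18, its front panel 6 out of the mouth. A charger 50 high stands on its top at y over 25 (mm)
- mouth (a point): centre of the cabinet's mouth at bench level (cabinet x 0, y -125); opening 86 high. The tray's flanges run in slots on both side walls, 4 play each side; two flared lead-ins, 32 high, reach 42 out from the mouth and guide the tray (mm)
- latch (a joint): red swing latch in front of the mouth, at its right-hand post as one looks in, rad: 0 = level across the home tray's front panel (shut), grows as it swings up; starts 0.95 to 1.25, limit 1.35. A stiff hinge (0.12 N m) that stays where left; pressed down to shut, which works only when the tray is home to within 5 (mm)
- latch_tip (a point): point on the latch arm's centre line 105 from the pivot, near its free end. Pivot at cabinet x 120, y -140, z 66, axis along cabinet y; shut, the arm runs 110 from the pivot towards cabinet -x, 14 high and 8 thick (mm)
- screw_box: cardboard screw box 85 x 60 x 40, heavy, among the packs; origin centre of underside; a bystander, to be left alone
- tape_measure: yellow tape measure 72 x 36 x 64 high; origin centre of underside; a bystander, to be left alone
- sanding_block: cork sanding block 110 x 65 x 30; origin centre of underside; a bystander, to be left alone
- offcut: wood offcut 160 (x) x 45 x 22; origin centre of underside; a bystander, to be left alone
- paint_can: small paint can, diameter 88, 100 high; a bystander, to be left alone
- glue_bottle: glue bottle, diameter 60, 170 high; a bystander, to be left alone
- screw_jar: jar of screws, diameter 72, 90 high; a bystander, to be left alone
Mind the look-alikes: they are no part of the job. Leave any purple look-alike of the pack_2 alone.

How it is judged:
By the outcome, as a careful person would: the job done as asked, in the order asked, and still so for the second after the job is handed in, with the robot touching nothing.
Of pack_1, pack_2, pack_3, pack_4 only 3 to 4 are there at a start; the rules pass over those that are not, and their reading is None.
At some moment in a run one of pack_1, pack_2, pack_3, pack_4 may be knocked a few centimetres aside while the robot is not near it.
Once in a run the grip may slacken for a moment while it holds something.
It also fails if it takes over 210 s, if anything falls off the work surface, if the arm or the gripper's body presses on something with over 40 N, if the wrist force passes 120 N, or if a joint passes its speed limit or range.

## Working session

There is one attempt and no reset: what is moved stays moved. The work goes in short steps, Python scripts to look and compute and a tool call to move; the robot and the scene stay as the last step left them, time stands still between calls to the robot, and variables do not carry over. Pictures are saved under pics/ and viewed, about 12 in all and at most 16, crops included, and the job is handed in when it is done.

Besides the shell and the picture viewer there is one more tool, called after "Request:" as name([rows], argument=value, ...), one row to a line, values as JSON. jog_arm: Moves the arm, as the interface text tells. Its arguments: {"type":"object","properties":{"moves":{"type":"array","items":{"type":"object","properties":{"twist":{"type":"array","items":{"type":"number"}},"xyz":{"type":"array","items":{"type":"number"}},"grip":{"type":"number"}}}},"force":{"type":"number"}},"required":["moves"]}

```bash
mkdir -p pics; cat > h.py <<'E'
import numpy as np, cv2
from scipy.spatial.transform import Rotation as R
from cell import arm
def ray(name,u,v,z):
    p=arm.camera_params(name); K=np.array(p["mtx"]);T=np.array(p["T"])
    d=T[:3,:3]@np.linalg.solve(K,[u,v,1.]); o=T[:3,3]
    return o+d*(z-o[2])/d[2]
def proj(name,P):
    p=arm.camera_params(name); K=np.array(p["mtx"]);T=np.array(p["T"])
    c=T[:3,:3].T@(np.array(P)-T[:3,3]); q=K@c; return q[:2]/q[2]
E
python3 - <<'E'
from h import *
for n in("top","scene"):
    cv2.imwrite(f"pics/{n}0.png",arm.get_image(n)); p=arm.camera_params(n); print(n,np.round(p["mtx"],1).tolist(),np.round(p["T"],3).tolist())
p=arm.camera_params("wrist");print({k:np.round(v,3).tolist() for k,v in p.items()}, arm.tips_ahead)
print(arm.observe())
E
```

```text
top [[517.6, 0.0, 318.2], [0.0, 517.6, 194.5], [0.0, 0.0, 1.0]] [[-0.012, -0.992, 0.126, 0.337], [-1.0, 0.013, 0.009, -0.035], [-0.011, -0.126, -0.992, 1.581], [0.0, 0.0, 0.0, 1.0]]
scene [[442.9, 0.0, 319.1], [0.0, 442.9, 199.4], [0.0, 0.0, 1.0]] [[-0.475, 0.631, -0.613, 1.454], [0.88, 0.336, -0.335, 0.45], [-0.005, -0.699, -0.715, 1.107], [0.0, 0.0, 0.0, 1.0]]
{'mtx': [[309.707, 0.0, 318.191], [0.0, 309.707, 195.037], [0.0, 0.0, 1.0]], 'T_tool_cam': [[0.001, -0.967, -0.255, 0.069], [1.0, 0.001, 0.0, 0.0], [-0.0, -0.255, 0.967, -0.175], [0.0, 0.0, 0.0, 1.0]]} 0.011
{'clock': 0.1, 'joints': array([-1.2515977 ,  0.4351718 ,  0.02498702,  1.57399937, -0.01161294,
        1.13395439, -0.07508847]), 'dq': array([ 0.00041773, -0.0002693 ,  0.00109586, -0.00235108, -0.00149386,
       -0.00034965, -0.00015235]), 'joint_efforts': array([ 2.87422532e-03, -6.69120026e+01,  9.88017842e-01, -3.15146363e+01,
       -6.04307489e-02,  3.73633427e-02,  6.15607951e-05]), 'position': array([0.25573828, 0.56977359, 0.20831471]), 'ee_rot': array([-6.57739037e-01, -3.07179196e+00,  2.16306070e-03]), 'force': array([ 0.02675974, -0.6860998 , -0.57748019]), 'ft_torque': array([-0.00136099, -0.03181977,  0.02305171]), 'width': 0.9992694886493102}
```

View pics/top0.png

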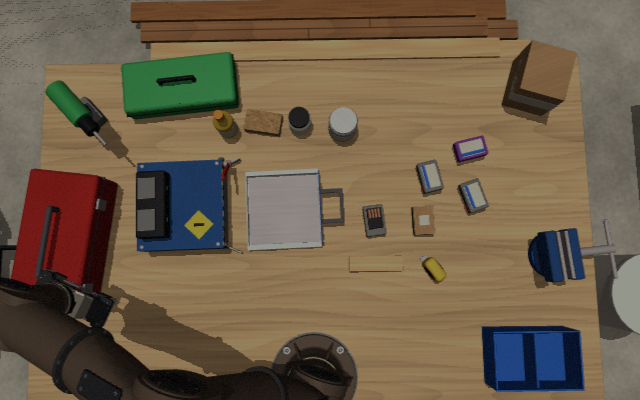

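View pics/scene0.png

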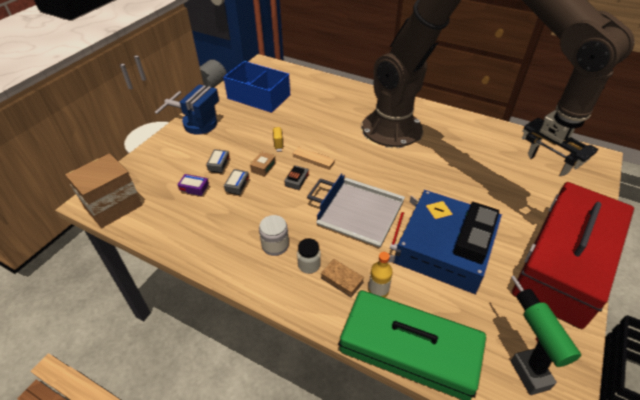

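The top view shows three packs: contacts up at (374,220), and label up at (430,177) and (473,196). Possible mix-ups are the purple look-alike (470,149), the screw box (423,220) and the sanding block (263,122). I'll take a close crop next.

```bash
python3 - <<'E'
from h import *
im=cv2.imread("pics/top0.png")
a=cv2.resize(im[130:290,350:500],None,fx=5,fy=3.75,interpolation=cv2.INTER_CUBIC)
a=cv2.resize(im[135:255,355:495],None,fx=5,fy=5,interpolation=cv2.INTER_CUBIC)
cv2.imwrite("pics/crop1.png",a)
b=cv2.resize(im[145:265,205:355],None,fx=5,fy=5,interpolation=cv2.INTER_CUBIC)
cv2.imwrite("pics/crop2.png",b)
E
```

```text
(no output)
```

View pics/crop1.png

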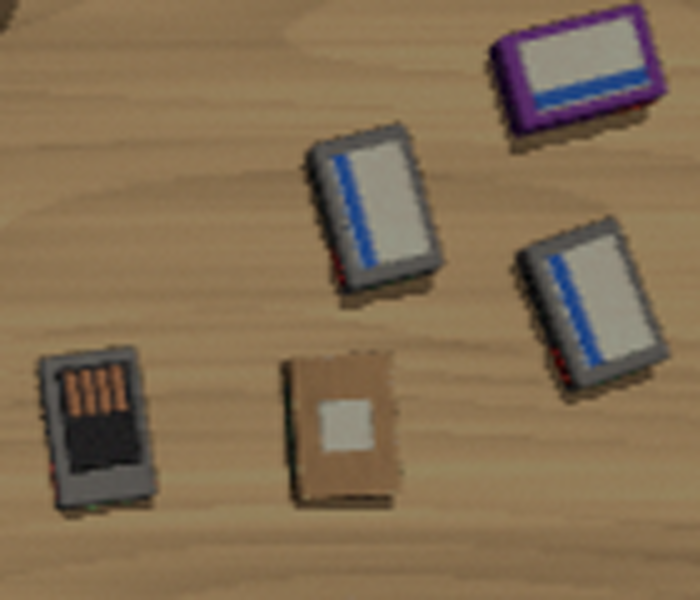

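View pics/crop2.png

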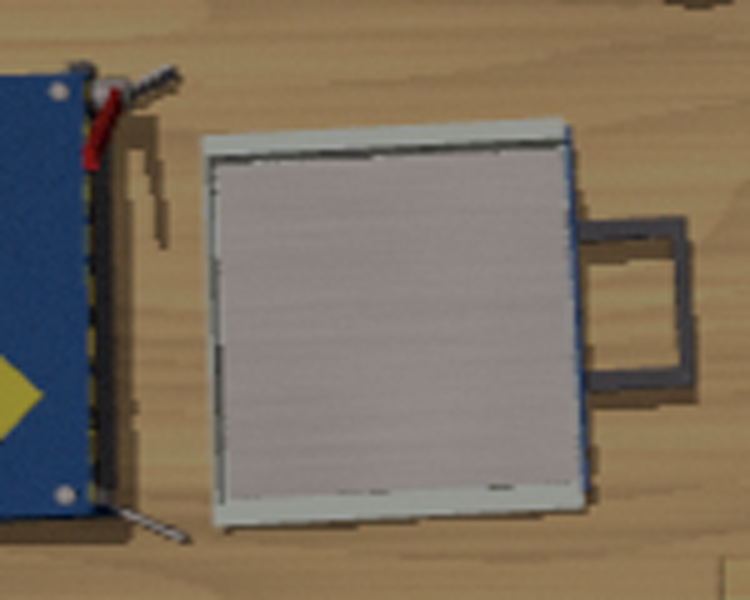

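The crops confirm the choice. The contacts-up pack centres near crop (97,428). The label-up packs centre near (380,207) and (595,305). The purple pack at (577,70) and the screw box at (345,428) stay put. The tray mouth side faces the cabinet, and the latch is raised at the far post. Next I'll measure with masks.

```bash
cat >> h.py <<'E'
def rects(im,roi=(345,130,510,250),show=True):
    """packs by masks: labels-up (white+blue rect, z=.046) and contacts-up (copper/black/grey, z=.04)"""
    x0,y0,x1,y1=roi; s=4
    c=cv2.resize(im[y0:y1,x0:x1],None,fx=s,fy=s,interpolation=cv2.INTER_CUBIC)
    hsv=cv2.cvtColor(c,cv2.COLOR_BGR2HSV); H,S,V=cv2.split(hsv)
    lab=((S<55)&(V>140))|((H>100)&(H<125)&(S>110)&(V>80))
    blk=(V<70)&(S<120)
    grey=(S<50)&(V<140)
    out=[]
    for nm,m,z,amin in(("label",lab,.046,900),("dark",grey|blk,.035,900)):
        m=cv2.morphologyEx(m.astype(np.uint8),cv2.MORPH_OPEN,np.ones((3,3)))
        m=cv2.morphologyEx(m,cv2.MORPH_CLOSE,np.ones((7,7)))
        for k in cv2.findContours(m,cv2.RETR_EXTERNAL,cv2.CHAIN_APPROX_NONE)[0]:
            if cv2.contourArea(k)<amin: continue
            b=cv2.boxPoints(cv2.minAreaRect(k)); px=(b+.5)/s-.5+[x0,y0]
            W=np.array([ray("top",*p,z) for p in px]); ce=W.mean(0)
            e=[W[1]-W[0],W[2]-W[1]]; L=[np.linalg.norm(v) for v in e]; i=int(np.argmax(L))
            a=np.degrees(np.arctan2(e[i][1],e[i][0])); a=(a+90)%180-90
            print(nm,"px",px.mean(0).round(1),"xy",ce[:2].round(4),"long axis deg",round(a,1),"LxW",np.round(sorted(L)[::-1],3))
E
python3 - <<'E'
from h import *
im=cv2.imread("pics/top0.png"); rects(im)
c1=lambda u,v,z:ray("top",355+(u+.5)/5-.5,135+(v+.5)/5-.5,z)
c2=lambda u,v,z:ray("top",205+(u+.5)/5-.5,145+(v+.5)/5-.5,z)
A=[c1(*p,.032) for p in((41,358),(135,348),(157,495),(60,502))]
print("A",np.mean(A,0).round(4),[a.round(4)[:2].tolist() for a in A])
for nm,ps,z in(("trayflange",((203,138),(567,120),(585,510),(215,525)),.023),("bar",((686,217),(692,388)),.05),("cab",((58,92),(66,495)),.092)):
    W=[c2(*p,z) for p in ps]; print(nm,[w.round(4)[:2].tolist() for w in W],np.mean(W,0).round(4))
W=[ray("top",u,v,.092) for u,v in((137,162),(222,160),(227,250),(137,250))]; print("cab corners",[w.round(3)[:2].tolist() for w in W])
print("latch root/tip px rays")
for p in((118,92),(93,165)):
    print([c2(*p,z).round(3).tolist() for z in(.066,.15)])
E
```

```text
label px [424.1 219.6] xy [ 0.453  -0.3345] long axis deg -2.2 LxW [0.028 0.028]
label px [474.5 194.7] xy [ 0.5256 -0.4871] long axis deg 18.1 LxW [0.07  0.041]
label px [430.6 175.2] xy [ 0.586  -0.3588] long axis deg 13.1 LxW [0.07 0.04]
label px [471.4 147.2] xy [ 0.6699 -0.4851] long axis deg -76.8 LxW [0.071 0.041]
dark px [373.6 220.8] xy [ 0.4523 -0.1859] long axis deg 6.5 LxW [0.094 0.061]
dark px [472.5 196.2] xy [ 0.5225 -0.4842] long axis deg 17.9 LxW [0.094 0.069]
dark px [428.9 176.8] xy [ 0.5833 -0.3558] long axis deg 12.4 LxW [0.096 0.067]
dark px [350.4 136.6] xy [ 0.7104 -0.1216] long axis deg -1.2 LxW [0.044 0.035]
A [ 0.4557 -0.1881  0.032 ] [[0.4967, -0.1548], [0.502, -0.2114], [0.4137, -0.2221], [0.4102, -0.1642]]
trayflange [[0.6068, 0.2012], [0.6148, -0.0214], [0.3776, -0.0294], [0.3714, 0.1926]] [0.4926 0.0857 0.023 ]
bar [[0.5503, -0.092], [0.448, -0.0938]] [ 0.4992 -0.0929  0.05  ]
cab [[0.6233, 0.2759], [0.388, 0.2683]] [0.5057 0.2721 0.092 ]
cab corners [[0.63, 0.509], [0.632, 0.259], [0.369, 0.242], [0.373, 0.501]]
latch root/tip px rays
[[0.628, 0.246, 0.066], [0.612, 0.23, 0.15]]
[[0.584, 0.26, 0.066], [0.57, 0.244, 0.15]]
```

```bash
cat > plan.py <<'E'
from h import *
from scipy.spatial.transform import Slerp
def pose(x,y,z,phi,tilt=0):
    """grasp point xyz; tool x horizontally along phi deg, tilt>0: fingers lean outward along phi"""
    c,s=np.cos(np.radians(phi)),np.sin(np.radians(phi))
    Rm=R.from_matrix(np.array([[c,s,0],[s,-c,0],[0,0,-1]]))*R.from_rotvec([0,np.radians(tilt),0])
    return np.array([x,y,z])+Rm.apply([0,0,.008]),Rm
def now():
    o=arm.observe(); return np.array(o["position"]),R.from_rotvec(o["ee_rot"])
def plan(wps,start=None,show=True):
    """wps: (pose,grip,rows or None); prints one compact line per call"""
    p,Rm=start or now()
    for (q,Rq),g,n in wps:
        d=np.linalg.norm(q-p); a=np.degrees((Rm.inv()*Rq).magnitude())
        n=n or int(np.ceil(max(d/.06,a/10)+1))
        sl=Slerp([0,1],R.concatenate([Rm,Rq])); p0=p
        k=0
        while k<n:
            m=min(5,n-k); fr=[(k+i+1)/n for i in range(m)]; rows=[]
            for f in fr:
                x=np.round(Rm.inv().apply(p0+(q-p0)*f-p)/.06,2); t=np.round(np.degrees((Rm.inv()*sl(f)).as_rotvec())/10,2)
                rows.append((x+0.,t+0.))
            print(f"grip {g}",*[f"|x{x.tolist()} t{t.tolist()}" for x,t in rows])
            p=p+Rm.apply(rows[-1][0]*.06); Rm=Rm*R.from_rotvec(np.radians(rows[-1][1]*10)); k+=m
    return p,Rm
E
python3 - <<'E'
from plan import *
plan([(pose(.40,.2,.28,85,0),-1,None),(pose(.57,-.35,.18,13,-40),-1,None)])
E
```

```text
grip -1 |x[-0.52, -0.52, -0.12] t[0.0, 0.0, 0.79] |x[-1.05, -1.03, -0.23] t[0.0, 0.0, 1.57] |x[-1.57, -1.55, -0.35] t[0.0, 0.0, 2.36] |x[-2.1, -2.06, -0.47] t[0.0, 0.0, 3.15] |x[-2.62, -2.58, -0.59] t[0.0, 0.0, 3.93]
grip -1 |x[-0.73, -0.06, -0.11] t[0.0, 0.0, 0.79] |x[-1.46, -0.13, -0.23] t[0.0, 0.01, 1.58] |x[-2.2, -0.2, -0.35] t[0.0, 0.01, 2.37] |x[-2.93, -0.27, -0.46] t[0.0, 0.01, 3.15]
grip -1 |x[-0.81, 0.32, 0.15] t[0.23, -0.31, 0.63] |x[-1.62, 0.64, 0.3] t[0.46, -0.63, 1.25] |x[-2.43, 0.97, 0.44] t[0.68, -0.94, 1.88] |x[-3.24, 1.29, 0.59] t[0.91, -1.25, 2.51] |x[-4.05, 1.61, 0.74] t[1.14, -1.57, 3.13]
grip -1 |x[-0.46, 0.72, 0.22] t[0.23, -0.31, 0.63] |x[-0.93, 1.44, 0.44] t[0.45, -0.62, 1.26] |x[-1.39, 2.16, 0.66] t[0.68, -0.94, 1.88] |x[-1.85, 2.88, 0.88] t[0.91, -1.25, 2.51] |x[-2.31, 3.6, 1.1] t[1.14, -1.56, 3.14]
grip -1 |x[0.03, 0.88, 0.12] t[0.22, -0.32, 0.62]
```

Request:
jog_arm([
  {"xyz":[-2.6,-2.6,-0.6],"twist":[0,0,3.9],"grip":-1},
  {"xyz":[-2.6,-2.6,-0.6],"twist":[0,0,3.9],"grip":-1},
  {"xyz":[-2.6,-2.6,-0.6],"twist":[0,0,3.9],"grip":-1},
  {"xyz":[-2.6,-2.6,-0.6],"twist":[0,0,3.9],"grip":-1},
], force=40)

```text
clock: 0.6
position: [0.3355, 0.3608, 0.2454]
ee_rot: [1.656, 2.669, -0.0]
force: [-0.0, 1.6, -0.5]
width: 1.0
```

Request:
jog_arm([
  {"xyz":[-2.9,-0.3,-0.4],"twist":[0,0,3.2],"grip":-1},
  {"xyz":[-2.9,-0.3,-0.4],"twist":[0,0,3.2],"grip":-1},
  {"xyz":[-2.9,-0.3,-0.4],"twist":[0,0,3.2],"grip":-1},
  {"xyz":[-2.9,-0.3,-0.4],"twist":[0,0,3.2],"grip":-1},
])

```text
clock: 1.1
position: [0.3982, 0.1968, 0.2696]
ee_rot: [2.328, 2.108, 0.002]
force: [-0.3, 0.9, -0.2]
width: 0.999
```

Request:
jog_arm([
  {"xyz":[-4.05,1.6,0.74],"twist":[1.14,-1.57,3.13],"grip":-1},
  {"xyz":[-4.05,1.6,0.74],"twist":[1.14,-1.57,3.13],"grip":-1},
  {"xyz":[-4.05,1.6,0.74],"twist":[1.14,-1.57,3.13],"grip":-1},
  {"xyz":[-4.05,1.6,0.74],"twist":[1.14,-1.57,3.13],"grip":-1},
  {"xyz":[-4.05,1.6,0.74],"twist":[1.14,-1.57,3.13],"grip":-1},
])

```text
clock: 1.72
position: [0.4708, -0.0531, 0.2233]
ee_rot: [2.738, 1.366, -0.519]
force: [0.1, 0.4, -0.4]
width: 0.998
```

```bash
python3 - <<'E'
from plan import *
o=arm.observe(); print(o["clock"],np.round(o["position"],3),np.round(o["joints"],2)); 
plan([(pose(.57,-.35,.18,13,-40),-1,None)])
E
```

```text
1.725 [ 0.471 -0.053  0.223] [-0.58  0.41  0.64  1.74 -0.04  1.35 -0.57]
grip -1 |x[-0.38, 0.62, 0.18] t[0.19, -0.27, 0.53] |x[-0.77, 1.25, 0.35] t[0.39, -0.53, 1.06] |x[-1.15, 1.87, 0.53] t[0.58, -0.8, 1.59] |x[-1.54, 2.49, 0.71] t[0.77, -1.06, 2.13] |x[-1.92, 3.12, 0.89] t[0.97, -1.33, 2.66]
grip -1 |x[-0.03, 0.74, 0.1] t[0.19, -0.27, 0.53] |x[-0.06, 1.49, 0.21] t[0.39, -0.53, 1.06]
```

Request:
jog_arm([
  {"xyz":[-1.92,3.12,0.89],"twist":[0.97,-1.33,2.66],"grip":-1},
  {"xyz":[-1.92,3.12,0.89],"twist":[0.97,-1.33,2.66],"grip":-1},
  {"xyz":[-1.92,3.12,0.89],"twist":[0.97,-1.33,2.66],"grip":-1},
  {"xyz":[-1.92,3.12,0.89],"twist":[0.97,-1.33,2.66],"grip":-1},
  {"xyz":[-1.92,3.12,0.89],"twist":[0.97,-1.33,2.66],"grip":-1},
])

```text
clock: 2.35
position: [0.5383, -0.2647, 0.1865]
ee_rot: [2.871, 0.636, -0.906]
force: [0.1, 0.4, 0.2]
width: 1.003
```

Request:
jog_arm([
  {"xyz":[0,1.2,0.2],"twist":[0.39,-0.53,1.06],"grip":-1},
  {"xyz":[0,1.2,0.2],"twist":[0.39,-0.53,1.06],"grip":-1},
  {"xyz":[0,1.2,0.2],"twist":[0.39,-0.53,1.06],"grip":-1},
  {"xyz":[0,1.2,0.2],"twist":[0.39,-0.53,1.06],"grip":-1},
])

```text
clock: 2.85
position: [0.5627, -0.3284, 0.175]
ee_rot: [2.867, 0.339, -1.035]
force: [0.6, -1.0, 0.0]
width: 1.001
```

```bash
python3 - <<'E'
from plan import *
o=arm.observe(); print(o["clock"],np.round(o["position"],3),np.round(o["joints"],2)); m=R.from_rotvec(o["ee_rot"]).as_matrix(); print(m.round(2))
cv2.imwrite("pics/w1.png",arm.get_image("wrist"))
im=arm.get_image("top");cv2.imwrite("pics/top1.png",im); rects(im)
plan([(pose(.586,-.359,.09,13,-35),-1,None),(pose(.586,-.359,.027,13,-35),-1,None)])
E
```

```text
2.85 [ 0.563 -0.328  0.175] [-0.05  1.02  0.8   1.03 -0.16  1.79 -0.7 ]
[[ 0.75  0.23 -0.62]
 [ 0.18 -0.97 -0.14]
 [-0.64 -0.   -0.77]]
label px [423.8 219.5] xy [ 0.4533 -0.3336] long axis deg -87.4 LxW [0.03  0.029]
label px [474.3 194.9] xy [ 0.525  -0.4864] long axis deg 18.6 LxW [0.071 0.045]
label px [430.3 175.6] xy [ 0.5849 -0.3578] long axis deg 15.3 LxW [0.071 0.039]
label px [471.4 147.5] xy [ 0.6691 -0.4849] long axis deg -75.7 LxW [0.071 0.044]
dark px [373.4 220.3] xy [ 0.4538 -0.1852] long axis deg 5.8 LxW [0.094 0.062]
dark px [472.6 196. ] xy [ 0.5232 -0.4843] long axis deg 19.0 LxW [0.093 0.068]
dark px [397.5 163.5] xy [ 0.6269 -0.2633] long axis deg -67.0 LxW [0.464 0.252]
grip -1 |x[0.37, 0.2, 0.35] t[0.0, 0.15, 0.01] |x[0.75, 0.39, 0.71] t[0.0, 0.31, 0.03] |x[1.12, 0.59, 1.06] t[0.0, 0.46, 0.04]
grip -1 |x[0.2, 0.0, 0.29] t[0.0, 0.0, 0.0] |x[0.4, 0.0, 0.57] t[0.0, 0.0, 0.0] |x[0.6, 0.0, 0.86] t[0.0, 0.0, 0.0]
```

View pics/w1.png

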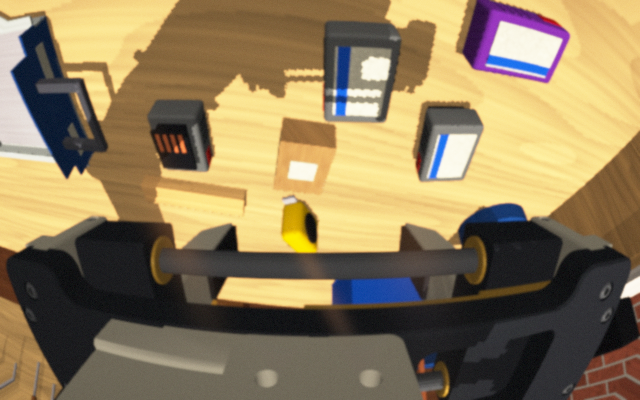

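B fills the wrist view at (362,72), and the inward tilt is reachable. I'll use a 25° tilt so the gripper body stays clear of the purple pack.

```bash
python3 - <<'E'
from plan import *
s=plan([(pose(.595,-.356,.10,13.5,-25),-1,None)])
plan([(pose(.595,-.356,.028,13.5,-25),-1,4)],s)
E
```

```text
grip -1 |x[0.39, 0.19, 0.28] t[-0.01, 0.49, 0.0] |x[0.77, 0.38, 0.55] t[-0.02, 0.97, 0.0] |x[1.16, 0.57, 0.83] t[-0.03, 1.46, 0.0]
grip -1 |x[0.13, 0.0, 0.27] t[0.0, 0.0, 0.0] |x[0.25, 0.0, 0.54] t[0.0, 0.0, 0.0] |x[0.38, 0.0, 0.82] t[0.0, 0.0, 0.0] |x[0.51, 0.0, 1.09] t[0.0, 0.0, 0.0]
```

Request:
jog_arm([
  {"xyz":[1.16,0.57,0.83],"twist":[0,1.46,0],"grip":-1},
  {"xyz":[1.16,0.57,0.83],"twist":[0,1.46,0],"grip":-1},
  {"xyz":[1.16,0.57,0.83],"twist":[0,1.46,0],"grip":-1},
  {"xyz":[1.16,0.57,0.83],"twist":[0,1.46,0],"grip":-1},
  {"xyz":[1.16,0.57,0.83],"twist":[0,1.46,0],"grip":-1},
])

```text
clock: 3.58
position: [0.5917, -0.3575, 0.0922]
ee_rot: [3.0, 0.351, -0.67]
force: [0.5, -0.2, -0.4]
width: 0.999
```

```bash
python3 - <<'E'
from plan import *
o=arm.observe(); print(o["clock"],np.round(o["position"],3),np.round(o["joints"],2))
plan([(pose(.595,-.356,.028,13.5,-25),-1,5)])
E
```

```text
3.575 [ 0.592 -0.357  0.092] [ 0.    0.98  0.75  1.18 -0.29  1.48 -0.68]
grip -1 |x[0.1, 0.0, 0.22] t[0.0, 0.0, 0.0] |x[0.2, 0.0, 0.43] t[-0.01, 0.01, 0.0] |x[0.31, 0.0, 0.65] t[-0.01, 0.01, -0.01] |x[0.41, -0.01, 0.86] t[-0.02, 0.01, -0.01] |x[0.51, -0.01, 1.08] t[-0.02, 0.02, -0.01]
```

Request:
jog_arm([
  {"xyz":[0.1,0,0.22],"twist":[0,0,0],"grip":-1},
  {"xyz":[0.2,0,0.43],"twist":[0,0,0],"grip":-1},
  {"xyz":[0.3,0,0.65],"twist":[0,0,0],"grip":-1},
  {"xyz":[0.41,0,0.86],"twist":[0,0,0],"grip":-1},
  {"xyz":[0.51,0,1.08],"twist":[0,0,0],"grip":-1},
])

```text
clock: 4.2
position: [0.5904, -0.3583, 0.0184]
ee_rot: [3.001, 0.348, -0.672]
force: [0.2, -0.3, -0.5]
width: 1.001
```

Request:
jog_arm([
  {"xyz":[0,0,0],"twist":[0,0,0],"grip":1},
  {"xyz":[0,0,0],"twist":[0,0,0],"grip":1},
  {"xyz":[0,0,0],"twist":[0,0,0],"grip":1},
  {"xyz":[0,0,0],"twist":[0,0,0],"grip":1},
  {"xyz":[0,0,0],"twist":[0,0,0],"grip":1},
], force=45)

```text
clock: 4.82
position: [0.5908, -0.3582, 0.0203]
ee_rot: [3.001, 0.348, -0.67]
force: [-0.1, 0.9, 4.6]
width: 0.65
```

```bash
python3 - <<'E'
from plan import *
o=arm.observe(); print(o["clock"],np.round(o["position"],3),np.round(o["joints"],2),o["width"]*92)
s=plan([(pose(.59,-.34,.16,5,-25),1,None)]);print()
s=plan([(pose(.58,-.22,.16,-15,65),1,None)],s);print()
E
```

```text
4.825 [ 0.591 -0.358  0.02 ] [ 0.01  1.05  0.72  1.22 -0.32  1.38 -0.69] 59.759519674439375
grip 1 |x[-0.23, -0.08, -0.5] t[0.08, 0.0, 0.19] |x[-0.47, -0.16, -1.0] t[0.17, 0.01, 0.37] |x[-0.7, -0.24, -1.5] t[0.25, 0.01, 0.56] |x[-0.94, -0.31, -2.0] t[0.33, 0.02, 0.75]

grip 1 |x[0.01, -0.18, -0.01] t[-0.07, 0.81, 0.19] |x[0.02, -0.36, -0.02] t[-0.14, 1.62, 0.38] |x[0.04, -0.54, -0.04] t[-0.21, 2.43, 0.57] |x[0.05, -0.72, -0.05] t[-0.28, 3.24, 0.76] |x[0.06, -0.9, -0.06] t[-0.35, 4.04, 0.95]
grip 1 |x[0.0, -0.17, -0.02] t[-0.06, 0.81, 0.19] |x[-0.01, -0.35, -0.04] t[-0.13, 1.62, 0.38] |x[-0.02, -0.53, -0.06] t[-0.2, 2.43, 0.57] |x[-0.02, -0.71, -0.08] t[-0.27, 3.24, 0.76] |x[-0.03, -0.89, -0.1] t[-0.34, 4.05, 0.95]
grip 1 |x[-0.01, -0.17, -0.04] t[-0.07, 0.81, 0.19]
```

Request:
jog_arm([
  {"xyz":[-0.3,-0.1,-0.5],"twist":[0,0,0.2],"grip":1},
  {"xyz":[-0.5,-0.2,-1.0],"twist":[0.2,0,0.4],"grip":1},
  {"xyz":[-0.7,-0.25,-1.5],"twist":[0.25,0,0.55],"grip":1},
  {"xyz":[-0.94,-0.31,-2.0],"twist":[0.33,0.02,0.75],"grip":1},
  {"xyz":[-0.94,-0.31,-2.0],"twist":[0.33,0.02,0.75],"grip":1},
])

```text
clock: 5.45
position: [0.5872, -0.3419, 0.1546]
ee_rot: [3.045, 0.131, -0.669]
force: [0.1, -0.2, -3.7]
width: 0.648
```

Request:
jog_arm([
  {"xyz":[0.01,-0.18,0],"twist":[-0.07,0.81,0.19],"grip":1},
  {"xyz":[0.02,-0.36,-0.02],"twist":[-0.14,1.62,0.38],"grip":1},
  {"xyz":[0.04,-0.54,-0.04],"twist":[-0.21,2.43,0.57],"grip":1},
  {"xyz":[0.05,-0.72,-0.05],"twist":[-0.28,3.24,0.76],"grip":1},
  {"xyz":[0.06,-0.9,-0.06],"twist":[-0.35,4.04,0.95],"grip":1},
])

```text
clock: 6.08
position: [0.5854, -0.2856, 0.1529]
ee_rot: [3.028, -0.091, 0.42]
force: [0.4, 0.3, -3.1]
width: 0.647
```

Request:
jog_arm([
  {"xyz":[0,-0.17,-0.02],"twist":[-0.06,0.81,0.19],"grip":1},
  {"xyz":[0,-0.35,-0.04],"twist":[-0.13,1.62,0.38],"grip":1},
  {"xyz":[-0.02,-0.53,-0.06],"twist":[-0.2,2.43,0.57],"grip":1},
  {"xyz":[-0.02,-0.71,-0.08],"twist":[-0.27,3.24,0.76],"grip":1},
  {"xyz":[-0.03,-0.89,-0.1],"twist":[-0.34,4.05,0.95],"grip":1},
])

```text
clock: 6.7
position: [0.5763, -0.2557, 0.1983]
ee_rot: [2.889, -0.242, 1.059]
force: [-0.2, 0.3, -3.4]
width: 0.648
```

Request:
jog_arm([
  {"xyz":[0,-0.17,-0.04],"twist":[-0.07,0.81,0.19],"grip":1},
  {"xyz":[0,-0.17,-0.04],"twist":[-0.07,0.81,0.19],"grip":1},
  {"xyz":[0,-0.17,-0.04],"twist":[-0.07,0.81,0.19],"grip":1},
])

```text
clock: 7.08
position: [0.5731, -0.2599, 0.2378]
ee_rot: [2.857, -0.286, 1.176]
force: [-0.7, -0.7, -3.5]
width: 0.651
```

```bash
python3 - <<'E'
from plan import *
o=arm.observe(); print(o["clock"],np.round(o["position"],3),np.round(o["joints"],2),o["width"]*92)
p,Rm=now();print(Rm.as_matrix().round(2), p-Rm.apply([0,0,.008]))
cv2.imwrite("pics/s2.png",cv2.resize(arm.get_image("scene")[80:300,150:450],None,fx=2.5,fy=2.5))
E
```

```text
7.075 [ 0.573 -0.26   0.238] [ 1.03  0.19 -0.61  2.21 -1.32  0.12 -0.03] 59.87544423970948
[[ 0.7  -0.18  0.69]
 [-0.15 -0.98 -0.11]
 [ 0.7  -0.03 -0.71]] [ 0.56754884 -0.2590946   0.243511  ]
```

View pics/s2.png

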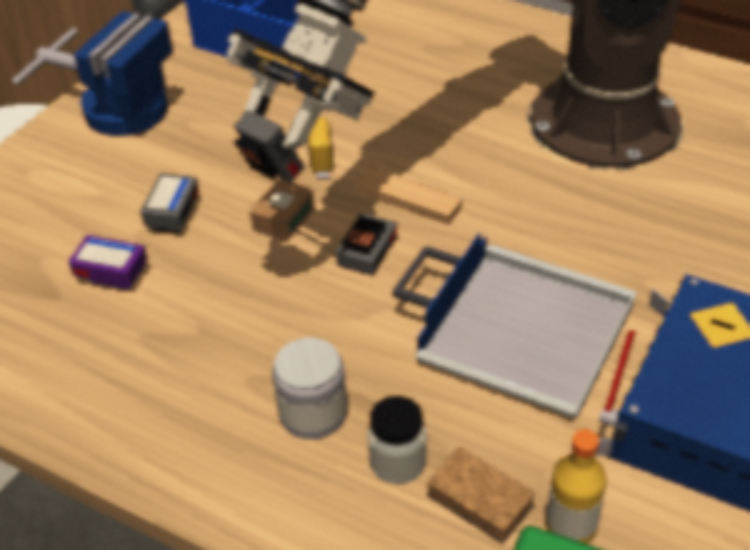

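The outward tilt stalled at joint limits (j5 −1.32, j6 0.12). B is still held at 59.9 mm, and the table is otherwise unchanged. I'll fit a kinematic model from logged poses so I can choose reachable tilts.

```bash
cat > kin.py <<'E'
from plan import *
from itertools import product
from scipy.optimize import least_squares
S=[1,1,1,1,1,1,1]; L=None
def fk(q,S,L):
    h,a,b,c,x0,off,o7=L[:7]
    Rm=R.from_euler('z',off); p=np.array([x0,0,h])
    for i in range(7):
        Rm=Rm*R.from_euler('zyzyzyz'[i],S[i]*q[i]+(o7 if i==6 else 0))
        if i==1: p=p+Rm.apply([0,0,a])
        if i==3: p=p+Rm.apply([0,0,b])
        if i==5: p=p+Rm.apply([0,0,c])
    return p,Rm
E
cat > fit.py <<'E'
from kin import *
import json
D=[([-1.2516,.4352,.025,1.574,-.0116,1.134,-.0751],[.25574,.56977,.20831],[-.65774,-3.07179,.00216]),
([-.58,.41,.64,1.74,-.04,1.35,-.57],[.471,-.053,.223],[2.738,1.366,-.519]),
([-.05,1.02,.8,1.03,-.16,1.79,-.7],[.563,-.328,.175],[2.867,.339,-1.035]),
([0,.98,.75,1.18,-.29,1.48,-.68],[.592,-.357,.092],[3,.351,-.67]),
([.01,1.05,.72,1.22,-.32,1.38,-.69],[.591,-.358,.02],[3.001,.348,-.67]),
([1.03,.19,-.61,2.21,-1.32,.12,-.03],[.573,-.26,.238],[2.857,-.286,1.176])]
best=[]
for s in product([-1,1],repeat=4):
    SS=[-1,1,s[0],1,s[1],1,s[2]]
    def f(L):
        r=[]
        for q,p,rv in D:
            P,Q=fk(q,SS,L); r+=list((P-p)*5)+list((Q.inv()*R.from_rotvec(rv)).as_rotvec())
        return r
    for o7 in(0,1.57,3.14,-1.57):
        z=least_squares(f,[.3,.4,.4,.25,0,0,o7]); best.append((z.cost,SS,z.x.round(4).tolist()))
best.sort(key=lambda t:t[0]); print(*best[:3],sep="\n")
json.dump(best[0][1:],open("kin.json","w"))
E
python3 fit.py
```

```text
(np.float64(0.009098650300541555), [-1, 1, -1, 1, -1, 1, -1], [0.2645, 0.5382, 0.4402, 0.3497, 0.0065, -0.0763, 1.5057])
(np.float64(0.009098650300541555), [-1, 1, -1, 1, -1, 1, -1], [0.2645, 0.5382, 0.4402, 0.3497, 0.0065, -0.0763, 1.5057])
(np.float64(0.009098650300541598), [-1, 1, -1, 1, -1, 1, -1], [0.2645, 0.5382, 0.4402, 0.3497, 0.0065, -0.0763, 1.5057])
```

```bash
cat >> kin.py <<'E'
import json
SS,LL=json.load(open("kin.json"))
lo=np.array([-2.62,-.44,-1.27,.08,-1.32,.12,-2.74]);hi=np.array([2.62,2.09,1.32,2.57,4.46,2,2.74])
def ik(P,q0,w=.02):
    p,Rm=P
    def f(q):
        a,b=fk(q,SS,LL); return np.r_[(a-p)*10,(b.inv()*Rm).as_rotvec()*3,w*(q-q0)]
    z=least_squares(f,np.clip(q0,lo+.01,hi-.01),bounds=(lo,hi),max_nfev=60)
    a,b=fk(z.x,SS,LL); return z.x,np.linalg.norm(a-p),np.degrees((b.inv()*Rm).magnitude())
E
cat > scan.py <<'E'
from kin import *
rng=np.random.default_rng(0)
x,y=.55,-.2
for phi in range(-180,180,30):
    best=None
    for t in range(10):
        q=rng.uniform(lo,hi); q[0]=rng.uniform(-.6,1.2)
        q,e,d=ik(pose(x,y,.12,phi,0),q)
        if e>.005 or d>2: continue
        rg=[]
        for sg in(-1,1):
            qq=q;k=0
            while k<75:
                qn,e,d=ik(pose(x,y,.12,phi,sg*(k+15)),qq,.05)
                if e>.006 or d>2.5 or abs(qn-qq).max()>1.2: break
                qq=qn;k+=15
            rg.append(k)
        if best is None or sum(rg)>sum(best[0]): best=(rg,q.round(2).tolist())
    print(phi,best,flush=True)
E
time timeout 500 python3 scan.py
```

```text
-180 ([75, 45], [1.03, 0.77, -1.18, 1.8, 0.79, 1.13, 1.16])
-150 ([45, 75], [0.95, 0.67, -1.0, 1.8, 0.65, 1.04, 1.8])
-120 ([30, 75], [0.78, 0.56, -0.71, 1.8, 0.44, 0.94, 2.51])
-90 ([75, 45], [0.12, 0.47, 0.21, 1.8, -0.13, 0.88, -2.74])
-60 ([75, 45], [0.3, 0.47, -0.03, 1.8, 0.02, 0.87, -2.34])
-30 ([45, 30], [1.05, 0.82, -1.25, 1.8, 0.85, 1.18, -2.56])
0 ([45, 30], [0.4, 0.47, -0.17, 1.8, 0.1, 0.87, -1.37])
30 ([75, 75], [0.09, 0.48, 0.25, 1.8, -0.15, 0.88, -0.62])
60 ([75, 75], [-0.08, 0.51, 0.5, 1.8, -0.3, 0.9, 0.03])
90 ([75, 75], [-0.14, 0.53, 0.58, 1.8, -0.36, 0.92, 0.61])
120 ([75, 75], [1.06, 0.84, -1.27, 1.8, 0.87, 1.19, 0.05])
150 ([60, 45], [1.03, 0.78, -1.18, 1.8, 0.8, 1.14, 0.63])
real	0m39.168s
user	0m39.401s
sys	0m0.132s
```

```bash
python3 - <<'E'
from plan import *
s=plan([(pose(.58,-.24,.22,20,5),1,6),(pose(.60,-.22,.18,75,20),1,7)])
E
```

```text
grip 1 |x[-0.04, -0.05, 0.06] t[0.19, -0.65, -0.49] |x[-0.09, -0.11, 0.12] t[0.38, -1.3, -0.97] |x[-0.13, -0.16, 0.17] t[0.56, -1.95, -1.46] |x[-0.17, -0.22, 0.23] t[0.75, -2.6, -1.94] |x[-0.22, -0.27, 0.29] t[0.94, -3.26, -2.43]
grip 1 |x[0.02, -0.05, 0.07] t[0.19, -0.65, -0.48]
grip 1 |x[0.06, -0.03, 0.1] t[0.17, 0.2, -0.77] |x[0.11, -0.07, 0.2] t[0.34, 0.4, -1.54] |x[0.17, -0.1, 0.3] t[0.51, 0.59, -2.31] |x[0.22, -0.14, 0.4] t[0.68, 0.79, -3.08] |x[0.28, -0.17, 0.5] t[0.85, 0.99, -3.85]
grip 1 |x[0.04, 0.01, 0.11] t[0.17, 0.2, -0.77] |x[0.08, 0.03, 0.22] t[0.34, 0.39, -1.54]
```

Request:
jog_arm([
  {"xyz":[-0.04,-0.05,0.06],"twist":[0.19,-0.65,-0.49],"grip":1},
  {"xyz":[-0.09,-0.11,0.12],"twist":[0.38,-1.3,-0.97],"grip":1},
  {"xyz":[-0.13,-0.16,0.17],"twist":[0.56,-1.95,-1.46],"grip":1},
  {"xyz":[-0.17,-0.22,0.23],"twist":[0.75,-2.6,-1.94],"grip":1},
  {"xyz":[-0.22,-0.27,0.29],"twist":[0.94,-3.26,-2.43],"grip":1},
])

```text
clock: 7.75
position: [0.5808, -0.2411, 0.2169]
ee_rot: [-3.096, -0.373, -0.378]
force: [0.9, 1.5, -4.0]
width: 0.649
```

Request:
jog_arm([
  {"xyz":[0.02,-0.05,0.07],"twist":[0.19,-0.65,-0.48],"grip":1},
  {"xyz":[0.02,-0.05,0.07],"twist":[0.19,-0.65,-0.48],"grip":1},
])

```text
clock: 8.0
position: [0.5851, -0.2349, 0.2119]
ee_rot: [-3.08, -0.509, -0.203]
force: [0.5, -0.3, -2.8]
width: 0.642
```

Request:
jog_arm([
  {"xyz":[0.06,0,0.1],"twist":[0.17,0.2,-0.77],"grip":1},
  {"xyz":[0.11,-0.07,0.2],"twist":[0.34,0.4,-1.54],"grip":1},
  {"xyz":[0.17,-0.1,0.3],"twist":[0.51,0.59,-2.31],"grip":1},
  {"xyz":[0.22,-0.14,0.4],"twist":[0.68,0.79,-3.08],"grip":1},
  {"xyz":[0.28,-0.17,0.5],"twist":[0.85,0.99,-3.85],"grip":1},
])

```text
clock: 8.62
position: [0.5981, -0.2221, 0.185]
ee_rot: [-2.603, -1.442, -0.409]
force: [0.4, 0.3, -3.2]
width: 0.648
```

Request:
jog_arm([
  {"xyz":[0.04,0,0.11],"twist":[0.17,0.2,-0.77],"grip":1},
  {"xyz":[0.08,0.03,0.22],"twist":[0.34,0.39,-1.54],"grip":1},
  {"xyz":[0.08,0.03,0.22],"twist":[0.34,0.39,-1.54],"grip":1},
  {"xyz":[0.08,0.03,0.22],"twist":[0.34,0.39,-1.54],"grip":1},
])

```text
clock: 9.12
position: [0.6048, -0.2158, 0.1747]
ee_rot: [-2.337, -1.75, -0.471]
force: [-0.4, -0.7, -2.5]
width: 0.65
```

```bash
cat >> plan.py <<'E'
def where():
    o=arm.observe(); p,Rm=now(); M=Rm.as_matrix()
    tilt=np.degrees(np.arctan2(-M[2,0]*-1,-M[2,2])); phi=np.degrees(np.arctan2(-M[0,1]*-1,-M[1,1]))
    print("t",o["clock"],"gp",(p-M[:,2]*.008).round(4),"phi",phi.round(1),"tilt",tilt.round(1),"side",np.degrees(np.arcsin(M[2,1])).round(1),"q",np.round(o["joints"],2),"w",round(o["width"]*92,1),"F",np.round(o["force"],1))
E
python3 - <<'E'
from plan import *
where()
s=plan([(pose(.60,-.20,.14,75,65),1,6),(pose(.60,-.20,.060,75,65),1,4)])
E
```

```text
t 9.125 gp [ 0.6037 -0.2185  0.1822] phi 73.2 tilt 21.0 side 2.4 q [ 0.64  0.54 -0.25  1.57 -0.28  1.07  0.28] w 59.8 F [-0.4 -0.7 -2.5]
grip 1 |x[0.02, -0.03, 0.12] t[0.05, 0.73, 0.01] |x[0.03, -0.06, 0.24] t[0.1, 1.47, 0.01] |x[0.05, -0.09, 0.36] t[0.15, 2.2, 0.02] |x[0.07, -0.12, 0.47] t[0.21, 2.94, 0.02] |x[0.08, -0.15, 0.59] t[0.26, 3.67, 0.03]
grip 1 |x[-0.06, -0.03, 0.11] t[0.05, 0.73, 0.0]
grip 1 |x[-0.3, 0.0, 0.14] t[0.0, 0.0, 0.0] |x[-0.6, 0.0, 0.28] t[0.0, 0.0, 0.0] |x[-0.9, 0.0, 0.43] t[0.0, 0.0, 0.0] |x[-1.2, 0.0, 0.57] t[0.0, 0.0, 0.0]
```

Request:
jog_arm([
  {"xyz":[0.02,-0.03,0.12],"twist":[0.05,0.73,0],"grip":1},
  {"xyz":[0.03,-0.06,0.24],"twist":[0.1,1.47,0],"grip":1},
  {"xyz":[0.05,-0.09,0.36],"twist":[0.15,2.2,0],"grip":1},
  {"xyz":[0.07,-0.12,0.47],"twist":[0.2,2.94,0],"grip":1},
  {"xyz":[0.08,-0.15,0.59],"twist":[0.26,3.67,0.03],"grip":1},
])

```text
clock: 9.75
position: [0.603, -0.1981, 0.1433]
ee_rot: [-1.855, -1.418, -1.027]
force: [0.6, 0.0, -4.2]
width: 0.645
```

Request:
jog_arm([
  {"xyz":[-0.06,-0.03,0.11],"twist":[0.05,0.73,0],"grip":1},
  {"xyz":[-0.06,-0.03,0.11],"twist":[0.05,0.73,0],"grip":1},
  {"xyz":[-0.06,-0.03,0.11],"twist":[0.05,0.73,0],"grip":1},
  {"xyz":[-0.06,-0.03,0.11],"twist":[0.05,0.73,0],"grip":1},
])

```text
clock: 10.25
position: [0.6031, -0.1927, 0.1389]
ee_rot: [-1.75, -1.354, -1.115]
force: [-0.2, -0.1, -2.6]
width: 0.647
```

```bash
python3 - <<'E'
from plan import *
where()
s=plan([(pose(.60,-.20,.059,75,65),1,5)])
E
```

```text
t 10.25 gp [ 0.6012 -0.1997  0.1424] phi 75.3 tilt 64.8 side 0.2 q [ 0.99  0.97 -0.47  1.43 -0.65  1.37  0.69] w 59.5 F [-0.2 -0.1 -2.6]
grip 1 |x[-0.25, 0.0, 0.12] t[0.0, 0.0, 0.01] |x[-0.5, -0.01, 0.23] t[-0.01, 0.01, 0.01] |x[-0.76, -0.01, 0.35] t[-0.01, 0.01, 0.02] |x[-1.01, -0.02, 0.47] t[-0.01, 0.01, 0.03] |x[-1.26, -0.02, 0.58] t[-0.02, 0.02, 0.03]
```

Request:
jog_arm([
  {"xyz":[-0.25,0,0.12],"twist":[0,0,0],"grip":1},
  {"xyz":[-0.5,0,0.23],"twist":[0,0,0],"grip":1},
  {"xyz":[-0.76,0,0.35],"twist":[0,0,0],"grip":1},
  {"xyz":[-1.0,0,0.47],"twist":[0,0,0],"grip":1},
  {"xyz":[-1.24,0,0.58],"twist":[0,0,0],"grip":1},
])

```text
clock: 10.88
position: [0.6021, -0.1932, 0.0532]
ee_rot: [-1.749, -1.347, -1.116]
force: [-0.4, -0.1, -2.4]
width: 0.648
```

Request:
jog_arm([
  {"xyz":[0,0,0],"twist":[0,0,0],"grip":1},
  {"xyz":[0,0,0],"twist":[0,0,0],"grip":1},
])

```text
clock: 11.12
position: [0.6025, -0.1933, 0.0551]
ee_rot: [-1.748, -1.348, -1.117]
force: [0.5, 1.0, -2.4]
width: 0.649
```

```bash
python3 - <<'E'
from plan import *
where()
cv2.imwrite("pics/s3.png",cv2.resize(arm.get_image("scene")[80:280,170:420],None,fx=3,fy=3))
E
```

```text
t 11.125 gp [ 0.6006 -0.2003  0.0585] phi 75.2 tilt 65.1 side 0.1 q [ 0.99  1.08 -0.45  1.43 -0.63  1.3   0.77] w 59.7 F [ 0.5  1.  -2.4]
```

View pics/s3.png

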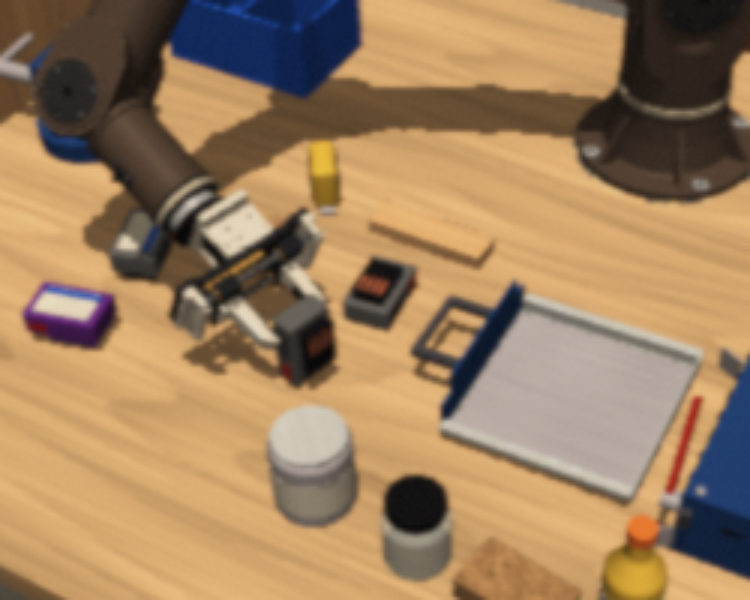

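B stands on its end with contacts facing the tray, at about (305,340) in the crop. I'll lower it the last 2 mm, release it and back off.

Request:
jog_arm([
  {"xyz":[-0.04,0,0.02],"twist":[0,0,0],"grip":1},
  {"xyz":[-0.04,0,0.02],"twist":[0,0,0],"grip":1},
  {"xyz":[-0.04,0,0.02],"twist":[0,0,0],"grip":0.1},
  {"xyz":[-0.04,0,0.02],"twist":[0,0,0],"grip":-0.4},
  {"xyz":[-0.04,0,0.02],"twist":[0,0,0],"grip":-1},
])

```text
clock: 11.8
position: [0.6024, -0.1931, 0.0526]
ee_rot: [-1.748, -1.348, -1.117]
force: [0.1, 0.4, 0.2]
width: 0.763
```

Request:
jog_arm([
  {"xyz":[0,0,0],"twist":[0,0,0],"grip":-1},
  {"xyz":[0,0,-0.3],"twist":[0,0,0],"grip":-1},
  {"xyz":[0,0,-0.8],"twist":[0,0,0],"grip":-1},
  {"xyz":[0,0,-1.5],"twist":[0,0,0],"grip":-1},
  {"xyz":[0,0,-1.5],"twist":[0,0,0],"grip":-1},
])

```text
clock: 12.42
position: [0.5808, -0.2778, 0.0907]
ee_rot: [-1.757, -1.349, -1.117]
force: [-0.0, 0.0, -0.2]
width: 1.0
```

```bash
python3 - <<'E'
from plan import *
where()
s=plan([(pose(.60,-.24,.20,75,20),-1,None),(pose(.60,-.20,.16,75,-45),-1,None)])
plan([(pose(.6006,-.2003,.057,75,-45),-1,5)],s)
E
```

```text
t 12.425 gp [ 0.5789 -0.2848  0.0941] phi 74.9 tilt 64.8 side 0.2 q [ 1.05  1.08 -0.42  1.28 -0.59  1.47  0.73] w 92.0 F [-0.   0.  -0.2]
grip -1 |x[0.31, 0.03, -0.01] t[0.0, -0.75, 0.0] |x[0.62, 0.05, -0.02] t[0.01, -1.49, 0.0] |x[0.92, 0.08, -0.03] t[0.01, -2.24, 0.0] |x[1.23, 0.1, -0.04] t[0.01, -2.98, 0.0] |x[1.54, 0.13, -0.05] t[0.02, -3.73, 0.01]
grip -1 |x[0.24, 0.02, -0.19] t[0.0, -0.75, 0.0]
grip -1 |x[0.03, -0.02, 0.1] t[0.0, -0.81, 0.0] |x[0.06, -0.04, 0.19] t[0.0, -1.62, 0.0] |x[0.1, -0.06, 0.29] t[0.0, -2.44, 0.0] |x[0.13, -0.09, 0.38] t[0.0, -3.25, 0.0] |x[0.16, -0.11, 0.48] t[0.0, -4.06, 0.0]
grip -1 |x[0.09, -0.02, 0.05] t[0.0, -0.81, 0.0] |x[0.17, -0.04, 0.1] t[0.0, -1.62, 0.0] |x[0.26, -0.06, 0.15] t[0.0, -2.44, 0.0]
grip -1 |x[0.24, 0.0, 0.24] t[0.0, 0.0, 0.0] |x[0.49, 0.0, 0.49] t[0.0, 0.0, 0.0] |x[0.73, 0.0, 0.73] t[0.0, 0.0, 0.0] |x[0.97, 0.01, 0.97] t[0.0, 0.0, 0.0] |x[1.22, 0.01, 1.22] t[0.0, 0.0, 0.0]
```

Request:
jog_arm([
  {"xyz":[0.5,0.05,-0.1],"twist":[0,-0.75,0],"grip":-1},
  {"xyz":[0.9,0.05,-0.15],"twist":[0,-1.5,0],"grip":-1},
  {"xyz":[1.2,0.08,-0.15],"twist":[0,-2.25,0],"grip":-1},
  {"xyz":[1.4,0.1,-0.1],"twist":[0,-3.0,0],"grip":-1},
  {"xyz":[1.54,0.13,-0.05],"twist":[0,-3.73,0],"grip":-1},
])

```text
clock: 13.05
position: [0.5983, -0.239, 0.1767]
ee_rot: [-2.218, -1.71, -0.546]
force: [1.1, 0.5, -0.0]
width: 1.004
```

Request:
jog_arm([
  {"xyz":[0.24,0,-0.19],"twist":[0,-0.75,0],"grip":-1},
])

```text
clock: 13.18
position: [0.5995, -0.2318, 0.1923]
ee_rot: [-2.299, -1.77, -0.407]
force: [0.3, 1.0, -0.7]
width: 1.002
```

Request:
jog_arm([
  {"xyz":[0.03,-0.02,0],"twist":[0,-0.81,0],"grip":-1},
  {"xyz":[0.06,-0.04,0.1],"twist":[0,-1.62,0],"grip":-1},
  {"xyz":[0.1,-0.06,0.2],"twist":[0,-2.44,0],"grip":-1},
  {"xyz":[0.13,-0.09,0.35],"twist":[0,-3.25,0],"grip":-1},
  {"xyz":[0.16,-0.11,0.48],"twist":[0,-4.06,0],"grip":-1},
])

```text
clock: 13.8
position: [0.5986, -0.2114, 0.169]
ee_rot: [2.291, 1.764, -0.414]
force: [0.1, -0.5, -1.2]
width: 0.995
```

Request:
jog_arm([
  {"xyz":[0.09,-0.02,0.05],"twist":[0,-0.81,0],"grip":-1},
  {"xyz":[0.17,-0.04,0.1],"twist":[0,-1.62,0],"grip":-1},
  {"xyz":[0.26,-0.06,0.15],"twist":[0,-2.44,0],"grip":-1},
  {"xyz":[0.26,-0.06,0.15],"twist":[0,-2.44,0],"grip":-1},
  {"xyz":[0.26,-0.06,0.15],"twist":[0,-2.44,0],"grip":-1},
])

```text
clock: 14.42
position: [0.5977, -0.2009, 0.1549]
ee_rot: [2.015, 1.549, -0.826]
force: [-1.2, -1.0, 0.4]
width: 0.996
```

```bash
python3 - <<'E'
from plan import *
where()
cv2.imwrite("pics/w2.png",arm.get_image("wrist"))
plan([(pose(.6006,-.2003,.057,75,-45),-1,5)])
E
```

```text
t 14.425 gp [ 0.5992 -0.1955  0.1606] phi 75.1 tilt -44.7 side 0.1 q [-0.26  0.67  0.13  1.63  0.66  1.28 -0.74] w 91.6 F [-1.2 -1.   0.4]
grip -1 |x[0.24, 0.01, 0.26] t[0.0, -0.01, 0.0] |x[0.47, 0.01, 0.51] t[0.01, -0.01, 0.0] |x[0.71, 0.02, 0.77] t[0.01, -0.02, -0.01] |x[0.94, 0.03, 1.02] t[0.01, -0.03, -0.01] |x[1.18, 0.04, 1.28] t[0.02, -0.03, -0.01]
```

View pics/w2.png

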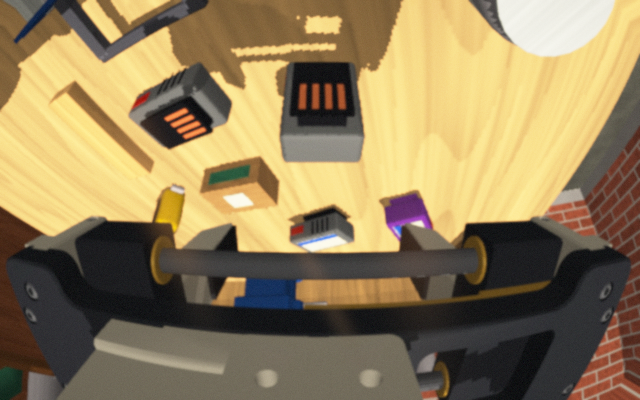

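```bash
python3 - <<'E'
from plan import *
print(ray("top",343,117,.1),ray("top",299,114,.09))
for t in(-45,-30):
  P,Rm=pose(.6006,-.2003,.057,75,t); g=P-Rm.apply([0,0,.008])
  for b in(.047,.1,.14): print(t,b,[ (g+Rm.apply([sx*.0375,-.095,-b])).round(3).tolist() for sx in(-1,1)])
plan([(pose(.6006,-.2003,.10,75,-30),-1,None),(pose(.6006,-.2003,.057,75,-30),-1,4)])
E
```

```text
[ 0.75395689 -0.09743822  0.1       ] [0.76785023 0.03231781 0.09      ]
-45 0.047 [[0.511, -0.169, 0.117], [0.524, -0.118, 0.064]]
-45 0.1 [[0.52, -0.133, 0.154], [0.534, -0.082, 0.101]]
-45 0.14 [[0.528, -0.106, 0.183], [0.541, -0.054, 0.129]]
-30 0.047 [[0.507, -0.184, 0.116], [0.523, -0.122, 0.079]]
-30 0.1 [[0.513, -0.159, 0.162], [0.53, -0.096, 0.125]]
-30 0.14 [[0.519, -0.139, 0.197], [0.535, -0.077, 0.159]]
grip -1 |x[0.24, 0.01, 0.25] t[0.01, 0.49, 0.0] |x[0.47, 0.03, 0.51] t[0.01, 0.98, 0.0] |x[0.71, 0.04, 0.76] t[0.02, 1.47, -0.01]
grip -1 |x[0.09, 0.0, 0.16] t[0.0, 0.0, 0.0] |x[0.18, 0.0, 0.31] t[0.0, 0.0, 0.0] |x[0.27, 0.0, 0.47] t[0.0, 0.0, 0.0] |x[0.36, 0.0, 0.62] t[0.0, 0.0, 0.0]
```

```bash
python3 - <<'E'
from plan import *
s=plan([(pose(.6006,-.2003,.10,75,-37),-1,3),(pose(.6006,-.2003,.057,75,-37),-1,4)])
E
```

```text
grip -1 |x[0.23, 0.01, 0.26] t[0.01, 0.26, 0.0] |x[0.46, 0.03, 0.51] t[0.01, 0.51, -0.01] |x[0.69, 0.04, 0.77] t[0.02, 0.77, -0.01]
grip -1 |x[0.11, 0.0, 0.14] t[0.0, 0.0, 0.0] |x[0.22, 0.0, 0.28] t[0.0, 0.0, 0.0] |x[0.33, 0.0, 0.43] t[0.0, 0.0, 0.0] |x[0.44, 0.0, 0.57] t[0.0, 0.0, 0.0]
```

Request:
jog_arm([
  {"xyz":[0.23,0,0.26],"twist":[0,0.26,0],"grip":-1},
  {"xyz":[0.46,0.03,0.51],"twist":[0,0.51,0],"grip":-1},
  {"xyz":[0.69,0.04,0.77],"twist":[0,0.77,0],"grip":-1},
])

```text
clock: 14.85
position: [0.5996, -0.2058, 0.0935]
ee_rot: [2.112, 1.618, -0.7]
force: [0.5, 0.7, -0.0]
width: 1.0
```

Request:
jog_arm([
  {"xyz":[0.11,0,0.14],"twist":[0,0,0],"grip":-1},
  {"xyz":[0.22,0,0.28],"twist":[0,0,0],"grip":-1},
  {"xyz":[0.33,0,0.43],"twist":[0,0,0],"grip":-1},
  {"xyz":[0.44,0,0.57],"twist":[0,0,0],"grip":-1},
  {"xyz":[0.44,0,0.57],"twist":[0,0,0],"grip":-1},
])

```text
clock: 15.48
position: [0.5991, -0.2026, 0.048]
ee_rot: [2.105, 1.623, -0.707]
force: [0.1, -0.9, 1.1]
width: 1.0
```

Request:
jog_arm([
  {"xyz":[0,0,0],"twist":[0,0,0],"grip":1},
  {"xyz":[0,0,0],"twist":[0,0,0],"grip":1},
  {"xyz":[0,0,0],"twist":[0,0,0],"grip":1},
  {"xyz":[0,0,0],"twist":[0,0,0],"grip":1},
  {"xyz":[0,0,0],"twist":[0,0,0],"grip":1},
])

```text
clock: 16.1
position: [0.5998, -0.203, 0.0493]
ee_rot: [2.106, 1.622, -0.705]
force: [0.1, 0.6, 1.3]
width: 0.647
```

```bash
python3 - <<'E'
from plan import *
where()
s=plan([(pose(.60,-.20,.17,75,-37),1,4),(pose(.58,-.10,.19,85,0),1,5),(pose(.56,.09,.13,92,53),1,8)])
E
```

```text
t 16.1 gp [ 0.6011 -0.1984  0.0557] phi 75.2 tilt -37.1 side 0.1 q [-0.18  0.74  0.1   1.69  0.63  1.05 -0.77] w 59.5 F [0.1 0.6 1.3]
grip 1 |x[-0.29, 0.0, -0.38] t[0.01, 0.0, 0.0] |x[-0.59, 0.0, -0.75] t[0.01, 0.0, 0.01] |x[-0.88, -0.01, -1.13] t[0.02, 0.01, 0.01] |x[-1.17, -0.01, -1.5] t[0.02, 0.01, 0.01]
grip 1 |x[0.22, -0.15, -0.24] t[-0.06, 0.74, -0.19] |x[0.44, -0.3, -0.48] t[-0.13, 1.47, -0.39] |x[0.66, -0.45, -0.73] t[-0.19, 2.21, -0.58] |x[0.88, -0.6, -0.97] t[-0.26, 2.95, -0.77] |x[1.09, -0.75, -1.21] t[-0.32, 3.69, -0.96]
grip 1 |x[0.4, -0.08, 0.12] t[0.04, 0.66, -0.08] |x[0.81, -0.16, 0.24] t[0.08, 1.32, -0.16] |x[1.21, -0.23, 0.36] t[0.12, 1.98, -0.24] |x[1.62, -0.31, 0.48] t[0.16, 2.65, -0.33] |x[2.02, -0.39, 0.59] t[0.2, 3.31, -0.41]
grip 1 |x[0.28, -0.04, 0.33] t[0.04, 0.66, -0.08] |x[0.55, -0.09, 0.65] t[0.08, 1.32, -0.16] |x[0.83, -0.13, 0.97] t[0.12, 1.98, -0.24]
```

Request:
jog_arm([
  {"xyz":[-0.3,0,-0.4],"twist":[0,0,0],"grip":1},
  {"xyz":[-0.6,0,-0.75],"twist":[0,0,0],"grip":1},
  {"xyz":[-0.9,0,-1.1],"twist":[0,0,0],"grip":1},
  {"xyz":[-1.17,0,-1.5],"twist":[0,0,0],"grip":1},
])

```text
clock: 16.6
position: [0.5984, -0.2047, 0.1635]
ee_rot: [2.107, 1.622, -0.706]
force: [0.5, 0.3, -3.3]
width: 0.645
```

Request:
jog_arm([
  {"xyz":[0.22,-0.15,-0.24],"twist":[-0.06,0.74,-0.19],"grip":1},
  {"xyz":[0.44,-0.3,-0.48],"twist":[-0.13,1.47,-0.39],"grip":1},
  {"xyz":[0.66,-0.45,-0.73],"twist":[-0.19,2.21,-0.58],"grip":1},
  {"xyz":[0.88,-0.6,-0.97],"twist":[-0.26,2.95,-0.77],"grip":1},
  {"xyz":[1.09,-0.75,-1.21],"twist":[-0.32,3.69,-0.96],"grip":1},
])

```text
clock: 17.23
position: [0.5795, -0.0997, 0.1819]
ee_rot: [-2.311, -2.127, -0.004]
force: [0.0, 0.0, -3.7]
width: 0.65
```

Request:
jog_arm([
  {"xyz":[0.4,0,0.12],"twist":[0.04,0.66,-0.08],"grip":1},
  {"xyz":[0.8,0.1,0.24],"twist":[0.08,1.32,-0.16],"grip":1},
  {"xyz":[1.2,0.05,0.36],"twist":[0.12,1.98,-0.24],"grip":1},
  {"xyz":[1.62,0,0.48],"twist":[0.16,2.65,-0.33],"grip":1},
  {"xyz":[2.02,0,0.59],"twist":[0.2,3.31,-0.41],"grip":1},
])

```text
clock: 17.85
position: [0.5898, 0.0204, 0.1457]
ee_rot: [-1.898, -1.878, -0.554]
force: [-0.8, -0.7, -2.4]
width: 0.645
```

```bash
python3 - <<'E'
from plan import *
where()
s=plan([(pose(.536,.115,.11,92,53),1,None)])
E
```

```text
t 17.85 gp [0.5898 0.016  0.1524] phi 89.6 tilt 33.2 side -0.7 q [ 0.5   0.59 -0.41  1.69 -0.41  1.03  0.37] w 59.3 F [-0.8 -0.7 -2.4]
grip 1 |x[0.26, -0.23, 0.37] t[0.03, 0.49, -0.06] |x[0.51, -0.45, 0.75] t[0.06, 0.99, -0.11] |x[0.77, -0.68, 1.12] t[0.08, 1.48, -0.17] |x[1.03, -0.9, 1.49] t[0.11, 1.98, -0.23]
```

Request:
jog_arm([
  {"xyz":[0.26,-0.23,0.37],"twist":[0,0.49,0],"grip":1},
  {"xyz":[0.51,-0.45,0.75],"twist":[0.06,0.99,-0.11],"grip":1},
  {"xyz":[0.77,-0.68,1.12],"twist":[0.08,1.48,-0.17],"grip":1},
  {"xyz":[1.03,-0.9,1.49],"twist":[0.11,1.98,-0.23],"grip":1},
  {"xyz":[1.03,-0.9,1.49],"twist":[0.11,1.98,-0.23],"grip":1},
])

```text
clock: 18.48
position: [0.5341, 0.1212, 0.1034]
ee_rot: [-1.634, -1.689, -0.81]
force: [0.2, -0.6, -2.2]
width: 0.643
```

Request:
jog_arm([
  {"xyz":[0,0,0],"twist":[0,0,0],"grip":1},
  {"xyz":[0,0,0],"twist":[0,0,0],"grip":1},
])

```text
clock: 18.73
position: [0.5376, 0.1206, 0.1061]
ee_rot: [-1.636, -1.696, -0.814]
force: [0.3, -0.3, -3.7]
width: 0.646
```

```bash
python3 - <<'E'
from plan import *
where()
im=arm.get_image("top"); cv2.imwrite("pics/t3.png",cv2.resize(im[140:270,200:360],None,fx=4.5,fy=4.5,interpolation=cv2.INTER_CUBIC))
s=plan([(pose(.536,.129,.029,92,53),1,5)])
E
```

```text
t 18.725 gp [0.5378 0.1143 0.1109] phi 92.0 tilt 52.7 side 0.2 q [ 0.65  0.77 -0.6   1.87 -0.64  0.91  0.67] w 59.4 F [ 0.3 -0.3 -3.7]
grip 1 |x[-0.19, 0.0, 0.2] t[0.0, 0.0, 0.0] |x[-0.38, -0.01, 0.41] t[0.0, 0.01, 0.01] |x[-0.56, -0.01, 0.61] t[0.01, 0.01, 0.01] |x[-0.75, -0.02, 0.82] t[0.01, 0.02, 0.01] |x[-0.94, -0.02, 1.02] t[0.01, 0.02, 0.01]
```

View pics/t3.png

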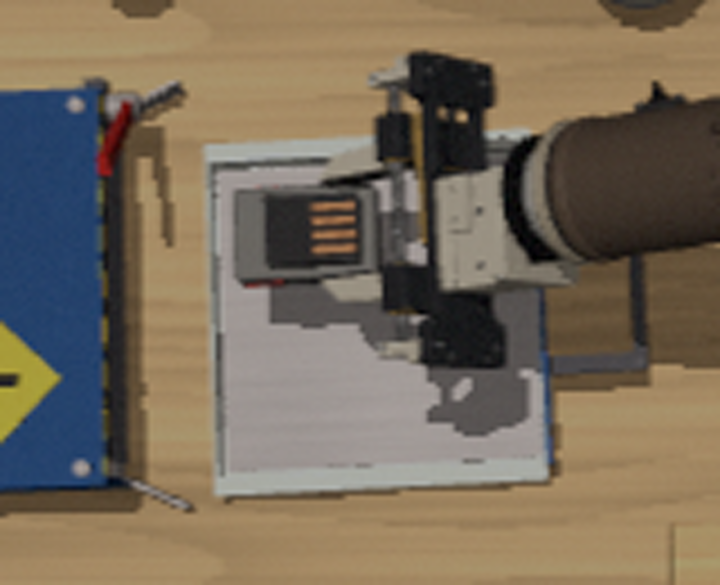

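The top view shows B over the tray with its contacts up, body centre near (305,232). I'll lower it slowly.

Request:
jog_arm([
  {"xyz":[-0.19,0,0.2],"twist":[0,0,0],"grip":1},
  {"xyz":[-0.38,0,0.41],"twist":[0,0,0],"grip":1},
  {"xyz":[-0.56,0,0.61],"twist":[0,0,0],"grip":1},
  {"xyz":[-0.75,0,0.82],"twist":[0,0,0],"grip":1},
  {"xyz":[-0.92,0,1.0],"twist":[0,0,0],"grip":1},
])

```text
clock: 19.4
position: [0.5358, 0.1361, 0.0239]
ee_rot: [-1.634, -1.693, -0.813]
force: [-0.2, 0.1, -3.2]
width: 0.646
```

Request:
jog_arm([
  {"xyz":[0,0,0],"twist":[0,0,0],"grip":1},
  {"xyz":[0,0,0],"twist":[0,0,0],"grip":1},
])

```text
clock: 19.65
position: [0.5361, 0.1358, 0.0252]
ee_rot: [-1.634, -1.694, -0.814]
force: [0.2, -0.6, -3.0]
width: 0.648
```

```bash
python3 - <<'E'
from plan import *
where()
E
```

```text
t 19.65 gp [0.5363 0.1294 0.03  ] phi 92.0 tilt 52.9 side 0.1 q [ 0.62  0.91 -0.6   1.89 -0.65  0.78  0.75] w 59.6 F [ 0.2 -0.6 -3. ]
```

Request:
jog_arm([
  {"xyz":[-0.04,0,0.03],"twist":[0,0,0],"grip":1},
  {"xyz":[-0.04,0,0.03],"twist":[0,0,0],"grip":1},
])

```text
clock: 19.9
position: [0.5364, 0.1356, 0.023]
ee_rot: [-1.634, -1.694, -0.815]
force: [-0.0, -3.9, 3.2]
width: 0.645
```

Request:
jog_arm([
  {"xyz":[-0.01,0,0.01],"twist":[0,0,0],"grip":-0.2},
  {"xyz":[-0.01,0,0.01],"twist":[0,0,0],"grip":-0.5},
  {"xyz":[0,0,0],"twist":[0,0,0],"grip":-0.5},
  {"xyz":[0,0,-0.4],"twist":[0,0,0],"grip":-0.5},
  {"xyz":[0,0,-1.0],"twist":[0,0,0],"grip":-0.5},
])

```text
clock: 20.52
position: [0.5368, 0.0887, 0.0589]
ee_rot: [-1.631, -1.693, -0.812]
force: [0.4, 0.3, -0.3]
width: 0.75
```

Request:
jog_arm([
  {"xyz":[0.5,0,-0.8],"twist":[0,-1,0],"grip":-0.5},
  {"xyz":[1.0,0,-1.2],"twist":[0,-2,0],"grip":-1},
  {"xyz":[1.0,0,-1.2],"twist":[0,-3,0],"grip":-1},
  {"xyz":[1.0,0,-1.2],"twist":[0,-4,0],"grip":-1},
])

```text
clock: 21.02
position: [0.5391, 0.0667, 0.1516]
ee_rot: [-2.069, -2.143, -0.234]
force: [-0.7, 0.7, -1.2]
width: 0.986
```

```bash
python3 - <<'E'
from plan import *
where()
im=arm.get_image("top"); cv2.imwrite("pics/t4.png",im); rects(im)
rects(im,(250,165,330,255))
s=plan([(pose(.53,-.30,.20,108.5-90+80,0),-1,None)])
E
```

```text
t 21.025 gp [0.5391 0.065  0.1594] phi 92.0 tilt 12.6 side 0.3 q [ 0.16  0.39 -0.3   1.84 -0.14  0.91  0.  ] w 90.7 F [-0.7  0.7 -1.2]
label px [423.8 219.6] xy [ 0.4531 -0.3336] long axis deg -87.4 LxW [0.03  0.029]
label px [474.4 194.8] xy [ 0.5253 -0.4867] long axis deg 17.6 LxW [0.07  0.043]
label px [471.4 147.1] xy [ 0.6702 -0.4849] long axis deg -76.6 LxW [0.07  0.041]
dark px [373.6 220.6] xy [ 0.4529 -0.1859] long axis deg 6.5 LxW [0.094 0.06 ]
dark px [356.  214.4] xy [ 0.473  -0.1337] long axis deg -1.4 LxW [0.21  0.069]
dark px [472.6 196. ] xy [ 0.5229 -0.4844] long axis deg 17.9 LxW [0.094 0.069]
dark px [350.1 135.5] xy [ 0.7139 -0.1209] long axis deg -1.2 LxW [0.037 0.034]
label px [278.2 225. ] xy [0.4429 0.0985] long axis deg 89.2 LxW [0.171 0.145]
label px [288.  191.6] xy [0.5421 0.0691] long axis deg 1.5 LxW [0.04  0.027]
label px [264.4 180.8] xy [0.5758 0.1398] long axis deg -85.4 LxW [0.092 0.029]
label px [264.6 172.6] xy [0.6008 0.1392] long axis deg -87.7 LxW [0.091 0.012]
dark px [289.5 209.5] xy [0.4908 0.0656] long axis deg -0.8 LxW [0.27  0.242]
grip -1 |x[-0.75, -0.05, -0.25] t[0.01, -0.15, -0.07] |x[-1.49, -0.11, -0.49] t[0.03, -0.31, -0.14] |x[-2.24, -0.16, -0.74] t[0.04, -0.46, -0.22] |x[-2.98, -0.22, -0.98] t[0.05, -0.61, -0.29] |x[-3.73, -0.27, -1.23] t[0.07, -0.77, -0.36]
grip -1 |x[-0.76, -0.1, -0.14] t[0.01, -0.15, -0.07] |x[-1.53, -0.21, -0.29] t[0.03, -0.31, -0.14] |x[-2.3, -0.31, -0.43] t[0.04, -0.46, -0.22]
```

```bash
python3 - <<'E'
from plan import *
s=plan([(pose(.57,-.20,.20,60,0),-1,6),(pose(.534,-.484,.12,18,-25),-1,7)])
E
```

```text
grip -1 |x[-0.73, 0.05, -0.27] t[-0.05, -0.2, 0.54] |x[-1.46, 0.1, -0.54] t[-0.1, -0.4, 1.09] |x[-2.18, 0.16, -0.81] t[-0.15, -0.61, 1.63] |x[-2.91, 0.21, -1.07] t[-0.2, -0.81, 2.17] |x[-3.64, 0.26, -1.34] t[-0.26, -1.01, 2.72]
grip -1 |x[-0.66, 0.4, -0.14] t[-0.05, -0.2, 0.54]
grip -1 |x[-0.63, 0.26, 0.19] t[0.13, -0.34, 0.59] |x[-1.27, 0.52, 0.38] t[0.26, -0.68, 1.18] |x[-1.9, 0.77, 0.57] t[0.39, -1.02, 1.77] |x[-2.54, 1.03, 0.76] t[0.52, -1.37, 2.36] |x[-3.17, 1.29, 0.94] t[0.65, -1.71, 2.95]
grip -1 |x[-0.34, 0.55, 0.3] t[0.14, -0.34, 0.59] |x[-0.69, 1.09, 0.59] t[0.27, -0.68, 1.18]
```

Request:
jog_arm([
  {"xyz":[-0.73,0,-0.27],"twist":[0,-0.2,0.54],"grip":-1},
  {"xyz":[-1.46,0.1,-0.54],"twist":[-0.1,-0.4,1.09],"grip":-1},
  {"xyz":[-2.18,0.16,-0.81],"twist":[-0.15,-0.61,1.63],"grip":-1},
  {"xyz":[-2.91,0.21,-1.07],"twist":[-0.2,-0.81,2.17],"grip":-1},
  {"xyz":[-3.64,0.26,-1.34],"twist":[-0.26,-1.0,2.72],"grip":-1},
])

```text
clock: 21.7
position: [0.5615, -0.1644, 0.1792]
ee_rot: [-2.622, -1.657, -0.041]
force: [0.5, 0.6, -0.3]
width: 1.002
```

Request:
jog_arm([
  {"xyz":[-0.66,0.4,-0.14],"twist":[-0.05,-0.2,0.54],"grip":-1},
])

```text
clock: 21.82
position: [0.5662, -0.2109, 0.1855]
ee_rot: [-2.719, -1.545, 0.0]
force: [0.3, -0.7, -0.2]
width: 0.998
```

Request:
jog_arm([
  {"xyz":[-0.63,0.26,0.19],"twist":[0.13,-0.34,0.59],"grip":-1},
  {"xyz":[-1.27,0.52,0.38],"twist":[0.26,-0.68,1.18],"grip":-1},
  {"xyz":[-1.9,0.77,0.57],"twist":[0.39,-1.02,1.77],"grip":-1},
  {"xyz":[-2.54,1.03,0.76],"twist":[0.52,-1.37,2.36],"grip":-1},
  {"xyz":[-3.17,1.29,0.94],"twist":[0.65,-1.71,2.95],"grip":-1},
])

```text
clock: 22.45
position: [0.5354, -0.4127, 0.1261]
ee_rot: [2.968, 0.784, -0.49]
force: [1.1, 0.2, -0.1]
width: 0.999
```

Request:
jog_arm([
  {"xyz":[-0.34,0.55,0.3],"twist":[0.14,-0.34,0.59],"grip":-1},
  {"xyz":[-0.69,1.09,0.59],"twist":[0.27,-0.68,1.18],"grip":-1},
  {"xyz":[-0.69,1.09,0.59],"twist":[0.27,-0.68,1.18],"grip":-1},
  {"xyz":[-0.69,1.09,0.59],"twist":[0.27,-0.68,1.18],"grip":-1},
])

```text
clock: 22.95
position: [0.5235, -0.4923, 0.1024]
ee_rot: [2.983, 0.461, -0.668]
force: [0.0, -0.4, 0.3]
width: 1.0
```

```bash
python3 - <<'E'
from plan import *
where()
cv2.imwrite("pics/w3.png",arm.get_image("wrist"))
s=plan([(pose(.534,-.484,.028,18,-25),-1,5)])
E
```

```text
t 22.95 gp [ 0.5267 -0.4914  0.1097] phi 17.4 tilt -25.1 side -0.9 q [ 0.37  0.88  0.32  1.15  0.09  1.42 -0.68] w 92.0 F [ 0.  -0.4  0.3]
grip -1 |x[0.14, -0.01, 0.24] t[-0.02, 0.0, 0.0] |x[0.28, -0.02, 0.47] t[-0.04, 0.0, -0.01] |x[0.43, -0.03, 0.71] t[-0.06, 0.0, -0.01] |x[0.57, -0.04, 0.95] t[-0.08, 0.0, -0.01] |x[0.71, -0.06, 1.19] t[-0.1, 0.01, -0.02]
```

View pics/w3.png

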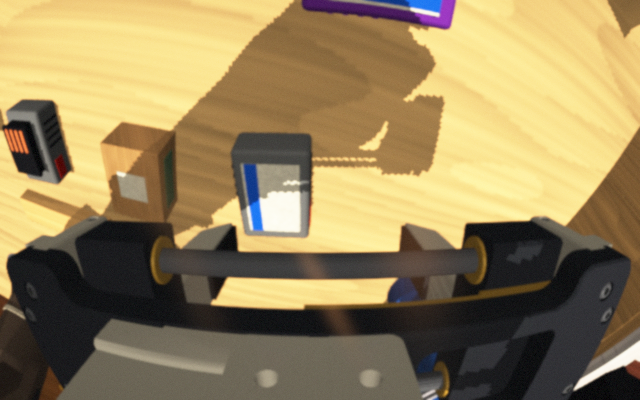

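C shows at (273,185), left of the jaw centre at column 320. It may have been knocked, so I'll re-measure.

```bash
cat >> h.py <<'E'
def wray(u,v,z):
    o=arm.observe(); p=arm.camera_params("wrist"); K=np.array(p["mtx"]); T=np.array(p["T_tool_cam"])
    x,y=u-K[0,2],v-K[1,2]; r=np.hypot(x,y); th=r/K[0,0]; d=np.array([x/r*np.sin(th),y/r*np.sin(th),np.cos(th)])
    Rm=R.from_rotvec(o["ee_rot"]).as_matrix(); d=Rm@T[:3,:3]@d; c=Rm@T[:3,3]+o["position"]
    return c+d*(z-c[2])/d[2]
E
python3 - <<'E'
from plan import *
im=arm.get_image("top"); rects(im); where()
W=[wray(u,v,.046) for u,v in((237,150),(311,150),(308,234),(243,237))]
print([w.round(4)[:2].tolist() for w in W],np.mean(W,0).round(4))
L=[wray(u,v,.046) for u,v in((244,164),(307,164),(306,230),(252,232))]; print("label",np.mean(L,0).round(4),(L[1]-L[2]).round(3),(L[1]-L[0]).round(3))
E
```

```text
label px [469.1 212.1] xy [ 0.4737 -0.4686] long axis deg 15.6 LxW [0.045 0.042]
dark px [442.1 197.1] xy [ 0.5238 -0.3953] long axis deg -52.6 LxW [0.582 0.249]
dark px [350.1 135.5] xy [ 0.7139 -0.1209] long axis deg -1.2 LxW [0.037 0.034]
t 23.05 gp [ 0.5276 -0.491   0.1111] phi 17.4 tilt -25.0 side -0.8 q [ 0.37  0.88  0.32  1.15  0.09  1.42 -0.68] w 92.0 F [ 0.3 -0.2 -0.5]
[[0.5266, -0.4278], [0.5424, -0.4794], [0.4585, -0.5017], [0.4346, -0.446]] [ 0.4905 -0.4637  0.046 ]
label [ 0.4883 -0.4667  0.046 ] [ 0.067  0.018 -0.   ] [ 0.014 -0.045  0.   ]
```

```bash
python3 - <<'E'
from plan import *
s=plan([(pose(.4985,-.463,.105,16,-25),-1,3),(pose(.4985,-.463,.028,16,-25),-1,4)])
E
```

```text
grip -1 |x[-0.08, -0.2, 0.08] t[0.0, 0.0, 0.05] |x[-0.16, -0.39, 0.16] t[-0.01, 0.0, 0.11] |x[-0.25, -0.59, 0.24] t[-0.01, 0.01, 0.16]
grip -1 |x[0.14, 0.0, 0.29] t[0.0, 0.0, 0.0] |x[0.27, 0.0, 0.58] t[0.0, 0.0, 0.0] |x[0.41, 0.0, 0.87] t[0.0, 0.0, 0.0] |x[0.55, 0.0, 1.16] t[0.0, 0.0, 0.0]
```

Request:
jog_arm([
  {"xyz":[-0.1,-0.2,0.08],"twist":[0,0,0.05],"grip":-1},
  {"xyz":[-0.2,-0.4,0.16],"twist":[0,0,0.1],"grip":-1},
  {"xyz":[-0.25,-0.59,0.24],"twist":[0,0,0.16],"grip":-1},
  {"xyz":[-0.25,-0.59,0.24],"twist":[0,0,0.16],"grip":-1},
])

```text
clock: 23.55
position: [0.4949, -0.4634, 0.0983]
ee_rot: [2.981, 0.42, -0.663]
force: [-0.6, -0.6, -0.4]
width: 0.996
```

```bash
python3 - <<'E'
from plan import *
where()
im=arm.get_image("wrist"); cv2.imwrite("pics/w4.png",im)
h=cv2.cvtColor(im,cv2.COLOR_BGR2HSV)
m=(((h[...,1]<45)&(h[...,2]>110))|((h[...,0]>100)&(h[...,0]<125)&(h[...,1]>110)))
m[235:]=0; m[:90]=0; m=m.astype(np.uint8)
for c in cv2.findContours(m,cv2.RETR_EXTERNAL,cv2.CHAIN_APPROX_NONE)[0]:
    if cv2.contourArea(c)>150: print(cv2.minAreaRect(c),cv2.boundingRect(c))
s=plan([(pose(.4985,-.463,.028,16,-25),-1,5)])
E
```

```text
t 23.55 gp [ 0.4981 -0.4625  0.1056] phi 16.0 tilt -25.1 side -0.1 q [ 0.33  0.82  0.32  1.3   0.1   1.34 -0.74] w 91.6 F [-0.6 -0.6 -0.4]
((316.601806640625, 185.0282440185547), (72.71969604492188, 79.4866943359375), 1.468800663948059) (280, 145, 74, 81)
((39.81922149658203, 138.49560546875), (89.80531311035156, 32.27973937988281), 73.5707015991211) (13, 99, 56, 79)
grip -1 |x[0.11, 0.0, 0.23] t[0.0, 0.0, 0.0] |x[0.22, 0.0, 0.47] t[0.0, 0.0, 0.0] |x[0.33, 0.0, 0.7] t[0.0, 0.0, 0.0] |x[0.44, 0.0, 0.94] t[-0.01, 0.01, 0.0] |x[0.55, 0.0, 1.17] t[-0.01, 0.01, 0.0]
```

View pics/w4.png

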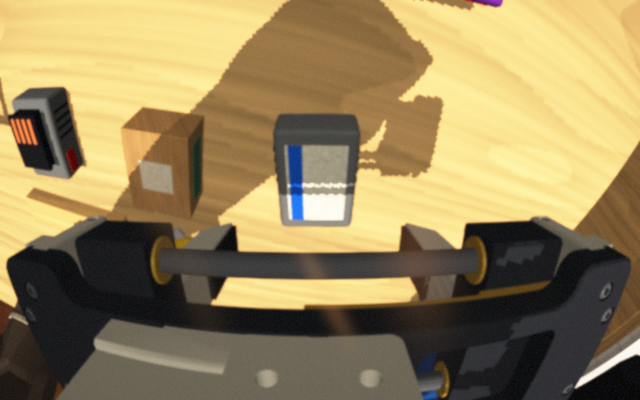

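C is now centred and square in the jaws at (317,170). I'll descend and grip it.

Request:
jog_arm([
  {"xyz":[0.11,0,0.23],"twist":[0,0,0],"grip":-1},
  {"xyz":[0.22,0,0.47],"twist":[0,0,0],"grip":-1},
  {"xyz":[0.33,0,0.7],"twist":[0,0,0],"grip":-1},
  {"xyz":[0.44,0,0.94],"twist":[0,0,0],"grip":-1},
  {"xyz":[0.55,0,1.17],"twist":[0,0,0],"grip":-1},
])

```text
clock: 24.22
position: [0.494, -0.4649, 0.0183]
ee_rot: [2.981, 0.416, -0.667]
force: [0.7, 0.4, -0.6]
width: 1.003
```

Request:
jog_arm([
  {"xyz":[0,0,0],"twist":[0,0,0],"grip":1},
  {"xyz":[0,0,0],"twist":[0,0,0],"grip":1},
  {"xyz":[0,0,0],"twist":[0,0,0],"grip":1},
  {"xyz":[0,0,0],"twist":[0,0,0],"grip":1},
  {"xyz":[0,0,0],"twist":[0,0,0],"grip":1},
])

```text
clock: 24.85
position: [0.4944, -0.4647, 0.0204]
ee_rot: [2.981, 0.416, -0.665]
force: [-0.2, 3.8, 6.0]
width: 0.65
```

```bash
python3 - <<'E'
from plan import *
where()
s=plan([(pose(.51,-.45,.17,20,-20),1,4),(pose(.60,-.22,.18,75,20),1,9),(pose(.60,-.20,.14,75,65),1,6)])
E
```

```text
t 24.85 gp [ 0.4977 -0.4637  0.0276] phi 15.9 tilt -25.2 side -0.1 q [ 0.34  0.9   0.31  1.34  0.09  1.22 -0.76] w 59.8 F [-0.2  3.8  6. ]
grip 1 |x[-0.19, -0.04, -0.56] t[-0.04, 0.13, -0.09] |x[-0.38, -0.08, -1.13] t[-0.08, 0.26, -0.19] |x[-0.57, -0.12, -1.69] t[-0.12, 0.39, -0.28] |x[-0.76, -0.16, -2.26] t[-0.16, 0.52, -0.38]
grip 1 |x[0.29, -0.35, -0.12] t[0.0, 0.41, -0.62] |x[0.57, -0.7, -0.25] t[0.0, 0.82, -1.25] |x[0.86, -1.04, -0.37] t[0.0, 1.23, -1.87] |x[1.14, -1.39, -0.49] t[0.0, 1.63, -2.49] |x[1.43, -1.74, -0.61] t[0.0, 2.04, -3.11]
grip 1 |x[0.44, -0.14, 0.01] t[0.0, 0.41, -0.63] |x[0.89, -0.29, 0.02] t[0.0, 0.82, -1.25] |x[1.33, -0.43, 0.03] t[0.0, 1.23, -1.87] |x[1.77, -0.57, 0.04] t[0.0, 1.64, -2.5]
grip 1 |x[0.03, -0.01, 0.12] t[0.0, 0.75, 0.0] |x[0.06, -0.03, 0.23] t[0.0, 1.5, 0.0] |x[0.09, -0.04, 0.35] t[0.0, 2.25, 0.0] |x[0.11, -0.06, 0.47] t[0.0, 3.0, 0.0] |x[0.14, -0.07, 0.58] t[0.0, 3.75, 0.0]
grip 1 |x[-0.05, -0.02, 0.11] t[0.0, 0.75, 0.0]
```

Request:
jog_arm([
  {"xyz":[-0.2,0,-0.56],"twist":[0,0.13,-0.09],"grip":1},
  {"xyz":[-0.38,-0.08,-1.13],"twist":[-0.08,0.26,-0.19],"grip":1},
  {"xyz":[-0.57,-0.12,-1.69],"twist":[-0.12,0.39,-0.28],"grip":1},
  {"xyz":[-0.76,-0.16,-2.26],"twist":[-0.16,0.52,-0.38],"grip":1},
])

```text
clock: 25.35
position: [0.5074, -0.4512, 0.1626]
ee_rot: [2.991, 0.529, -0.526]
force: [0.6, -0.4, -3.1]
width: 0.645
```

Request:
jog_arm([
  {"xyz":[0.29,-0.35,-0.12],"twist":[0,0.41,-0.62],"grip":1},
  {"xyz":[0.57,-0.7,-0.25],"twist":[0,0.82,-1.25],"grip":1},
  {"xyz":[0.86,-1.04,-0.37],"twist":[0,1.23,-1.87],"grip":1},
  {"xyz":[1.14,-1.39,-0.49],"twist":[0,1.63,-2.49],"grip":1},
  {"xyz":[1.43,-1.74,-0.61],"twist":[0,2.04,-3.11],"grip":1},
])

```text
clock: 25.98
position: [0.5592, -0.3208, 0.167]
ee_rot: [-2.754, -1.304, -0.002]
force: [-0.9, -0.2, -2.7]
width: 0.648
```

Request:
jog_arm([
  {"xyz":[0.44,-0.14,0],"twist":[0,0.41,-0.63],"grip":1},
  {"xyz":[0.89,-0.29,0.02],"twist":[0,0.82,-1.25],"grip":1},
  {"xyz":[1.33,-0.43,0.03],"twist":[0,1.23,-1.87],"grip":1},
  {"xyz":[1.77,-0.57,0.04],"twist":[0,1.64,-2.5],"grip":1},
  {"xyz":[1.77,-0.57,0.04],"twist":[0,1.64,-2.5],"grip":1},
])

```text
clock: 26.6
position: [0.6, -0.2177, 0.171]
ee_rot: [-2.301, -1.765, -0.405]
force: [-0.7, -0.5, -2.7]
width: 0.647
```

Request:
jog_arm([
  {"xyz":[0.03,0,0.12],"twist":[0,0.75,0],"grip":1},
  {"xyz":[0.06,-0.03,0.23],"twist":[0,1.5,0],"grip":1},
  {"xyz":[0.09,-0.04,0.35],"twist":[0,2.25,0],"grip":1},
  {"xyz":[0.11,-0.06,0.47],"twist":[0,3.0,0],"grip":1},
  {"xyz":[0.14,-0.07,0.58],"twist":[0,3.75,0],"grip":1},
])

```text
clock: 27.22
position: [0.601, -0.1997, 0.1407]
ee_rot: [-1.856, -1.418, -1.015]
force: [0.2, 0.6, -4.2]
width: 0.648
```

Request:
jog_arm([
  {"xyz":[-0.05,0,0.11],"twist":[0,0.75,0],"grip":1},
  {"xyz":[-0.05,0,0.11],"twist":[0,0.75,0],"grip":1},
  {"xyz":[-0.05,0,0.11],"twist":[0,0.75,0],"grip":1},
])

```text
clock: 27.6
position: [0.603, -0.1939, 0.1364]
ee_rot: [-1.754, -1.347, -1.113]
force: [-0.1, 0.7, -1.3]
width: 0.646
```

```bash
python3 - <<'E'
from plan import *
where()
s=plan([(pose(.60,-.20,.059,75,65),1,5)])
E
```

```text
t 27.6 gp [ 0.6012 -0.2009  0.1398] phi 75.0 tilt 64.8 side -0.0 q [ 0.98  0.96 -0.43  1.44 -0.68  1.37  0.71] w 59.4 F [-0.1  0.7 -1.3]
grip 1 |x[-0.24, 0.0, 0.12] t[0.0, 0.0, 0.0] |x[-0.49, -0.01, 0.23] t[0.0, 0.01, 0.0] |x[-0.73, -0.01, 0.35] t[0.0, 0.01, 0.0] |x[-0.97, -0.02, 0.47] t[0.0, 0.02, 0.0] |x[-1.21, -0.02, 0.58] t[0.0, 0.02, 0.0]
```

Request:
jog_arm([
  {"xyz":[-0.24,0,0.12],"twist":[0,0,0],"grip":1},
  {"xyz":[-0.49,0,0.23],"twist":[0,0,0],"grip":1},
  {"xyz":[-0.73,0,0.35],"twist":[0,0,0],"grip":1},
  {"xyz":[-0.97,0,0.47],"twist":[0,0.02,0],"grip":1},
  {"xyz":[-1.21,0,0.58],"twist":[0,0.02,0],"grip":1},
])

```text
clock: 28.22
position: [0.6026, -0.1928, 0.0539]
ee_rot: [-1.749, -1.342, -1.118]
force: [-0.1, 0.3, -2.7]
width: 0.643
```

Request:
jog_arm([
  {"xyz":[-0.02,0,0],"twist":[0,0,0],"grip":1},
  {"xyz":[-0.03,0,0.01],"twist":[0,0,0],"grip":1},
  {"xyz":[-0.03,0,0.01],"twist":[0,0,0],"grip":1},
])

```text
clock: 28.6
position: [0.6028, -0.1932, 0.0538]
ee_rot: [-1.749, -1.343, -1.119]
force: [0.3, 0.1, -3.7]
width: 0.645
```

```bash
python3 - <<'E'
from plan import *
where()
cv2.imwrite("pics/s5.png",cv2.resize(arm.get_image("scene")[120:240,190:350],None,fx=4,fy=4))
E
```

```text
t 28.6 gp [ 0.6009 -0.2002  0.0572] phi 75.0 tilt 65.2 side 0.0 q [ 0.97  1.08 -0.42  1.43 -0.66  1.31  0.79] w 59.4 F [ 0.3  0.1 -3.7]
```

View pics/s5.png

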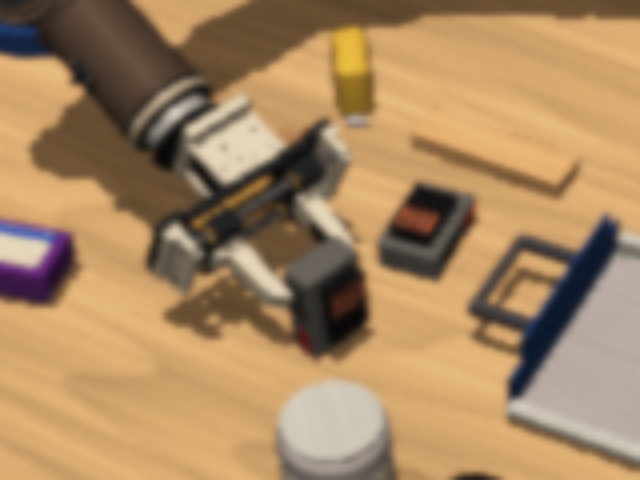

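C is upright in the grip at (325,300) with contacts toward the tray. I'll set it down, release it and go round for the second grasp.

Request:
jog_arm([
  {"xyz":[-0.03,0,0.01],"twist":[0,0,0],"grip":1},
  {"xyz":[-0.03,0,0.01],"twist":[0,0,0],"grip":1},
  {"xyz":[-0.03,0,0.01],"twist":[0,0,0],"grip":0.1},
  {"xyz":[-0.03,0,0.01],"twist":[0,0,0],"grip":-0.4},
  {"xyz":[-0.03,0,0.01],"twist":[0,0,0],"grip":-1},
])

```text
clock: 29.28
position: [0.6026, -0.1932, 0.0514]
ee_rot: [-1.749, -1.343, -1.118]
force: [0.2, 0.5, -0.4]
width: 0.767
```

Request:
jog_arm([
  {"xyz":[0,0,0],"twist":[0,0,0],"grip":-1},
  {"xyz":[0,0,-0.3],"twist":[0,0,0],"grip":-1},
  {"xyz":[0,0,-0.8],"twist":[0,0,0],"grip":-1},
  {"xyz":[0,0,-1.5],"twist":[0,0,0],"grip":-1},
  {"xyz":[0,0,-1.5],"twist":[0,0,0],"grip":-1},
])

```text
clock: 29.9
position: [0.581, -0.278, 0.0899]
ee_rot: [-1.757, -1.343, -1.12]
force: [0.0, -0.3, -0.4]
width: 0.999
```

Request:
jog_arm([
  {"xyz":[0.5,0.05,-0.1],"twist":[0,-0.75,0],"grip":-1},
  {"xyz":[0.9,0.05,-0.15],"twist":[0,-1.5,0],"grip":-1},
  {"xyz":[1.2,0.08,-0.15],"twist":[0,-2.25,0],"grip":-1},
  {"xyz":[1.4,0.1,-0.1],"twist":[0,-3.0,0],"grip":-1},
  {"xyz":[1.54,0.13,-0.05],"twist":[0,-3.73,0],"grip":-1},
])

```text
clock: 30.52
position: [0.5986, -0.2395, 0.1761]
ee_rot: [-2.218, -1.704, -0.548]
force: [0.2, -0.1, -0.3]
width: 1.001
```

Request:
jog_arm([
  {"xyz":[0.24,0,-0.19],"twist":[0,-0.75,0],"grip":-1},
])

```text
clock: 30.65
position: [0.5999, -0.2324, 0.1918]
ee_rot: [-2.3, -1.764, -0.409]
force: [0.2, 0.7, -0.1]
width: 1.002
```

Request:
jog_arm([
  {"xyz":[0.03,-0.02,0],"twist":[0,-0.81,0],"grip":-1},
  {"xyz":[0.06,-0.04,0.1],"twist":[0,-1.62,0],"grip":-1},
  {"xyz":[0.1,-0.06,0.2],"twist":[0,-2.44,0],"grip":-1},
  {"xyz":[0.13,-0.09,0.35],"twist":[0,-3.25,0],"grip":-1},
  {"xyz":[0.16,-0.11,0.48],"twist":[0,-4.06,0],"grip":-1},
])

```text
clock: 31.28
position: [0.5991, -0.2119, 0.1685]
ee_rot: [2.296, 1.763, -0.412]
force: [-0.8, -0.6, -1.5]
width: 1.004
```

Request:
jog_arm([
  {"xyz":[0.09,-0.02,0.05],"twist":[0,-0.81,0],"grip":-1},
  {"xyz":[0.17,-0.04,0.1],"twist":[0,-1.65,0],"grip":-1},
  {"xyz":[0.17,-0.04,0.1],"twist":[0,-1.65,0],"grip":-1},
  {"xyz":[0.17,-0.04,0.1],"twist":[0,-1.65,0],"grip":-1},
])

```text
clock: 31.78
position: [0.5983, -0.2048, 0.1588]
ee_rot: [2.115, 1.624, -0.701]
force: [-0.2, -1.0, 0.2]
width: 1.004
```

```bash
python3 - <<'E'
from plan import *
where()
im=arm.get_image("wrist"); cv2.imwrite("pics/w5.png",im)
h=cv2.cvtColor(im,cv2.COLOR_BGR2HSV); m=((h[...,1]<60)&(h[...,2]<175)&(h[...,2]>20)).astype(np.uint8); m[215:]=0
for c in cv2.findContours(m,cv2.RETR_EXTERNAL,cv2.CHAIN_APPROX_NONE)[0]:
    if cv2.contourArea(c)>800: print(cv2.boundingRect(c))
s=plan([(pose(.6009,-.2002,.10,75,-37),-1,3),(pose(.6009,-.2002,.057,75,-37),-1,4)])
E
```

```text
t 31.775 gp [ 0.5996 -0.2002  0.1652] phi 75.0 tilt -36.6 side -0.0 q [-0.19  0.61  0.13  1.63  0.56  1.21 -0.63] w 92.4 F [-0.2 -1.   0.2]
(135, 76, 98, 82)
(280, 74, 79, 90)
(559, 25, 81, 190)
(59, 0, 156, 64)
grip -1 |x[0.22, 0.01, 0.29] t[0.0, -0.01, 0.0] |x[0.45, 0.01, 0.58] t[0.0, -0.02, -0.01] |x[0.67, 0.02, 0.87] t[0.0, -0.04, -0.01]
grip -1 |x[0.11, 0.0, 0.14] t[0.0, 0.0, 0.0] |x[0.22, 0.0, 0.28] t[0.0, 0.0, 0.0] |x[0.32, 0.0, 0.43] t[0.0, 0.0, 0.0] |x[0.43, 0.0, 0.57] t[0.0, 0.0, 0.0]
```

Request:
jog_arm([
  {"xyz":[0.22,0,0.29],"twist":[0,0,0],"grip":-1},
  {"xyz":[0.45,0,0.58],"twist":[0,0,0],"grip":-1},
  {"xyz":[0.67,0.02,0.87],"twist":[0,0,0],"grip":-1},
])

```text
clock: 32.2
position: [0.5992, -0.2041, 0.0908]
ee_rot: [2.115, 1.624, -0.702]
force: [0.0, 0.7, 0.1]
width: 1.0
```

Request:
jog_arm([
  {"xyz":[0.11,0,0.14],"twist":[0,0,0],"grip":-1},
  {"xyz":[0.22,0,0.28],"twist":[0,0,0],"grip":-1},
  {"xyz":[0.32,0,0.43],"twist":[0,0,0],"grip":-1},
  {"xyz":[0.43,0,0.57],"twist":[0,0,0],"grip":-1},
  {"xyz":[0.43,0,0.57],"twist":[0,0,0],"grip":-1},
])

```text
clock: 32.83
position: [0.5995, -0.2032, 0.0491]
ee_rot: [2.114, 1.625, -0.702]
force: [-0.4, 0.0, 0.8]
width: 0.998
```

Request:
jog_arm([
  {"xyz":[0,0,0],"twist":[0,0,0],"grip":1},
  {"xyz":[0,0,0],"twist":[0,0,0],"grip":1},
  {"xyz":[0,0,0],"twist":[0,0,0],"grip":1},
  {"xyz":[0,0,0],"twist":[0,0,0],"grip":1},
  {"xyz":[0,0,0],"twist":[0,0,0],"grip":1},
])

```text
clock: 33.45
position: [0.5999, -0.2034, 0.05]
ee_rot: [2.114, 1.623, -0.701]
force: [-0.6, 1.2, 1.3]
width: 0.647
```

```bash
python3 - <<'E'
from plan import *
where()
s=plan([(pose(.60,-.20,.17,75,-37),1,4),(pose(.56,-.10,.19,85,0),1,5),(pose(.50,.07,.13,92,40),1,5),(pose(.45,.115,.11,92,53),1,3)])
E
```

```text
t 33.45 gp [ 0.6012 -0.1988  0.0565] phi 75.0 tilt -36.7 side -0.0 q [-0.2   0.74  0.13  1.69  0.6   1.04 -0.74] w 59.6 F [-0.6  1.2  1.3]
grip 1 |x[-0.29, 0.0, -0.38] t[0.0, -0.01, 0.0] |x[-0.58, -0.01, -0.75] t[0.0, -0.02, 0.0] |x[-0.86, -0.01, -1.13] t[0.0, -0.02, 0.0] |x[-1.15, -0.01, -1.5] t[0.0, -0.03, 0.0]
grip 1 |x[0.21, -0.22, -0.23] t[-0.06, 0.74, -0.19] |x[0.41, -0.43, -0.46] t[-0.13, 1.48, -0.38] |x[0.62, -0.65, -0.7] t[-0.19, 2.21, -0.58] |x[0.82, -0.86, -0.93] t[-0.26, 2.95, -0.77] |x[1.03, -1.08, -1.16] t[-0.32, 3.69, -0.96]
grip 1 |x[0.56, -0.25, 0.19] t[0.05, 0.8, -0.13] |x[1.13, -0.5, 0.39] t[0.1, 1.6, -0.27] |x[1.69, -0.75, 0.58] t[0.15, 2.4, -0.4] |x[2.25, -1.0, 0.77] t[0.19, 3.19, -0.54] |x[2.82, -1.25, 0.97] t[0.24, 3.99, -0.67]
grip 1 |x[0.14, -0.27, 0.25] t[0.0, 0.43, 0.0] |x[0.28, -0.54, 0.5] t[0.0, 0.87, 0.0] |x[0.41, -0.81, 0.75] t[0.0, 1.3, 0.0]
```

Request:
jog_arm([
  {"xyz":[-0.29,0,-0.38],"twist":[0,0,0],"grip":1},
  {"xyz":[-0.58,0,-0.75],"twist":[0,0,0],"grip":1},
  {"xyz":[-0.86,0,-1.13],"twist":[0,0,0],"grip":1},
  {"xyz":[-1.15,0,-1.5],"twist":[0,0,0],"grip":1},
])

```text
clock: 33.95
position: [0.5993, -0.2046, 0.1636]
ee_rot: [2.114, 1.625, -0.701]
force: [-0.1, 0.0, -3.1]
width: 0.648
```

Request:
jog_arm([
  {"xyz":[0.21,-0.22,-0.23],"twist":[-0.06,0.74,-0.19],"grip":1},
  {"xyz":[0.41,-0.43,-0.46],"twist":[-0.13,1.48,-0.38],"grip":1},
  {"xyz":[0.62,-0.65,-0.7],"twist":[-0.19,2.21,-0.58],"grip":1},
  {"xyz":[0.82,-0.86,-0.93],"twist":[-0.26,2.95,-0.77],"grip":1},
  {"xyz":[1.03,-1.08,-1.16],"twist":[-0.32,3.69,-0.96],"grip":1},
])

```text
clock: 34.58
position: [0.56, -0.0995, 0.1826]
ee_rot: [-2.311, -2.12, -0.012]
force: [-0.3, 0.7, -3.9]
width: 0.65
```

Request:
jog_arm([
  {"xyz":[0.56,-0.25,0.19],"twist":[0.05,0.8,-0.13],"grip":1},
  {"xyz":[1.13,-0.5,0.39],"twist":[0.1,1.6,-0.27],"grip":1},
  {"xyz":[1.69,-0.75,0.58],"twist":[0.15,2.4,-0.4],"grip":1},
  {"xyz":[2.25,-1.0,0.77],"twist":[0.19,3.19,-0.54],"grip":1},
  {"xyz":[2.82,-1.25,0.97],"twist":[0.24,3.99,-0.67],"grip":1},
])

```text
clock: 35.2
position: [0.5005, 0.0754, 0.1247]
ee_rot: [-1.777, -1.84, -0.658]
force: [-0.1, -0.8, -4.3]
width: 0.649
```

Request:
jog_arm([
  {"xyz":[0.14,-0.27,0.25],"twist":[0,0.43,0],"grip":1},
  {"xyz":[0.28,-0.54,0.5],"twist":[0,0.87,0],"grip":1},
  {"xyz":[0.41,-0.81,0.75],"twist":[0,1.3,0],"grip":1},
  {"xyz":[0.41,-0.81,0.75],"twist":[0,1.3,0],"grip":1},
  {"xyz":[0.41,-0.81,0.75],"twist":[0,1.3,0],"grip":1},
])

```text
clock: 35.83
position: [0.4515, 0.1208, 0.1064]
ee_rot: [-1.632, -1.69, -0.819]
force: [0.8, 0.2, -3.3]
width: 0.646
```

```bash
python3 - <<'E'
from plan import *
where()
im=arm.get_image("top"); cv2.imwrite("pics/t6.png",cv2.resize(im[140:270,200:360],None,fx=4.5,fy=4.5,interpolation=cv2.INTER_CUBIC))
s=plan([(pose(.450,.127,.029,92,53),1,5)])
E
```

```text
t 35.825 gp [0.4517 0.1144 0.1112] phi 91.9 tilt 53.2 side 0.1 q [ 0.69  0.68 -0.56  2.07 -0.75  0.88  0.84] w 59.5 F [ 0.8  0.2 -3.3]
grip 1 |x[-0.19, -0.01, 0.2] t[0.0, 0.0, 0.0] |x[-0.39, -0.01, 0.4] t[0.01, -0.01, 0.0] |x[-0.58, -0.02, 0.59] t[0.01, -0.01, 0.01] |x[-0.78, -0.02, 0.79] t[0.01, -0.01, 0.01] |x[-0.97, -0.03, 0.99] t[0.02, -0.01, 0.01]
```

View pics/t6.png

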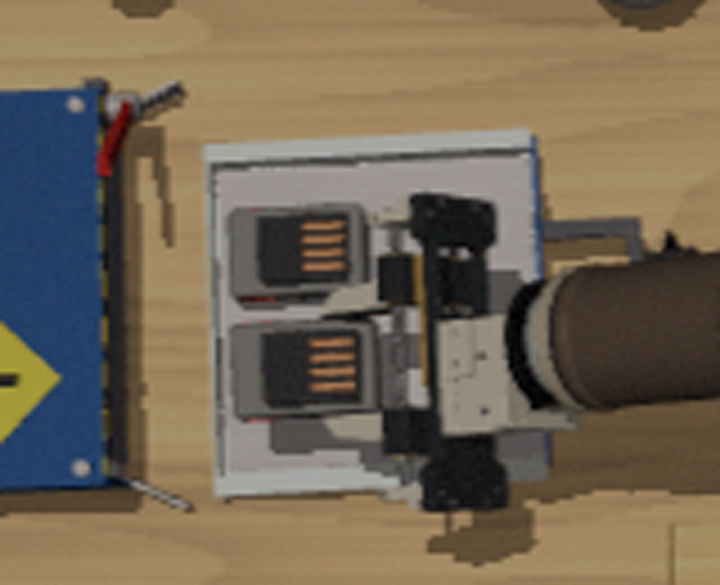

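```bash
python3 - <<'E'
from plan import *
f=lambda u,v,z:ray("top",200+(u+.5)/4.5-.5,140+(v+.5)/4.5-.5,z).round(4)[:2]
print("B body",[f(*p,.038).tolist() for p in((233,209),(362,205),(366,288),(240,296))])
print("B block",[f(*p,.052).tolist() for p in((260,219),(348,216),(352,284),(262,286))])
print("tray in",[f(*p,.006).tolist() for p in((222,170),(528,152))],[f(*p,.023).tolist() for p in((214,496),(206,147),(533,130),(550,480))])
E
```

```text
B body [[0.5615, 0.1799], [0.5631, 0.0934], [0.5071, 0.0909], [0.5029, 0.175]]
B block [[0.5526, 0.16], [0.5538, 0.1016], [0.5084, 0.099], [0.5078, 0.1586]]
tray in [[0.5933, 0.1921], [0.6029, -0.0179]] [[0.3707, 0.1939], [0.6065, 0.2006], [0.6152, -0.0216], [0.3786, -0.0301]]
```

Both packs show contacts up: B lies in the tray at crop (300,255), and C is held at (305,370) with clear gaps. I'll lower C.

Request:
jog_arm([
  {"xyz":[-0.19,-0.03,0.2],"twist":[0,0,0],"grip":1},
  {"xyz":[-0.39,-0.05,0.4],"twist":[0,0,0],"grip":1},
  {"xyz":[-0.58,-0.06,0.59],"twist":[0,0,0],"grip":1},
  {"xyz":[-0.78,-0.06,0.79],"twist":[0,0,0],"grip":1},
  {"xyz":[-0.97,-0.06,0.99],"twist":[0,0,0],"grip":1},
])

```text
clock: 36.5
position: [0.4465, 0.1343, 0.0228]
ee_rot: [-1.631, -1.688, -0.819]
force: [-0.5, 0.0, -1.9]
width: 0.649
```

Request:
jog_arm([
  {"xyz":[-0.03,0,0.02],"twist":[0,0,0],"grip":1},
  {"xyz":[-0.04,0,0.03],"twist":[0,0,0],"grip":1},
  {"xyz":[-0.04,0,0.03],"twist":[0,0,0],"grip":1},
])

```text
clock: 36.88
position: [0.4463, 0.1346, 0.0215]
ee_rot: [-1.629, -1.688, -0.82]
force: [-0.1, 1.1, 1.3]
width: 0.646
```

```bash
python3 - <<'E'
from plan import *
where()
E
```

```text
t 36.875 gp [0.4465 0.1282 0.0263] phi 92.0 tilt 53.3 side 0.1 q [ 0.67  0.86 -0.57  2.1  -0.78  0.71  0.96] w 59.5 F [-0.1  1.1  1.3]
```

Request:
jog_arm([
  {"xyz":[0,0,0],"twist":[0,0,0],"grip":-0.2},
  {"xyz":[0,0,0],"twist":[0,0,0],"grip":-0.43},
  {"xyz":[0,0,0],"twist":[0,0,0],"grip":-0.43},
  {"xyz":[0,0,-0.4],"twist":[0,0,0],"grip":-0.43},
  {"xyz":[0,0,-1.0],"twist":[0,0,0],"grip":-0.43},
])

```text
clock: 37.5
position: [0.4476, 0.0861, 0.0573]
ee_rot: [-1.629, -1.689, -0.818]
force: [0.7, 0.0, -0.3]
width: 0.716
```

Request:
jog_arm([
  {"xyz":[0.5,0,-0.8],"twist":[0,-1,0],"grip":-0.43},
  {"xyz":[1.0,0,-1.2],"twist":[0,-2,0],"grip":-1},
  {"xyz":[1.2,0,-1.2],"twist":[0,-3,0],"grip":-1},
  {"xyz":[1.2,0,-1.2],"twist":[0,-4,0],"grip":-1},
  {"xyz":[1.2,0,-1.2],"twist":[0,-4,0],"grip":-1},
])

```text
clock: 38.12
position: [0.4485, 0.0763, 0.1598]
ee_rot: [-2.052, -2.147, -0.244]
force: [-1.0, -0.0, -0.7]
width: 1.0
```

```bash
python3 - <<'E'
from plan import *
where()
im=arm.get_image("top"); cv2.imwrite("pics/t7.png",im); rects(im)
s=plan([(pose(.4535,-.186,.16,6.5,0),-1,None)])
plan([(pose(.4535,-.186,.023,6.5,0),-1,5)],s)
E
```

```text
t 38.125 gp [0.4486 0.0745 0.1676] phi 92.5 tilt 13.2 side 0.4 q [ 0.19  0.25 -0.34  2.04 -0.2   0.86  0.04] w 92.0 F [-1.  -0.  -0.7]
label px [423.7 219.6] xy [ 0.453  -0.3334] long axis deg -86.1 LxW [0.029 0.029]
label px [471.4 147.1] xy [ 0.6701 -0.4849] long axis deg -76.6 LxW [0.07  0.041]
dark px [373.6 220.7] xy [ 0.4526 -0.1859] long axis deg 6.4 LxW [0.094 0.06 ]
dark px [350.1 135.6] xy [ 0.7135 -0.1209] long axis deg -1.2 LxW [0.037 0.034]
grip -1 |x[-0.42, -0.01, -0.09] t[-0.1, -0.11, 0.85] |x[-0.85, -0.02, -0.18] t[-0.2, -0.22, 1.71] |x[-1.27, -0.03, -0.27] t[-0.29, -0.33, 2.56] |x[-1.7, -0.04, -0.36] t[-0.39, -0.43, 3.42] |x[-2.12, -0.04, -0.44] t[-0.49, -0.54, 4.27]
grip -1 |x[-0.32, 0.29, -0.04] t[-0.1, -0.11, 0.86] |x[-0.65, 0.58, -0.08] t[-0.2, -0.22, 1.71] |x[-0.97, 0.86, -0.12] t[-0.3, -0.33, 2.57] |x[-1.29, 1.15, -0.16] t[-0.39, -0.44, 3.42] |x[-1.61, 1.44, -0.2] t[-0.49, -0.55, 4.27]
grip -1 |x[0.0, 0.0, 0.46] t[0.0, 0.0, 0.0] |x[0.0, 0.0, 0.91] t[0.0, 0.0, 0.0] |x[0.0, 0.0, 1.37] t[0.0, 0.0, 0.0] |x[0.0, 0.0, 1.83] t[0.0, 0.0, 0.0] |x[0.0, 0.0, 2.28] t[0.0, 0.0, 0.0]
```

Request:
jog_arm([
  {"xyz":[-0.42,0,-0.09],"twist":[-0.1,-0.1,0.85],"grip":-1},
  {"xyz":[-0.85,0,-0.18],"twist":[-0.2,-0.2,1.7],"grip":-1},
  {"xyz":[-1.27,0,-0.27],"twist":[-0.3,-0.33,2.56],"grip":-1},
  {"xyz":[-1.7,0,-0.36],"twist":[-0.39,-0.43,3.42],"grip":-1},
  {"xyz":[-2.12,-0.04,-0.44],"twist":[-0.49,-0.54,4.27],"grip":-1},
])

```text
clock: 38.8
position: [0.4495, -0.0614, 0.1532]
ee_rot: [-2.78, -1.25, -0.129]
force: [-1.0, -0.0, -1.0]
width: 1.0
```

Request:
jog_arm([
  {"xyz":[-0.32,0.29,0],"twist":[-0.1,-0.1,0.86],"grip":-1},
  {"xyz":[-0.65,0.58,-0.08],"twist":[-0.2,-0.22,1.7],"grip":-1},
  {"xyz":[-0.97,0.86,-0.12],"twist":[-0.3,-0.33,2.57],"grip":-1},
  {"xyz":[-1.29,1.15,-0.16],"twist":[-0.39,-0.44,3.42],"grip":-1},
  {"xyz":[-1.61,1.44,-0.2],"twist":[-0.49,-0.55,4.27],"grip":-1},
])

```text
clock: 39.42
position: [0.4501, -0.1912, 0.15]
ee_rot: [-3.137, -0.156, 0.009]
force: [0.4, 0.3, -0.6]
width: 0.997
```

Request:
jog_arm([
  {"xyz":[0,0,0.5],"twist":[0,0,0],"grip":-1},
  {"xyz":[0,0,0.9],"twist":[0,0,0],"grip":-1},
  {"xyz":[0,0,0.9],"twist":[0,0,0],"grip":-1},
  {"xyz":[0,0,0.9],"twist":[0,0,0],"grip":-1},
])

```text
clock: 39.92
position: [0.4513, -0.1897, 0.0973]
ee_rot: [3.137, 0.166, -0.005]
force: [0.3, 0.1, 0.8]
width: 1.0
```

```bash
python3 - <<'E'
from plan import *
where()
im=arm.get_image("wrist"); cv2.imwrite("pics/w7.png",im)
h=cv2.cvtColor(im,cv2.COLOR_BGR2HSV); m=((h[...,1]<60)&(h[...,2]<175)&(h[...,2]>15)).astype(np.uint8); m[225:]=0
for c in cv2.findContours(m,cv2.RETR_EXTERNAL,cv2.CHAIN_APPROX_NONE)[0]:
    if cv2.contourArea(c)>800: print(cv2.boundingRect(c),cv2.minAreaRect(c))
s=plan([(pose(.4530,-.186,.023,6.5,0),-1,5)])
E
```

```text
t 39.925 gp [ 0.4514 -0.1897  0.1053] phi 6.1 tilt -0.2 side -0.0 q [ 0.2   0.35  0.11  2.03 -0.05  0.76 -1.12] w 92.0 F [0.3 0.1 0.8]
(280, 134, 73, 91) ((316.0, 179.0), (90.0, 72.0), 90.0)
(7, 13, 197, 212) ((105.0, 118.5), (211.0, 196.0), 90.0)
grip -1 |x[0.01, -0.01, 0.28] t[0.0, 0.0, -0.01] |x[0.01, -0.02, 0.55] t[0.0, 0.0, -0.02] |x[0.02, -0.03, 0.83] t[0.0, 0.01, -0.03] |x[0.02, -0.05, 1.1] t[0.0, 0.01, -0.03] |x[0.03, -0.06, 1.38] t[0.0, 0.01, -0.04]
```

Request:
jog_arm([
  {"xyz":[0,0,0.28],"twist":[0,0,0],"grip":-1},
  {"xyz":[0.01,-0.02,0.55],"twist":[0,0,0],"grip":-1},
  {"xyz":[0.02,-0.03,0.83],"twist":[0,0,0],"grip":-1},
  {"xyz":[0.02,-0.05,1.1],"twist":[0,0,0],"grip":-1},
  {"xyz":[0.03,-0.06,1.38],"twist":[0,0,0],"grip":-1},
])

```text
clock: 40.6
position: [0.4539, -0.1853, 0.0149]
ee_rot: [3.136, 0.169, -0.001]
force: [0.4, -0.3, -0.3]
width: 0.999
```

Request:
jog_arm([
  {"xyz":[0,0,0],"twist":[0,0,0],"grip":1},
  {"xyz":[0,0,0],"twist":[0,0,0],"grip":1},
  {"xyz":[0,0,0],"twist":[0,0,0],"grip":1},
  {"xyz":[0,0,0],"twist":[0,0,0],"grip":1},
  {"xyz":[0,0,0],"twist":[0,0,0],"grip":1},
])

```text
clock: 41.22
position: [0.4533, -0.1853, 0.0148]
ee_rot: [3.136, 0.169, -0.003]
force: [-0.1, -2.5, 1.5]
width: 0.509
```

```bash
python3 - <<'E'
from plan import *
where()
s=plan([(pose(.453,-.186,.15,6.5,0),1,4),(pose(.4944,.033,.15,92,0),1,10),(pose(.4944,.033,.033,92,0),1,5)])
E
```

```text
t 41.225 gp [ 0.4533 -0.1853  0.0228] phi 6.2 tilt -0.1 side 0.1 q [ 0.21  0.49  0.09  2.1  -0.07  0.56 -1.11] w 46.8 F [-0.1 -2.5  1.5]
grip 1 |x[0.0, 0.0, -0.53] t[0.0, 0.0, -0.01] |x[0.0, 0.01, -1.06] t[0.0, 0.01, -0.02] |x[-0.01, 0.01, -1.59] t[0.0, 0.01, -0.03] |x[-0.01, 0.01, -2.12] t[0.01, 0.01, -0.03]
grip 1 |x[0.11, -0.35, 0.0] t[0.0, 0.0, -0.86] |x[0.22, -0.71, 0.0] t[0.0, 0.0, -1.71] |x[0.33, -1.06, 0.0] t[0.0, 0.0, -2.57] |x[0.44, -1.42, 0.0] t[0.0, 0.0, -3.42] |x[0.55, -1.77, 0.0] t[0.0, 0.0, -4.28]
grip 1 |x[0.32, -0.19, 0.0] t[0.0, 0.0, -0.85] |x[0.64, -0.37, 0.0] t[0.0, 0.0, -1.71] |x[0.96, -0.56, 0.0] t[0.0, 0.0, -2.56] |x[1.29, -0.75, 0.0] t[0.0, 0.0, -3.42] |x[1.61, -0.93, 0.0] t[0.0, 0.0, -4.27]
grip 1 |x[0.0, 0.0, 0.39] t[0.0, 0.0, 0.0] |x[0.0, 0.0, 0.78] t[0.0, 0.0, 0.0] |x[0.0, 0.0, 1.17] t[0.0, 0.0, 0.0] |x[0.0, 0.0, 1.56] t[0.0, 0.0, 0.0] |x[0.0, 0.0, 1.95] t[0.0, 0.0, 0.0]
```

```bash
python3 - <<'E'
from plan import *
where()
im=arm.get_image("wrist"); t=arm.get_image("top")
cv2.imwrite("pics/m8.png",np.vstack([cv2.resize(im[0:260],(700,284)),cv2.resize(t[170:260,320:520],(700,315),interpolation=cv2.INTER_CUBIC)]))
E
```

```text
t 41.225 gp [ 0.4533 -0.1853  0.0228] phi 6.2 tilt -0.1 side 0.1 q [ 0.21  0.49  0.09  2.1  -0.07  0.56 -1.11] w 46.8 F [-0.1 -2.5  1.5]
```

View pics/m8.png

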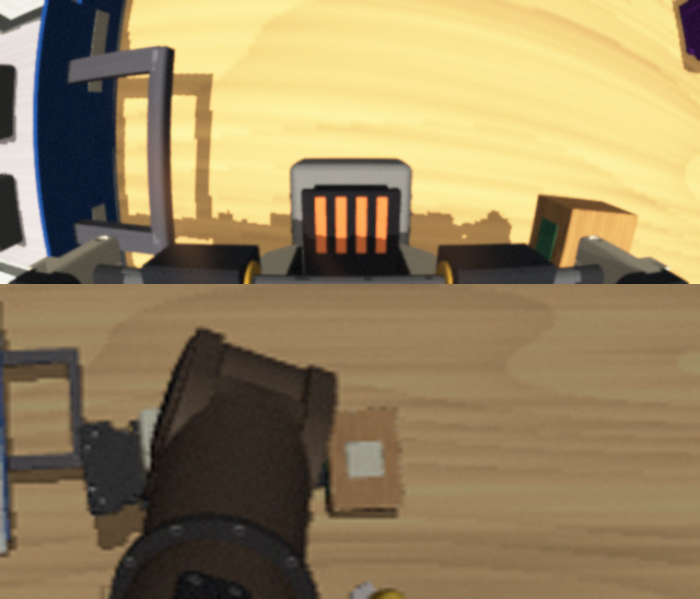

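The wrist view shows A centred between the fingers, yet the reading is 46.8 mm instead of 60. I'll hold for two rows and re-read it.

Request:
jog_arm([
  {"xyz":[0,0,0],"twist":[0,0,0],"grip":1},
  {"xyz":[0,0,0],"twist":[0,0,0],"grip":1},
])

```text
clock: 41.58
position: [0.4533, -0.1855, 0.0147]
ee_rot: [3.136, 0.168, -0.003]
force: [-1.2, -3.5, 5.7]
width: 0.478
```

```bash
python3 - <<'E'
from plan import *
where(); print(arm.observe()["ft_torque"])
E
```

```text
t 41.575 gp [ 0.4533 -0.1855  0.0227] phi 6.1 tilt -0.1 side 0.1 q [ 0.21  0.49  0.09  2.1  -0.07  0.56 -1.11] w 44.0 F [-1.2 -3.5  5.7]
[-0.72172412  0.33657283  0.01119785]
```

```bash
python3 - <<'E'
from plan import *
k=640/700
for n,p,z in(("end L",(292,166),.032),("end R",(411,166),.032),("block L",(304,190),.046),("block R",(400,190),.046),("copperL",(315,196),.046),("copperR",(388,196),.046)):
    print(n,wray(p[0]*k,p[1]*260/284,z).round(4))
E
```

```text
end L [ 0.4996 -0.1533  0.032 ]
end R [ 0.5057 -0.2093  0.032 ]
block L [ 0.4915 -0.1615  0.046 ]
block R [ 0.4961 -0.2031  0.046 ]
copperL [ 0.4894 -0.1665  0.046 ]
copperR [ 0.4928 -0.1982  0.046 ]
```

Request:
jog_arm([
  {"xyz":[0,0,0],"twist":[0,0,0],"grip":-0.2},
  {"xyz":[0,0,0],"twist":[0,0,0],"grip":-1},
  {"xyz":[0,0,0],"twist":[0,0,0],"grip":-1},
  {"xyz":[0,0,0],"twist":[0,0,0],"grip":-1},
  {"xyz":[0,0,0],"twist":[0,0,0],"grip":-1},
])

```text
clock: 42.2
position: [0.4528, -0.1848, 0.0142]
ee_rot: [3.137, 0.169, -0.005]
force: [0.4, 0.4, -0.5]
width: 0.964
```

```bash
python3 - <<'E'
from plan import *
where()
im=arm.get_image("wrist"); cv2.imwrite("pics/w9.png",im)
h=cv2.cvtColor(im,cv2.COLOR_BGR2HSV)
m=((h[...,0]<16)&(h[...,1]>150)&(h[...,2]>140)).astype(np.uint8); m=cv2.morphologyEx(m,cv2.MORPH_CLOSE,np.ones((3,9)))
for c in cv2.findContours(m,cv2.RETR_EXTERNAL,cv2.CHAIN_APPROX_NONE)[0]:
    if cv2.contourArea(c)>300: print("copper",cv2.boundingRect(c))
g=cv2.cvtColor(im,cv2.COLOR_BGR2GRAY); print(g[160,240:400:4],h[160,240:400:4,1])
E
```

```text
t 42.2 gp [ 0.4528 -0.1848  0.0222] phi 6.2 tilt -0.2 side 0.0 q [ 0.21  0.49  0.09  2.1  -0.07  0.56 -1.11] w 88.7 F [ 0.4  0.4 -0.5]
copper (286, 179, 68, 51)
[226 227 228 227 229 229 154 148 160 162 160 164 158 160 161 159 157 160
 157 159 160 158 157 155 159 158 158 160 158 160 158 156 156 136 186 223
 221 220 221 223] [111 108 104 107 102 103  96  20  23  20  26  20  19  20  20  17  21  20
  22  19  20  19  21  24  17  22  19  20  18  19  20  21  21  17 121 110
 112 114 113 111]
```

Request:
jog_arm([
  {"xyz":[0.1,0,-0.02],"twist":[0,0,0],"grip":-1},
  {"xyz":[0.15,0,-0.04],"twist":[0,0,0],"grip":-1},
  {"xyz":[0.15,0,-0.04],"twist":[0,0,0],"grip":1},
  {"xyz":[0.15,0,-0.04],"twist":[0,0,0],"grip":1},
  {"xyz":[0.15,0,-0.04],"twist":[0,0,0],"grip":1},
], force=25)

```text
clock: 42.88
position: [0.4618, -0.1839, 0.0168]
ee_rot: [3.136, 0.169, -0.004]
force: [0.3, 0.0, 1.1]
width: 0.722
```

Request:
jog_arm([
  {"xyz":[0,0,0],"twist":[0,0,0],"grip":1},
  {"xyz":[0,0,0],"twist":[0,0,0],"grip":1},
  {"xyz":[0,0,0],"twist":[0,0,0],"grip":1},
])

```text
clock: 43.25
position: [0.462, -0.184, 0.0168]
ee_rot: [3.136, 0.169, -0.004]
force: [-0.6, -0.7, -0.1]
width: 0.476
```

```bash
python3 - <<'E'
from plan import *
where()
E
```

```text
t 43.25 gp [ 0.462  -0.184   0.0248] phi 6.2 tilt -0.1 side 0.0 q [ 0.2   0.49  0.09  2.08 -0.07  0.57 -1.12] w 43.8 F [-0.6 -0.7 -0.1]
```

Request:
jog_arm([
  {"xyz":[0,0,-0.1],"twist":[0,0,0],"grip":1},
  {"xyz":[0,0,-0.3],"twist":[0,0,0],"grip":1},
  {"xyz":[0,0,-0.5],"twist":[0,0,0],"grip":1},
  {"xyz":[0,0,-0.5],"twist":[0,0,0],"grip":1},
], force=35)

```text
clock: 43.75
position: [0.463, -0.1842, 0.0481]
ee_rot: [3.136, 0.169, -0.0]
force: [0.2, 0.2, -3.0]
width: 0.473
```

```bash
python3 - <<'E'
from plan import *
where(); print(arm.observe()["ft_torque"])
im=arm.get_image("wrist"); s=arm.get_image("scene")
a=np.vstack([cv2.resize(im[90:260],(640,170)),cv2.resize(s[130:230,220:380],(640,400),interpolation=cv2.INTER_CUBIC)])
cv2.imwrite("pics/m10.png",a)
E
```

```text
t 43.75 gp [ 0.463  -0.1842  0.0561] phi 6.2 tilt -0.0 side 0.1 q [ 0.2   0.44  0.1   2.06 -0.07  0.65 -1.13] w 43.5 F [ 0.2  0.2 -3. ]
[-0.04204982  0.1260161  -0.04054689]
```

View pics/m10.png

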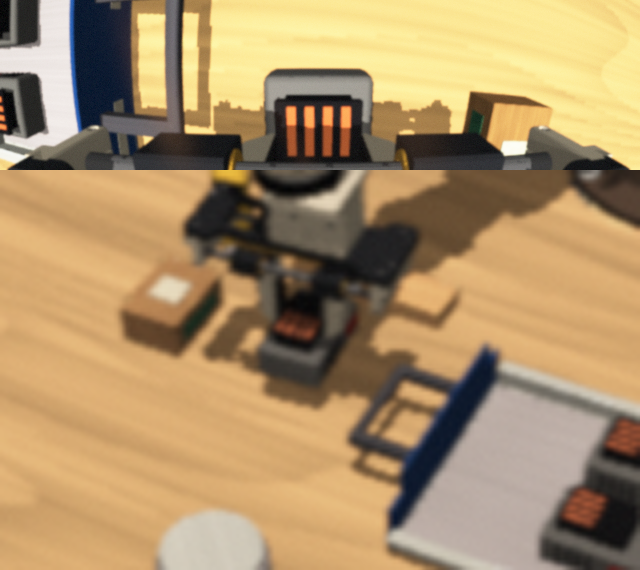

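A is held by its contact block: 3.0 N hanging and level, with the copper at (317,130) in the wrist strip. I'll carry it to the front of the tray.

```bash
python3 - <<'E'
from plan import *
s=plan([(pose(.462,-.184,.13,6.2,0),1,3),(pose(.494,.042,.13,92,0),1,10),(pose(.494,.042,.034,92,0),1,5)])
E
```

```text
grip 1 |x[0.0, 0.0, -0.42] t[0.0, 0.0, 0.0] |x[0.0, 0.0, -0.83] t[0.0, 0.01, 0.0] |x[-0.01, 0.0, -1.25] t[0.0, 0.01, 0.0]
grip 1 |x[0.09, -0.37, 0.0] t[0.0, 0.0, -0.86] |x[0.19, -0.74, 0.0] t[0.0, 0.0, -1.72] |x[0.28, -1.11, 0.0] t[0.0, 0.0, -2.57] |x[0.38, -1.47, 0.0] t[0.0, 0.0, -3.43] |x[0.47, -1.84, 0.0] t[0.0, 0.0, -4.29]
grip 1 |x[0.32, -0.21, 0.0] t[0.0, 0.0, -0.86] |x[0.64, -0.41, 0.0] t[0.0, 0.0, -1.72] |x[0.96, -0.62, 0.0] t[0.0, 0.0, -2.58] |x[1.28, -0.83, 0.0] t[0.0, 0.0, -3.43] |x[1.6, -1.03, 0.0] t[0.0, 0.0, -4.29]
grip 1 |x[0.0, 0.0, 0.32] t[0.0, 0.0, 0.0] |x[0.0, 0.0, 0.64] t[0.0, 0.0, 0.0] |x[0.0, 0.0, 0.96] t[0.0, 0.0, 0.0] |x[0.0, 0.0, 1.28] t[0.0, 0.0, 0.0] |x[0.0, 0.0, 1.6] t[0.0, 0.0, 0.0]
```

Request:
jog_arm([
  {"xyz":[0,0,-0.42],"twist":[0,0,0],"grip":1},
  {"xyz":[0,0,-0.83],"twist":[0,0,0],"grip":1},
  {"xyz":[0,0,-1.25],"twist":[0,0,0],"grip":1},
])

```text
clock: 44.22
position: [0.4617, -0.1837, 0.1221]
ee_rot: [3.137, 0.169, -0.006]
force: [-0.6, -0.8, -1.8]
width: 0.477
```

Request:
jog_arm([
  {"xyz":[0.09,-0.37,0],"twist":[0,0,-0.86],"grip":1},
  {"xyz":[0.19,-0.74,0],"twist":[0,0,-1.72],"grip":1},
  {"xyz":[0.28,-1.1,0],"twist":[0,0,-2.57],"grip":1},
  {"xyz":[0.38,-1.47,0],"twist":[0,0,-3.43],"grip":1},
  {"xyz":[0.47,-1.84,0],"twist":[0,0,-4.29],"grip":1},
])

```text
clock: 44.85
position: [0.4781, -0.0703, 0.1212]
ee_rot: [-2.854, -1.311, 0.005]
force: [0.0, 0.1, -3.3]
width: 0.475
```

Request:
jog_arm([
  {"xyz":[0.32,-0.2,0],"twist":[0,0,-0.86],"grip":1},
  {"xyz":[0.64,-0.4,0],"twist":[0,0,-1.72],"grip":1},
  {"xyz":[0.96,-0.62,0],"twist":[0,0,-2.58],"grip":1},
  {"xyz":[1.28,-0.83,0],"twist":[0,0,-3.43],"grip":1},
  {"xyz":[1.6,-1.03,0],"twist":[0,0,-4.29],"grip":1},
])

```text
clock: 45.48
position: [0.4942, 0.0426, 0.121]
ee_rot: [-2.176, -2.263, 0.005]
force: [-0.2, -0.2, -2.3]
width: 0.471
```

Request:
jog_arm([
  {"xyz":[0,0,0.3],"twist":[0,0,0],"grip":1},
  {"xyz":[0,0,0.6],"twist":[0,0,0],"grip":1},
  {"xyz":[0,0,0.6],"twist":[0,0,0],"grip":1},
])

```text
clock: 45.85
position: [0.493, 0.0416, 0.0841]
ee_rot: [-2.18, -2.257, 0.008]
force: [0.2, -0.1, -2.7]
width: 0.472
```

```bash
python3 - <<'E'
from plan import *
where()
s=plan([(pose(.494,.042,.033,92,0),1,5)])
E
```

```text
t 45.85 gp [0.4931 0.0417 0.0921] phi 92.0 tilt -0.1 side -0.4 q [ 0.03  0.4  -0.28  2.01  0.16  0.76 -0.32] w 43.4 F [ 0.2 -0.1 -2.7]
grip 1 |x[0.0, 0.0, 0.2] t[-0.01, 0.0, 0.0] |x[0.0, 0.01, 0.39] t[-0.01, 0.0, 0.0] |x[0.0, 0.01, 0.59] t[-0.02, 0.0, 0.0] |x[0.01, 0.02, 0.79] t[-0.03, 0.0, 0.0] |x[0.01, 0.02, 0.99] t[-0.04, 0.01, 0.0]
```

Request:
jog_arm([
  {"xyz":[0,0,0.2],"twist":[0,0,0],"grip":1},
  {"xyz":[0,0,0.4],"twist":[0,0,0],"grip":1},
  {"xyz":[0,0,0.6],"twist":[0,0,0],"grip":1},
  {"xyz":[0,0,0.8],"twist":[0,0,0],"grip":1},
  {"xyz":[0,0,0.98],"twist":[0,0,0],"grip":1},
])

```text
clock: 46.48
position: [0.4942, 0.0419, 0.0258]
ee_rot: [-2.182, -2.258, 0.004]
force: [-1.1, 0.3, -4.4]
width: 0.477
```

Request:
jog_arm([
  {"xyz":[0,0,0.02],"twist":[0,0,0],"grip":1},
  {"xyz":[0,0,0.04],"twist":[0,0,0],"grip":1},
  {"xyz":[0,0,0.04],"twist":[0,0,0],"grip":1},
])

```text
clock: 46.85
position: [0.4946, 0.0419, 0.0246]
ee_rot: [-2.182, -2.259, 0.003]
force: [-0.1, -1.3, -3.6]
width: 0.477
```

```bash
python3 - <<'E'
from plan import *
where()
E
```

```text
t 46.85 gp [0.4946 0.042  0.0326] phi 92.0 tilt -0.0 side -0.1 q [ 0.    0.49 -0.25  2.06  0.21  0.62 -0.36] w 43.9 F [-0.1 -1.3 -3.6]
```

Request:
jog_arm([
  {"xyz":[0,0,0.03],"twist":[0,0,0],"grip":1},
  {"xyz":[0,0,0.05],"twist":[0,0,0],"grip":1},
  {"xyz":[0,0,0.05],"twist":[0,0,0],"grip":1},
])

```text
clock: 47.22
position: [0.4947, 0.042, 0.0227]
ee_rot: [-2.183, -2.259, 0.003]
force: [-5.0, -0.6, 17.6]
width: 0.474
```

Request:
jog_arm([
  {"xyz":[0,0,0],"twist":[0,0,0],"grip":-0.1},
  {"xyz":[0,0,0],"twist":[0,0,0],"grip":-0.5},
  {"xyz":[0,0,0],"twist":[0,0,0],"grip":-0.7},
  {"xyz":[0,0,0],"twist":[0,0,0],"grip":-0.7},
  {"xyz":[0,0,0],"twist":[0,0,0],"grip":-0.7},
])

```text
clock: 47.85
position: [0.4943, 0.0419, 0.0213]
ee_rot: [-2.182, -2.258, 0.004]
force: [0.0, 0.8, 0.8]
width: 0.849
```

Request:
jog_arm([
  {"xyz":[0,0,-0.4],"twist":[0,0,0],"grip":-0.7},
  {"xyz":[0,0,-1.2],"twist":[0,0,0],"grip":-0.7},
  {"xyz":[0,0,-2.0],"twist":[0,0,0],"grip":-0.7},
  {"xyz":[-1.0,0,-2.5],"twist":[0,0,0],"grip":-0.7},
  {"xyz":[-2.0,0,-2.5],"twist":[0,0,0],"grip":-0.7},
])

```text
clock: 48.48
position: [0.5006, -0.0767, 0.174]
ee_rot: [2.178, 2.261, 0.002]
force: [1.2, 0.3, -0.2]
width: 0.852
```

Request:
jog_arm([
  {"xyz":[-1.5,0,0],"twist":[0,0,0],"grip":0},
  {"xyz":[-2.5,0,0],"twist":[0,0,0],"grip":0},
  {"xyz":[-2.5,0,0],"twist":[0,0,0],"grip":0},
  {"xyz":[-2.5,0,0],"twist":[0,0,0],"grip":0},
])

```text
clock: 48.98
position: [0.5033, -0.2288, 0.1711]
ee_rot: [-2.187, -2.254, 0.005]
force: [-0.2, 0.3, -0.5]
width: 0.511
```

```bash
python3 - <<'E'
from plan import *
where()
t=arm.get_image("top"); cv2.imwrite("pics/t11.png",t)
cv2.imwrite("pics/v11.png",cv2.resize(t[145:265,130:350],None,fx=3.5,fy=3.5,interpolation=cv2.INTER_CUBIC))
h=cv2.cvtColor(t,cv2.COLOR_BGR2HSV)
m=((h[...,0]<15)&(h[...,1]>90)&(h[...,2]>90)).astype(np.uint8)[160:260,245:330]
m=cv2.morphologyEx(m,cv2.MORPH_CLOSE,np.ones((5,5)))
for c in cv2.findContours(m,cv2.RETR_EXTERNAL,cv2.CHAIN_APPROX_NONE)[0]:
    if cv2.contourArea(c)>20:
        b=cv2.boundingRect(c); u,v=245+b[0]+b[2]/2-.5,160+b[1]+b[3]/2-.5; print("copper",b,ray("top",u,v,.052).round(3))
E
```

```text
t 48.975 gp [ 0.5033 -0.2288  0.1791] phi 91.7 tilt -0.1 side -0.2 q [ 0.47  0.37 -0.19  1.79  0.08  1.    0.28] w 47.0 F [-0.2  0.3 -0.5]
copper (22, 59, 10, 12) [0.444 0.118 0.052]
copper (42, 43, 10, 11) [0.492 0.058 0.052]
copper (22, 29, 9, 11) [0.535 0.119 0.052]
```

```bash
python3 - <<'E'
from plan import *
f=lambda u,v,z:ray("top",205+(u+.5)/5-.5,145+(v+.5)/5-.5,z)[:2].round(4)
a,b=f(178,72,.032),f(185,540,.032); print("leadin tips",a,b,(a+b)/2)
a,b=f(90,72,.092),f(98,515,.092); print("roof front",a,b,(a+b)/2, np.degrees(np.arctan2(a[1]-b[1],a[0]-b[0])))
t=cv2.imread("pics/t11.png"); h=cv2.cvtColor(t,cv2.COLOR_BGR2HSV)
m=((h[...,0]>100)&(h[...,0]<125)&(h[...,1]>120)&(h[...,2]>50)).astype(np.uint8); m[:,:130]=0;m[:,232:]=0;m[:150]=0;m[260:]=0
m=cv2.morphologyEx(m,cv2.MORPH_CLOSE,np.ones((25,25)))
c=max(cv2.findContours(m,cv2.RETR_EXTERNAL,cv2.CHAIN_APPROX_NONE)[0],key=cv2.contourArea); r=cv2.minAreaRect(c)
W=np.array([ray("top",*p,.092) for p in cv2.boxPoints(r)]); print("cab",r,W.round(4)[:,:2].tolist(),W.mean(0).round(4))
m=((h[...,1]<40)&(h[...,2]>110)).astype(np.uint8); m[:,:235]=0;m[:,335:]=0;m[:155]=0;m[262:]=0
m=cv2.morphologyEx(m,cv2.MORPH_CLOSE,np.ones((35,35)))
c=max(cv2.findContours(m,cv2.RETR_EXTERNAL,cv2.CHAIN_APPROX_NONE)[0],key=cv2.contourArea); r=cv2.minAreaRect(c)
W=np.array([ray("top",*p,.023) for p in cv2.boxPoints(r)]); print("tray",r,W.round(4)[:,:2].tolist(),W.mean(0).round(4))
E
```

```text
leadin tips [0.6462 0.2153] [0.3625 0.2091] [0.50435 0.2122 ]
roof front [0.635  0.2573] [0.3764 0.2497] [0.5057 0.2535] 1.683382141089393
cab ((179.5006561279297, 205.05126953125), (89.44136810302734, 86.14677429199219), 89.26547241210938) [[0.6329, 0.5124], [0.6327, 0.259], [0.3718, 0.2527], [0.3717, 0.5006]] [0.5023 0.3812 0.092 ]
tray ((276.2419128417969, 209.837890625), (80.69918823242188, 86.29220581054688), 87.1375961303711) [[0.6089, 0.2442], [0.6186, -0.0194], [0.3735, -0.0286], [0.3638, 0.2299]] [0.4912 0.1065 0.023 ]
```

```bash
python3 - <<'E'
from plan import *
s=plan([(pose(.50,-.15,.17,140,0),0,6),(pose(.499,-.0925,.125,182,0),0,6)])
E
```

```text
grip 0 |x[0.21, 0.0, 0.03] t[0.0, 0.0, -0.8] |x[0.43, -0.01, 0.05] t[-0.01, 0.0, -1.6] |x[0.64, -0.01, 0.08] t[-0.01, 0.0, -2.41] |x[0.85, -0.01, 0.1] t[-0.01, 0.0, -3.21] |x[1.06, -0.01, 0.13] t[-0.01, -0.01, -4.01]
grip 0 |x[0.17, 0.13, 0.02] t[-0.01, 0.0, -0.8]
grip 0 |x[0.11, 0.12, 0.13] t[0.0, 0.0, -0.7] |x[0.21, 0.24, 0.25] t[0.0, 0.0, -1.4] |x[0.32, 0.36, 0.38] t[0.0, 0.0, -2.1] |x[0.42, 0.48, 0.5] t[0.0, 0.0, -2.8] |x[0.53, 0.61, 0.63] t[0.0, 0.0, -3.5]
grip 0 |x[0.01, 0.15, 0.12] t[0.0, 0.0, -0.7]
```

Request:
jog_arm([
  {"xyz":[0.2,0,0],"twist":[0,0,-0.8],"grip":0},
  {"xyz":[0.4,0,0.05],"twist":[0,0,-1.6],"grip":0},
  {"xyz":[0.64,0,0.08],"twist":[0,0,-2.4],"grip":0},
  {"xyz":[0.85,0,0.1],"twist":[0,0,-3.2],"grip":0},
  {"xyz":[1.06,0,0.13],"twist":[0,0,-4.0],"grip":0},
])

```text
clock: 49.65
position: [0.5018, -0.1601, 0.1637]
ee_rot: [-1.267, -2.872, 0.002]
force: [0.5, 0.1, 0.6]
width: 0.501
```

Request:
jog_arm([
  {"xyz":[0.17,0.13,0.02],"twist":[0,0,-0.8],"grip":0},
])

```text
clock: 49.78
position: [0.5007, -0.1473, 0.1625]
ee_rot: [-1.063, -2.954, 0.002]
force: [-0.4, 0.7, -0.2]
width: 0.501
```

Request:
jog_arm([
  {"xyz":[0.1,0.1,0.1],"twist":[0,0,-0.7],"grip":0},
  {"xyz":[0.2,0.24,0.25],"twist":[0,0,-1.4],"grip":0},
  {"xyz":[0.3,0.36,0.38],"twist":[0,0,-2.1],"grip":0},
  {"xyz":[0.42,0.48,0.5],"twist":[0,0,-2.8],"grip":0},
  {"xyz":[0.53,0.61,0.63],"twist":[0,0,-3.5],"grip":0},
])

```text
clock: 50.4
position: [0.4996, -0.099, 0.1245]
ee_rot: [-0.127, -3.136, 0.001]
force: [0.2, -0.1, 0.3]
width: 0.498
```

Request:
jog_arm([
  {"xyz":[0,0.15,0.12],"twist":[0,0,-0.7],"grip":0},
  {"xyz":[0,0.15,0.12],"twist":[0,0,-0.7],"grip":0},
  {"xyz":[0,0.15,0.12],"twist":[0,0,-0.7],"grip":0},
])

```text
clock: 50.78
position: [0.5006, -0.0919, 0.1177]
ee_rot: [0.052, -3.139, 0.001]
force: [0.2, -0.5, -0.1]
width: 0.502
```

```bash
python3 - <<'E'
from plan import *
where()
im=arm.get_image("wrist"); cv2.imwrite("pics/w12.png",im)
h=cv2.cvtColor(im,cv2.COLOR_BGR2HSV); m=((h[...,1]<90)&(h[...,2]<130)).astype(np.uint8); m[215:]=0
n,l,st,ce=cv2.connectedComponentsWithStats(m)
for i in range(1,n):
    if st[i,4]>400: print(st[i],ce[i].round(0))
s=plan([(pose(.499,-.0925,.056,182,0),0,5)])
E
```

```text
t 50.775 gp [ 0.5007 -0.0919  0.1257] phi -178.1 tilt 0.1 side -0.0 q [ 0.51  0.41 -0.57  1.93  0.28  0.88  1.4 ] w 46.1 F [ 0.2 -0.5 -0.1]
[ 316   72   84  143 2342] [355. 154.]
[ 575   89   65  126 5159] [611. 160.]
[ 408  116  165   99 6447] [498. 170.]
grip 0 |x[0.01, 0.0, 0.23] t[0.0, 0.0, 0.0] |x[0.01, 0.0, 0.46] t[0.0, -0.01, -0.01] |x[0.02, 0.0, 0.7] t[0.0, -0.01, -0.01] |x[0.02, 0.0, 0.93] t[0.0, -0.01, -0.01] |x[0.03, 0.0, 1.16] t[-0.01, -0.01, -0.01]
```

Request:
jog_arm([
  {"xyz":[0,0,0.23],"twist":[0,0,0],"grip":0},
  {"xyz":[0,0.02,0.46],"twist":[0,0,0],"grip":0},
  {"xyz":[0,0.03,0.7],"twist":[0,0,0],"grip":0},
  {"xyz":[0,0.03,0.93],"twist":[0,0,0],"grip":0},
  {"xyz":[0,0.03,1.16],"twist":[0,0,0],"grip":0},
])

```text
clock: 51.45
position: [0.5002, -0.0907, 0.0466]
ee_rot: [0.054, -3.138, 0.001]
force: [0.1, 0.6, 0.5]
width: 0.501
```

Request:
jog_arm([
  {"xyz":[0,0,0],"twist":[0,0,0],"grip":1},
  {"xyz":[0,0,0],"twist":[0,0,0],"grip":1},
  {"xyz":[0,0,0],"twist":[0,0,0],"grip":1},
  {"xyz":[0,0,0],"twist":[0,0,0],"grip":1},
  {"xyz":[0,0,0],"twist":[0,0,0],"grip":1},
])

```text
clock: 52.08
position: [0.5005, -0.0908, 0.048]
ee_rot: [0.054, -3.139, 0.001]
force: [-0.2, -0.8, -0.9]
width: 0.022
```

```bash
python3 - <<'E'
from plan import *
where()
x,y,z=.515,-.088,.056
s=plan([(pose(.5155,-.092,.056,181.8,0),1,5),(pose(.5135,-.02,.056,181.7,0),1,5)])
E
```

```text
t 52.075 gp [ 0.5005 -0.0908  0.056 ] phi -178.0 tilt 0.1 side -0.1 q [ 0.46  0.51 -0.52  1.99  0.37  0.73  1.32] w 2.0 F [-0.2 -0.8 -0.9]
grip 1 |x[-0.05, -0.01, 0.0] t[0.0, 0.0, 0.0] |x[-0.1, -0.01, 0.0] t[0.0, 0.0, 0.01] |x[-0.15, -0.02, 0.0] t[0.0, -0.01, 0.01] |x[-0.2, -0.02, 0.0] t[0.0, -0.01, 0.01] |x[-0.25, -0.03, 0.0] t[-0.01, -0.01, 0.02]
grip 1 |x[0.0, 0.24, 0.0] t[0.0, 0.0, 0.0] |x[0.0, 0.48, 0.0] t[0.0, 0.0, 0.0] |x[0.0, 0.72, 0.0] t[0.0, 0.0, 0.0] |x[0.0, 0.96, 0.0] t[0.0, 0.0, 0.01] |x[0.0, 1.2, 0.0] t[0.0, 0.0, 0.01]
```

Width is 2 mm, so the bar is not between the pads. With A's 44 mm grip this suggests the fingertips sit further back than assumed. I'll check.

```bash
python3 - <<'E'
from plan import *
print(arm.tips_ahead, [a for a in dir(arm) if not a.startswith('_')])
im=arm.get_image("wrist"); t=arm.get_image("top"); s=arm.get_image("scene")
a=cv2.resize(s[110:260,270:430],(800,750))[150:,:]
cv2.imwrite("pics/w13.png",im)
w=im[60:300]; 
cv2.imwrite("pics/m13.png",np.vstack([cv2.resize(w,(640,240)),cv2.resize(s[130:210,280:422],(640,360),interpolation=cv2.INTER_CUBIC)]))
E
```

```text
0.011 ['PlanningError', 'camera_params', 'get_image', 'observe', 'sign_off', 'tips_ahead']
```

View pics/m13.png

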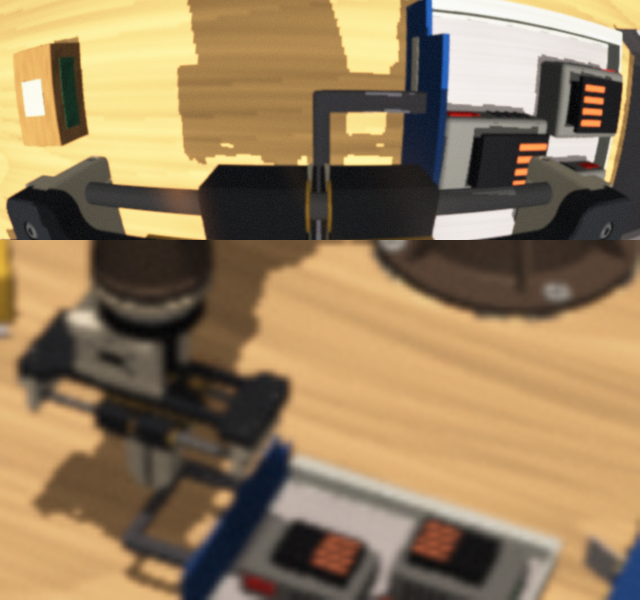

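The wrist view shows the bar running under the closed fingers at column 320, and the tips end above it. So the real tips stand about 30 mm further back than stated. I'll open, lower and re-grip.

Request:
jog_arm([
  {"xyz":[0,0,0],"twist":[0,0,0],"grip":0},
  {"xyz":[0,0,0],"twist":[0,0,0],"grip":0},
  {"xyz":[0,0,0],"twist":[0,0,0],"grip":0},
  {"xyz":[0,0,0],"twist":[0,0,0],"grip":0},
  {"xyz":[0,0,0],"twist":[0,0,0],"grip":0},
])

```text
clock: 52.85
position: [0.5003, -0.0907, 0.0477]
ee_rot: [0.054, -3.138, 0.001]
force: [0.1, 0.1, -0.5]
width: 0.479
```

Request:
jog_arm([
  {"xyz":[0,0,0.1],"twist":[0,0,0],"grip":0},
  {"xyz":[0,0,0.2],"twist":[0,0,0],"grip":0},
  {"xyz":[0,0,0.3],"twist":[0,0,0],"grip":0},
  {"xyz":[0,0,0.43],"twist":[0,0,0],"grip":0},
  {"xyz":[0,0,0.43],"twist":[0,0,0],"grip":0},
])

```text
clock: 53.48
position: [0.4997, -0.0906, 0.0212]
ee_rot: [0.054, -3.137, 0.001]
force: [-0.9, 0.1, 0.4]
width: 0.502
```

Request:
jog_arm([
  {"xyz":[0,0,0],"twist":[0,0,0],"grip":1},
  {"xyz":[0,0,0],"twist":[0,0,0],"grip":1},
  {"xyz":[0,0,0],"twist":[0,0,0],"grip":1},
  {"xyz":[0,0,0],"twist":[0,0,0],"grip":1},
  {"xyz":[0,0,0],"twist":[0,0,0],"grip":1},
])

```text
clock: 54.1
position: [0.5004, -0.0901, 0.0221]
ee_rot: [0.055, -3.139, 0.0]
force: [0.5, 3.7, 0.8]
width: 0.106
```

```bash
python3 - <<'E'
from plan import *
where()
E
```

```text
t 54.1 gp [ 0.5004 -0.0901  0.0301] phi -178.0 tilt 0.1 side -0.0 q [ 0.44  0.55 -0.49  2.01  0.4   0.68  1.29] w 9.7 F [0.5 3.7 0.8]
```

The bar is gripped at 9.7 mm. Next I shift the tray about 17 mm sideways to line up with the cabinet, then start it in.

Request:
jog_arm([
  {"xyz":[-0.08,0,0],"twist":[0,0,0],"grip":1},
  {"xyz":[-0.16,0,0],"twist":[0,0,0],"grip":1},
  {"xyz":[-0.22,0,0],"twist":[0,0,0.03],"grip":1},
  {"xyz":[-0.28,0,0],"twist":[0,0,0.03],"grip":1},
  {"xyz":[-0.28,0,0],"twist":[0,0,0.03],"grip":1},
])

```text
clock: 54.72
position: [0.5148, -0.0907, 0.022]
ee_rot: [0.047, -3.134, 0.004]
force: [-8.2, 0.6, 13.1]
width: 0.104
```

```bash
python3 - <<'E'
from plan import *
where()
t=arm.get_image("top"); cv2.imwrite("pics/t14.png",t); h=cv2.cvtColor(t,cv2.COLOR_BGR2HSV)
m=((h[...,1]<40)&(h[...,2]>110)).astype(np.uint8)
# tray side flange outer edges (x) at columns inside tray
for u in(252,262,272,282,292):
    col=m[150:265,u]; v=np.where(col)[0]+150
    print(u,v.min(),v.max(),ray("top",u,v.min()-.5,.023)[:2].round(4),ray("top",u,v.max()+.5,.023)[:2].round(4))
E
```

```text
t 54.725 gp [ 0.5148 -0.0906  0.03  ] phi -178.3 tilt 0.4 side -0.1 q [ 0.43  0.57 -0.49  1.98  0.4   0.7   1.29] w 9.6 F [-8.2  0.6 13.1]
252 172 250 [0.6086 0.1804] [0.3685 0.1794]
262 171 249 [0.6113 0.1498] [0.3711 0.1494]
272 170 248 [0.614  0.1192] [0.3738 0.1193]
282 169 247 [0.6167 0.0886] [0.3764 0.0893]
292 168 245 [0.6194 0.058 ] [0.382  0.0593]
```

The tray pivoted instead of translating: yaw is now about 5.7°, with the bar end shifted. I'll grip harder, pull back while turning it straight so the tray trails, then re-measure.

Request:
jog_arm([
  {"xyz":[0,0,0],"twist":[0,0,0.03],"grip":1},
  {"xyz":[0,-0.2,0],"twist":[0,0,0.1],"grip":1},
  {"xyz":[0,-0.5,0],"twist":[0,0,0.25],"grip":1},
  {"xyz":[-0.02,-0.85,0],"twist":[0,0,0.4],"grip":1},
  {"xyz":[-0.04,-1.2,0],"twist":[0,0,0.5],"grip":1},
], force=60)

```text
clock: 55.4
position: [0.5216, -0.1606, 0.0221]
ee_rot: [-0.088, -3.138, -0.001]
force: [-1.0, 7.0, 3.6]
width: 0.1
```

```bash
cat >> plan.py <<'E'
def tray(name):
    where()
    t=arm.get_image("top"); cv2.imwrite(name,t); h=cv2.cvtColor(t,cv2.COLOR_BGR2HSV)
    m=((h[...,1]<40)&(h[...,2]>110)).astype(np.uint8); P=[]
    for u in range(245,320,4):
        col=m[150:265,u]; v=np.where(col)[0]+150
        if len(v)<8: continue
        a,b=ray("top",u,v.min()-.5,.023),ray("top",u,v.max()+.5,.023)
        if .225<a[0]-b[0]<.25: P.append([(a[1]+b[1])/2,(a[0]+b[0])/2])
    P=np.array(P); k=np.polyfit(P[:,0],P[:,1],1); ys=P[:,0]
    print("tray yaw deg",np.degrees(-np.arctan(k[0])).round(2),"n",len(P),"span y",ys.min().round(3),ys.max().round(3),"axis x at y=.06,.15:",np.polyval(k,[.06,.15]).round(4),"cab axis x there",(.5057+.0297*(.2535-np.array([.06,.15]))).round(4))
E
python3 - <<'E'
from plan import *
tray("pics/t15.png")
E
```

```text
t 55.4 gp [ 0.5216 -0.1606  0.0301] phi 176.8 tilt 0.2 side 0.0 q [ 0.53  0.59 -0.46  1.92  0.38  0.72  1.36] w 9.2 F [-1.   7.   3.6]
tray yaw deg -2.06 n 12 span y -0.017 0.116 axis x at y=.06,.15: [0.5291 0.5324] cab axis x there [0.5114 0.5088]
```

Request:
jog_arm([
  {"xyz":[0.03,0.2,0],"twist":[0,0,-0.1],"grip":1},
  {"xyz":[0.06,0.4,0],"twist":[0,0,-0.2],"grip":1},
  {"xyz":[0.1,0.65,0],"twist":[0,0,-0.3],"grip":1},
  {"xyz":[0.13,0.84,0],"twist":[0,0,-0.38],"grip":1},
  {"xyz":[0.13,0.84,0],"twist":[0,0,-0.38],"grip":1},
])

```text
clock: 56.08
position: [0.517, -0.1102, 0.0221]
ee_rot: [0.014, -3.139, 0.0]
force: [0.5, 3.5, 1.8]
width: 0.104
```

```bash
python3 - <<'E'
from plan import *
tray("pics/t16.png")
E
```

```text
t 56.075 gp [ 0.517  -0.1102  0.0301] phi -179.5 tilt 0.1 side -0.0 q [ 0.46  0.57 -0.48  1.97  0.4   0.7   1.31] w 9.5 F [0.5 3.5 1.8]
tray yaw deg -0.75 n 16 span y -0.017 0.165 axis x at y=.06,.15: [0.519  0.5202] cab axis x there [0.5114 0.5088]
```

Request:
jog_arm([
  {"xyz":[0,0.1,0],"twist":[0,0,-0.15],"grip":1},
  {"xyz":[0,0.2,0],"twist":[0,0,-0.3],"grip":1},
  {"xyz":[0.01,0.3,0],"twist":[0,0,-0.45],"grip":1},
  {"xyz":[0.02,0.4,0],"twist":[0,0,-0.5],"grip":1},
  {"xyz":[0.02,0.4,0],"twist":[0,0,-0.5],"grip":1},
])

```text
clock: 56.75
position: [0.516, -0.0878, 0.0221]
ee_rot: [0.149, -3.137, 0.002]
force: [2.2, -1.9, 0.7]
width: 0.1
```

```bash
python3 - <<'E'
from plan import *
tray("pics/t17.png")
E
```

```text
t 56.75 gp [ 0.516  -0.0878  0.0301] phi -174.6 tilt 0.1 side -0.1 q [ 0.43  0.57 -0.5   1.98  0.42  0.7   1.34] w 9.2 F [ 2.2 -1.9  0.7]
tray yaw deg 3.3 n 17 span y -0.005 0.189 axis x at y=.06,.15: [0.5072 0.502 ] cab axis x there [0.5114 0.5088]
```

Request:
jog_arm([
  {"xyz":[-0.01,0.2,0],"twist":[0,0,0.1],"grip":1},
  {"xyz":[-0.03,0.4,0],"twist":[0,0,0.2],"grip":1},
  {"xyz":[-0.04,0.6,0],"twist":[0,0,0.25],"grip":1},
  {"xyz":[-0.05,0.8,0],"twist":[0,0,0.25],"grip":1},
  {"xyz":[-0.06,0.9,0],"twist":[0,0,0.25],"grip":1},
])

```text
clock: 57.42
position: [0.5138, -0.0362, 0.0221]
ee_rot: [0.08, -3.138, 0.008]
force: [3.6, -16.0, 5.0]
width: 0.103
```

```bash
python3 - <<'E'
from plan import *
tray("pics/t18.png")
E
```

```text
t 57.425 gp [ 0.5138 -0.0361  0.0301] phi -177.1 tilt 0.2 side -0.3 q [ 0.32  0.55 -0.49  2.    0.41  0.69  1.2 ] w 9.5 F [  3.6 -16.    5. ]
tray yaw deg 3.31 n 14 span y 0.043 0.201 axis x at y=.06,.15: [0.5085 0.5033] cab axis x there [0.5114 0.5088]
```

Request:
jog_arm([
  {"xyz":[-0.02,0.1,0],"twist":[0,0,0.1],"grip":1},
  {"xyz":[-0.03,0.2,0],"twist":[0,0,0.2],"grip":1},
  {"xyz":[-0.04,0.3,0],"twist":[0,0,0.25],"grip":1},
  {"xyz":[-0.04,0.4,0],"twist":[0,0,0.25],"grip":1},
])

```text
clock: 57.98
position: [0.5143, -0.0119, 0.0221]
ee_rot: [0.012, -3.138, 0.007]
force: [-0.6, -8.6, 9.1]
width: 0.103
```

```bash
python3 - <<'E'
from plan import *
tray("pics/t19.png")
E
```

```text
t 57.975 gp [ 0.5143 -0.0119  0.0301] phi -179.6 tilt 0.2 side -0.3 q [ 0.27  0.55 -0.48  2.    0.4   0.69  1.12] w 9.4 F [-0.6 -8.6  9.1]
tray yaw deg 1.62 n 12 span y 0.068 0.201 axis x at y=.06,.15: [0.5126 0.5101] cab axis x there [0.5114 0.5088]
```

The tray is aligned: yaw 1.6° and 1 mm off the axis. I'll push it in.

Request:
jog_arm([
  {"xyz":[0.01,0.3,0],"twist":[0,0,0],"grip":1},
  {"xyz":[0.02,0.6,0],"twist":[0,0,0],"grip":1},
  {"xyz":[0.02,0.9,0],"twist":[0,0,0],"grip":1},
  {"xyz":[0.03,1.2,0],"twist":[0,0,0],"grip":1},
])

```text
clock: 58.52
position: [0.5122, 0.0597, 0.0221]
ee_rot: [0.011, -3.138, 0.009]
force: [-0.6, -11.4, 11.0]
width: 0.098
```

Request:
jog_arm([
  {"xyz":[0.01,0.3,0],"twist":[0,0,0],"grip":1},
  {"xyz":[0.02,0.6,0],"twist":[0,0,0],"grip":1},
  {"xyz":[0.02,0.9,0],"twist":[0,0,0],"grip":1},
  {"xyz":[0.02,1.1,0],"twist":[0,0,0],"grip":1},
  {"xyz":[0.02,1.1,0],"twist":[0,0,0],"grip":1},
])

```text
clock: 59.15
position: [0.5103, 0.1284, 0.0221]
ee_rot: [0.015, -3.138, 0.004]
force: [-2.2, -3.3, 8.5]
width: 0.099
```

```bash
python3 - <<'E'
from plan import *
where()
t=arm.get_image("top"); cv2.imwrite("pics/t20.png",t); s=arm.get_image("scene"); cv2.imwrite("pics/s20.png",s)
E
```

```text
t 59.15 gp [0.5103 0.1284 0.0301] phi -179.4 tilt 0.2 side -0.1 q [-0.    0.57 -0.48  1.97  0.39  0.7   0.86] w 9.2 F [-2.2 -3.3  8.5]
```

Request:
jog_arm([
  {"xyz":[0,0,0],"twist":[0,0,0],"grip":0},
  {"xyz":[0,0,0],"twist":[0,0,0],"grip":0},
  {"xyz":[0,0,0],"twist":[0,0,0],"grip":0},
  {"xyz":[0,0,-0.6],"twist":[0,0,0],"grip":0},
  {"xyz":[0,0,-1.4],"twist":[0,0,0],"grip":0},
])

```text
clock: 59.88
position: [0.5098, 0.1287, 0.1057]
ee_rot: [0.014, -3.136, 0.002]
force: [1.5, 0.4, 0.0]
width: 0.497
```

```bash
python3 - <<'E'
from plan import *
where()
s=plan([(pose(.511,.088,.115,92,0),0,10),(pose(.511,.088,.028,92,0),0,5)])
E
```

```text
t 59.875 gp [0.5099 0.1287 0.1137] phi -179.5 tilt 0.3 side -0.1 q [ 0.06  0.45 -0.54  1.9   0.3   0.88  0.94] w 45.7 F [1.5 0.4 0. ]
grip 0 |x[0.0, -0.07, 0.0] t[0.0, 0.0, 0.88] |x[0.0, -0.14, 0.0] t[-0.01, 0.0, 1.77] |x[0.0, -0.2, -0.01] t[-0.01, -0.01, 2.65] |x[-0.01, -0.27, -0.01] t[-0.01, -0.01, 3.54] |x[-0.01, -0.34, -0.01] t[-0.02, -0.01, 4.42]
grip 0 |x[-0.05, -0.05, 0.0] t[0.0, 0.0, 0.89] |x[-0.09, -0.1, -0.01] t[0.0, -0.01, 1.77] |x[-0.14, -0.14, -0.01] t[-0.01, -0.01, 2.66] |x[-0.19, -0.19, -0.01] t[-0.01, -0.01, 3.54] |x[-0.24, -0.24, -0.01] t[-0.01, -0.01, 4.43]
grip 0 |x[0.0, 0.0, 0.29] t[0.0, 0.0, 0.0] |x[0.0, 0.0, 0.58] t[0.0, 0.0, 0.0] |x[0.0, 0.0, 0.87] t[0.0, 0.0, 0.0] |x[0.0, 0.0, 1.16] t[0.0, 0.0, 0.0] |x[0.0, 0.0, 1.45] t[0.0, 0.0, 0.0]
```

Request:
jog_arm([
  {"xyz":[0,-0.15,0],"twist":[0,0,0.88],"grip":0},
  {"xyz":[0,-0.25,0],"twist":[0,0,1.77],"grip":0},
  {"xyz":[0,-0.3,0],"twist":[0,0,2.65],"grip":0},
  {"xyz":[0,-0.34,0],"twist":[0,0,3.54],"grip":0},
  {"xyz":[0,-0.34,0],"twist":[0,0,4.42],"grip":0},
])

```text
clock: 60.5
position: [0.5109, 0.1083, 0.1056]
ee_rot: [-1.177, -2.91, 0.003]
force: [0.5, -0.5, 0.5]
width: 0.501
```

Request:
jog_arm([
  {"xyz":[-0.05,-0.05,0],"twist":[0,0,0.89],"grip":0},
  {"xyz":[-0.1,-0.1,0],"twist":[0,0,1.77],"grip":0},
  {"xyz":[-0.14,-0.14,0],"twist":[0,0,2.66],"grip":0},
  {"xyz":[-0.19,-0.19,0],"twist":[0,0,3.54],"grip":0},
  {"xyz":[-0.24,-0.24,0],"twist":[0,0,4.43],"grip":0},
])

```text
clock: 61.12
position: [0.5113, 0.0881, 0.1056]
ee_rot: [-2.187, -2.253, 0.004]
force: [0.0, -0.5, 0.0]
width: 0.499
```

Request:
jog_arm([
  {"xyz":[0,0,0.3],"twist":[0,0,0],"grip":0},
  {"xyz":[0,0,0.6],"twist":[0,0,0],"grip":0},
  {"xyz":[0,0,0.9],"twist":[0,0,0],"grip":0},
  {"xyz":[0,0,1.16],"twist":[0,0,0],"grip":0},
  {"xyz":[0,0,1.43],"twist":[0,0,0],"grip":0},
])

```text
clock: 61.75
position: [0.5114, 0.0882, 0.0192]
ee_rot: [-2.182, -2.258, 0.004]
force: [0.4, -0.2, -0.8]
width: 0.503
```

```bash
python3 - <<'E'
from plan import *
where()
E
```

```text
t 61.75 gp [0.5115 0.0882 0.0272] phi 92.0 tilt -0.0 side -0.1 q [-0.17  0.52 -0.14  2.01  0.12  0.62 -0.36] w 46.3 F [ 0.4 -0.2 -0.8]
```

Request:
jog_arm([
  {"xyz":[0.3,0,0],"twist":[0,0,0],"grip":0},
  {"xyz":[0.5,0,0],"twist":[0,0,0],"grip":0},
  {"xyz":[0.75,0,0],"twist":[0,0,0],"grip":0},
  {"xyz":[1.0,0,0],"twist":[0,0,0],"grip":0},
  {"xyz":[1.2,0,0],"twist":[0,0,0],"grip":0},
])

```text
clock: 62.38
position: [0.5088, 0.1611, 0.0202]
ee_rot: [-2.181, -2.259, 0.004]
force: [-0.2, -6.3, -0.3]
width: 0.496
```

Request:
jog_arm([
  {"xyz":[0.05,0,0],"twist":[0,0,0],"grip":0},
  {"xyz":[0.1,0,0],"twist":[0,0,0],"grip":0},
])

```text
clock: 62.62
position: [0.5088, 0.1652, 0.0202]
ee_rot: [-2.183, -2.259, 0.005]
force: [-0.6, -8.1, 3.9]
width: 0.498
```

Request:
jog_arm([
  {"xyz":[0.05,0,0],"twist":[0,0,0],"grip":0},
  {"xyz":[0.05,0,0],"twist":[0,0,0],"grip":0},
])

```text
clock: 62.88
position: [0.5088, 0.1686, 0.0202]
ee_rot: [-2.183, -2.258, 0.004]
force: [-0.8, -5.1, 1.5]
width: 0.5
```

Request:
jog_arm([
  {"xyz":[0.03,0,0],"twist":[0,0,0],"grip":0},
  {"xyz":[0.05,0,0],"twist":[0,0,0],"grip":0},
])

```text
clock: 63.12
position: [0.5087, 0.171, 0.0202]
ee_rot: [-2.184, -2.258, 0.005]
force: [0.6, -6.9, 2.8]
width: 0.502
```

Request:
jog_arm([
  {"xyz":[0.03,0,0],"twist":[0,0,0],"grip":0},
  {"xyz":[0.05,0,0],"twist":[0,0,0],"grip":0},
])

```text
clock: 63.38
position: [0.5086, 0.1729, 0.0202]
ee_rot: [2.185, 2.257, -0.006]
force: [-0.3, -11.7, 6.2]
width: 0.503
```

Request:
jog_arm([
  {"xyz":[0.03,0,0],"twist":[0,0,0],"grip":0},
  {"xyz":[0.05,0,0],"twist":[0,0,0],"grip":0},
])

```text
clock: 63.62
position: [0.5086, 0.173, 0.0202]
ee_rot: [2.185, 2.254, -0.011]
force: [0.8, -19.8, 11.0]
width: 0.504
```

The tray stops at y 0.173, against a predicted 0.171, with the force climbing. One more nudge to confirm, then I back off.

Request:
jog_arm([
  {"xyz":[0.04,0,0],"twist":[0,0,0],"grip":0},
  {"xyz":[0.04,0,0],"twist":[0,0,0],"grip":0},
])

```text
clock: 63.88
position: [0.5083, 0.1731, 0.0202]
ee_rot: [2.186, 2.252, -0.015]
force: [-1.2, -23.5, 12.9]
width: 0.498
```

Request:
jog_arm([
  {"xyz":[-0.2,0,0],"twist":[0,0,0],"grip":0},
  {"xyz":[-0.6,0,-0.2],"twist":[0,0,0],"grip":0},
  {"xyz":[-1.0,0,-1.0],"twist":[0,0,0],"grip":1},
  {"xyz":[-1.3,0,-2.0],"twist":[0,0,0],"grip":1},
  {"xyz":[-1.3,0,-3.0],"twist":[0,0,0],"grip":1},
])

```text
clock: 64.5
position: [0.5115, 0.1018, 0.2021]
ee_rot: [-2.184, -2.257, 0.002]
force: [1.1, 0.6, -0.3]
width: 0.225
```

```bash
python3 - <<'E'
from plan import *
where()
t=arm.get_image("top"); cv2.imwrite("pics/t21.png",t); s=arm.get_image("scene"); cv2.imwrite("pics/s21.png",s)
# latch: red pixels in both views
P={}
for n,im,roi in(("top",t,(205,150,260,240)),("scene",s,(350,170,430,260))):
    h=cv2.cvtColor(im,cv2.COLOR_BGR2HSV); m=(((h[...,0]<8)|(h[...,0]>172))&(h[...,1]>150)&(h[...,2]>60)).astype(np.uint8)
    k=np.zeros_like(m); x0,y0,x1,y1=roi; k[y0:y1,x0:x1]=m[y0:y1,x0:x1]
    pts=np.argwhere(k)[:,::-1]; print(n,len(pts),cv2.boundingRect(pts) if len(pts) else None)
cx=np.array([.9996,.0297,0]);cy=np.array([-.0297,.9996,0]);O=np.array([.502,.3785,0])
for q in(0,.95,1.1,1.25):
    piv=O+.12*cx-.14*cy+[0,0,.066]; tip=piv+.105*(-np.cos(q)*cx+np.sin(q)*np.array([0,0,1]))
    print(q,"piv",piv.round(3),"tip",tip.round(3),proj("top",piv).round(1),proj("top",tip).round(1),proj("scene",piv).round(1),proj("scene",tip).round(1))
E
```

```text
t 64.5 gp [0.5115 0.1018 0.2101] phi 91.9 tilt 0.0 side -0.1 q [-0.17  0.28 -0.17  1.82  0.05  1.04 -0.32] w 20.7 F [ 1.1  0.6 -0.3]
top 9 (222, 174, 2, 5)
scene 88 (392, 212, 12, 32)
0 piv [0.626 0.242 0.066] tip [0.521 0.239 0.066] [229.3 163.5] [230.  198.5] [391.3 244.7] [402.9 221.1]
0.95 piv [0.626 0.242 0.066] tip [0.565 0.24  0.151] [229.3 163.5] [224.3 179.4] [391.3 244.7] [401.8 211.8]
1.1 piv [0.626 0.242 0.066] tip [0.579 0.241 0.16 ] [229.3 163.5] [223.6 174.1] [391.3 244.7] [400.6 212.9]
1.25 piv [0.626 0.242 0.066] tip [0.593 0.241 0.166] [229.3 163.5] [223.1 168.6] [391.3 244.7] [399.2 214.9]
```

```bash
python3 - <<'E'
from plan import *
t=cv2.imread("pics/t21.png"); h=cv2.cvtColor(t,cv2.COLOR_BGR2HSV)
m=((h[...,0]>3)&(h[...,0]<28)&(h[...,1]>190)&(h[...,2]>110)).astype(np.uint8)[100:145,205:245]
p=np.argwhere(m); print(len(p), p.min(0)+[100,205],p.max(0)+[100,205])
for z in(.1,.17): print(z,ray("top",220,117,z).round(3),ray("top",224,122,z).round(3))
s=plan([(pose(.588,.15,.25,135,0),1,6),(pose(.588,.240,.20,182,0),1,7)])
E
```

```text
11 [113 215] [128 229]
0.1 [0.759 0.265 0.1  ] [0.744 0.253 0.1  ]
0.17 [0.739 0.251 0.17 ] [0.725 0.239 0.17 ]
grip 1 |x[0.12, 0.21, -0.09] t[0.01, 0.0, -0.72] |x[0.24, 0.41, -0.19] t[0.02, 0.0, -1.43] |x[0.36, 0.62, -0.28] t[0.03, 0.0, -2.15] |x[0.48, 0.83, -0.38] t[0.04, 0.0, -2.87] |x[0.6, 1.03, -0.47] t[0.05, 0.0, -3.58]
grip 1 |x[-0.03, 0.24, -0.1] t[0.01, 0.0, -0.72]
grip 1 |x[0.15, 0.15, 0.12] t[0.0, 0.0, -0.67] |x[0.3, 0.3, 0.24] t[0.0, 0.0, -1.34] |x[0.46, 0.45, 0.36] t[0.0, 0.0, -2.02] |x[0.61, 0.61, 0.48] t[0.0, 0.0, -2.69] |x[0.76, 0.76, 0.59] t[0.0, 0.0, -3.36]
grip 1 |x[0.04, 0.21, 0.12] t[0.0, 0.0, -0.67] |x[0.09, 0.42, 0.24] t[0.0, 0.0, -1.34]
```

Request:
jog_arm([
  {"xyz":[0.6,0.6,0],"twist":[0,0,0],"grip":1},
  {"xyz":[1.3,1.0,0],"twist":[0,0,0],"grip":1},
  {"xyz":[2.0,1.39,0],"twist":[0,0,0],"grip":1},
  {"xyz":[2.3,1.4,0.1],"twist":[0,0,0],"grip":1},
  {"xyz":[2.3,1.4,0.1],"twist":[0,0,0],"grip":1},
])

```text
clock: 65.22
position: [0.5891, 0.2452, 0.1926]
ee_rot: [-2.177, -2.261, 0.005]
force: [-0.8, -1.1, -0.1]
width: 0.008
```

Request:
jog_arm([
  {"xyz":[0,0,0],"twist":[0,0,0],"grip":1},
  {"xyz":[0,0,0],"twist":[0,0,0],"grip":1},
])

```text
clock: 65.47
position: [0.5908, 0.2417, 0.1941]
ee_rot: [-2.185, -2.257, 0.004]
force: [-0.2, -0.7, 0.4]
width: 0.003
```

```bash
python3 - <<'E'
from plan import *
where()
s=plan([(pose(.588,.240,.155,92,0),1,5),(pose(.586,.240,.090,92,0),1,5)])
E
```

```text
t 65.475 gp [0.5908 0.2417 0.2021] phi 91.9 tilt -0.1 side -0.1 q [-0.35  0.48 -0.18  1.54  0.09  1.13 -0.52] w 0.3 F [-0.2 -0.7  0.4]
grip 1 |x[-0.01, -0.01, 0.16] t[0.0, 0.0, 0.0] |x[-0.01, -0.02, 0.31] t[0.0, 0.0, -0.01] |x[-0.02, -0.03, 0.47] t[-0.01, 0.0, -0.01] |x[-0.02, -0.04, 0.63] t[-0.01, 0.01, -0.01] |x[-0.03, -0.05, 0.79] t[-0.01, 0.01, -0.01]
grip 1 |x[0.0, -0.01, 0.22] t[0.0, 0.0, 0.0] |x[0.0, -0.01, 0.43] t[0.0, 0.0, 0.0] |x[0.0, -0.02, 0.65] t[0.0, 0.0, 0.0] |x[0.0, -0.02, 0.86] t[0.0, 0.0, 0.0] |x[0.0, -0.03, 1.08] t[0.0, 0.0, 0.0]
```

Request:
jog_arm([
  {"xyz":[0,0,0.2],"twist":[0,0,0],"grip":1},
  {"xyz":[0,-0.02,0.4],"twist":[0,0,0],"grip":1},
  {"xyz":[0,-0.04,0.6],"twist":[0,0,0],"grip":1},
  {"xyz":[-0.03,-0.05,0.79],"twist":[0,0,0],"grip":1},
])

```text
clock: 65.97
position: [0.587, 0.2415, 0.1451]
ee_rot: [-2.181, -2.259, 0.005]
force: [-0.2, 0.6, -0.4]
width: 0.006
```

Request:
jog_arm([
  {"xyz":[0,0,0.2],"twist":[0,0,0],"grip":1},
  {"xyz":[0,0,0.4],"twist":[0,0,0],"grip":1},
  {"xyz":[0,0,0.6],"twist":[0,0,0],"grip":1},
  {"xyz":[0,0,0.8],"twist":[0,0,0],"grip":1},
  {"xyz":[0,0,1.0],"twist":[0,0,0],"grip":1},
])

```text
clock: 66.6
position: [0.5874, 0.2416, 0.0856]
ee_rot: [-2.182, -2.258, 0.003]
force: [-0.5, 0.1, 2.2]
width: 0.004
```

```bash
cat > latch.py <<'E'
from plan import *
import sys
where()
t=arm.get_image("top"); s=arm.get_image("scene"); cv2.imwrite(f"pics/s_{sys.argv[1]}.png",s); cv2.imwrite(f"pics/t_{sys.argv[1]}.png",t)
for n,im,roi in(("top",t,(205,150,260,240)),("scene",s,(350,170,430,260))):
    h=cv2.cvtColor(im,cv2.COLOR_BGR2HSV); m=(((h[...,0]<8)|(h[...,0]>172))&(h[...,1]>150)&(h[...,2]>60)).astype(np.uint8)
    x0,y0,x1,y1=roi; pts=np.argwhere(m[y0:y1,x0:x1])[:,::-1]+[x0,y0]; print(n,len(pts),cv2.boundingRect(pts.astype(np.int32)) if len(pts) else None)
E
python3 latch.py a
```

```text
t 66.6 gp [0.5874 0.2416 0.0936] phi 92.0 tilt -0.0 side -0.1 q [-0.36  0.58 -0.17  1.67  0.12  0.91 -0.54] w 0.4 F [-0.5  0.1  2.2]
top 0 None
scene 30 (392, 236, 6, 8)
```

Request:
jog_arm([
  {"xyz":[0,0,0.15],"twist":[0,0,0],"grip":1},
  {"xyz":[0,0,0.3],"twist":[0,0,0],"grip":1},
  {"xyz":[0,0,0.35],"twist":[0,0,0],"grip":1},
])

```text
clock: 67.08
position: [0.5867, 0.2415, 0.0645]
ee_rot: [-2.181, -2.258, 0.005]
force: [-1.8, 0.8, 1.9]
width: 0.005
```

Request:
jog_arm([
  {"xyz":[0,0,0.04],"twist":[0,0,0],"grip":1},
  {"xyz":[0,0,0.08],"twist":[0,0,0],"grip":1},
])

```text
clock: 67.32
position: [0.5872, 0.2414, 0.0605]
ee_rot: [-2.182, -2.258, 0.004]
force: [-1.6, -0.8, 2.3]
width: 0.005
```

Request:
jog_arm([
  {"xyz":[0,0,0.03],"twist":[0,0,0],"grip":1},
  {"xyz":[0,0,0.06],"twist":[0,0,0],"grip":1},
])

```text
clock: 67.58
position: [0.5872, 0.2414, 0.0568]
ee_rot: [-2.182, -2.258, 0.004]
force: [-1.3, 0.4, 2.1]
width: 0.007
```

Request:
jog_arm([
  {"xyz":[0,0,0.03],"twist":[0,0,0],"grip":1},
  {"xyz":[0,0,0.05],"twist":[0,0,0],"grip":1},
])

```text
clock: 67.82
position: [0.5873, 0.2415, 0.0552]
ee_rot: [-2.182, -2.259, 0.003]
force: [-7.4, -3.0, 22.6]
width: 0.004
```

Request:
jog_arm([
  {"xyz":[0,0,0.03],"twist":[0,0,0],"grip":1},
  {"xyz":[0,0,0.05],"twist":[0,0,0],"grip":1},
])

```text
clock: 68.08
position: [0.5874, 0.2416, 0.0546]
ee_rot: [-2.183, -2.259, 0.002]
force: [-15.8, -6.1, 42.9]
width: 0.003
```

Request:
jog_arm([
  {"xyz":[0,0,0.03],"twist":[0,0,0],"grip":1},
  {"xyz":[0,0,0.05],"twist":[0,0,0],"grip":1},
])

```text
clock: 68.32
position: [0.5876, 0.2417, 0.0541]
ee_rot: [2.183, 2.259, -0.0]
force: [-23.4, -10.9, 67.6]
width: 0.003
```

```bash
python3 latch.py b
```

```text
t 68.325 gp [0.5876 0.2417 0.0621] phi 92.0 tilt -0.0 side 0.0 q [-0.36  0.61 -0.17  1.69  0.13  0.84 -0.55] w 0.2 F [-23.4 -10.9  67.6]
top 0 None
scene 0 None
```

The force jumped at the expected level height, so the latch is on its stop. I'll back off and check numerically.

Request:
jog_arm([
  {"xyz":[0,0,-0.3],"twist":[0,0,0],"grip":1},
  {"xyz":[0,0,-1.2],"twist":[0,0,0],"grip":1},
  {"xyz":[0,0,-2.2],"twist":[0,0,0],"grip":1},
  {"xyz":[-0.8,0,-2.8],"twist":[0,0,0],"grip":1},
  {"xyz":[-1.6,0,-3.0],"twist":[0,0,0],"grip":1},
])

```text
clock: 69.05
position: [0.5925, 0.1453, 0.2308]
ee_rot: [2.181, 2.26, 0.003]
force: [0.5, -0.4, -1.2]
width: 0.003
```

Request:
jog_arm([
  {"xyz":[-1.0,0,0],"twist":[0,0,0],"grip":1},
  {"xyz":[-2.0,0,0],"twist":[0,0,0],"grip":1},
  {"xyz":[-3.0,0,0],"twist":[0,0,0],"grip":1},
  {"xyz":[-4.0,0,0],"twist":[0,0,0],"grip":1},
  {"xyz":[-4.5,0,0],"twist":[0,0,0],"grip":1},
])

```text
clock: 69.68
position: [0.5999, -0.1292, 0.228]
ee_rot: [2.188, 2.254, -0.006]
force: [0.7, 0.6, -0.2]
width: 0.004
```

```bash
python3 latch.py c; python3 - <<'E'
from plan import *
t=cv2.imread("pics/t_c.png"); s=cv2.imread("pics/s_c.png")
for n,im,roi in(("top",t,(205,150,260,240)),("scene",s,(350,170,430,260))):
    h=cv2.cvtColor(im,cv2.COLOR_BGR2HSV); m=(((h[...,0]<10)|(h[...,0]>170))&(h[...,1]>110)&(h[...,2]>40)).astype(np.uint8)
    x0,y0,x1,y1=roi; pts=(np.argwhere(m[y0:y1,x0:x1])[:,::-1]+[x0,y0]).astype(np.int32)
    if len(pts): print(n,len(pts),cv2.minAreaRect(pts),pts[pts[:,1].argmin()],pts[pts[:,1].argmax()])
    if len(pts): 
        # shut-plane points (latch y=.2385)
        pass
for q in(0,.1,.2,.3):
    cx=np.array([.9996,.0297,0]);cy=np.array([-.0297,.9996,0]);O=np.array([.502,.3785,0])
    piv=O+.12*cx-.14*cy+[0,0,.066]; e=piv+.110*(-np.cos(q)*cx+np.sin(q)*np.array([0,0,1])); print(q,proj("top",piv+[0,0,.007]).round(1),proj("top",e+[0,0,.007]).round(1),proj("scene",piv).round(1),proj("scene",e).round(1))
# handle bar + panel in top
h=cv2.cvtColor(t,cv2.COLOR_BGR2HSV); print("row198 V",t[200,222:262].mean(1).astype(int))
rects(t)
E
```

```text
t 69.675 gp [ 0.5999 -0.1292  0.236 ] phi 91.7 tilt -0.2 side -0.2 q [ 0.18  0.41 -0.08  1.57  0.04  1.17  0.12] w 0.3 F [ 0.7  0.6 -0.2]
top 118 (227, 166, 4, 34)
scene 79 (393, 220, 13, 23)
top 122 ((228.5, 183.0), (34.0, 3.0), 90.0) [227 166] [229 200]
scene 94 ((395.4735107421875, 239.0283660888672), (4.076766014099121, 42.5359001159668), 24.676862716674805) [403 220] [388 259]
0 [228.9 163.1] [229.7 199.9] [391.3 244.7] [403.5 220. ]
0.1 [228.9 163.1] [229.  199.3] [391.3 244.7] [403.9 217.8]
0.2 [228.9 163.1] [228.3 198.3] [391.3 244.7] [404.1 215.8]
0.3 [228.9 163.1] [227.6 196.9] [391.3 244.7] [404.3 214.1]
row198 V [ 71  56  60  46  34  21  23  28  46  68 101 116  74  76 100 129 130 130
 128 128 129 130 128 128 115  70  70  62  60  72  72  95 126 126 124 126
 125 124 124 124]
label px [423.8 219.6] xy [ 0.453  -0.3334] long axis deg 89.3 LxW [0.03  0.028]
label px [471.4 147.1] xy [ 0.6702 -0.485 ] long axis deg -76.6 LxW [0.071 0.041]
dark px [372.2 189.5] xy [ 0.5493 -0.1842] long axis deg -1.8 LxW [0.364 0.169]
```

```bash
python3 - <<'E'
from plan import *
a=cv2.imread("pics/top0.png"); b=cv2.imread("pics/t_c.png")
print("bar",ray("top",249.5,200,.05).round(3))
for n,(x0,y0,x1,y1) in dict(offcut=(346,254,407,274),tape=(417,252,450,286),cork=(244,107,284,136),jar=(287,106,312,135),can=(326,106,359,142),glue=(213,108,236,138),box=(411,205,436,236),purple=(452,135,490,164)).items():
    d=cv2.absdiff(a[y0:y1,x0:x1],b[y0:y1,x0:x1]).max(2); sh=cv2.phaseCorrelate(a[y0:y1,x0:x1].mean(2),b[y0:y1,x0:x1].mean(2)); print(n,(d>40).sum(),np.round(sh[0],2))
E
```

```text
bar [0.518 0.184 0.05 ]
offcut 898 [-0.06 -0.45]
tape 0 [-0.01  0.01]
cork 0 [-0.01  0.09]
jar 0 [0.43 0.01]
can 389 [-0.18 -0.27]
glue 0 [0.05 0.09]
box 0 [0.56 0.04]
purple 0 [0.03 0.01]
```

```bash
python3 - <<'E'
from plan import *
a=cv2.imread("pics/top0.png"); b=cv2.imread("pics/t_b.png")
for n,(x0,y0,x1,y1) in dict(offcut=(346,254,407,274),can=(326,106,359,142)).items():
    d=cv2.absdiff(a[y0:y1,x0:x1],b[y0:y1,x0:x1]).max(2); print(n,(d>40).sum())
arm.sign_off()
E
```

```text
offcut 0
can 0
the job is handed in; nothing more can be done
```

I laid all three packs on the bench in the tray with contacts up, pushed the tray home, swung the latch shut and handed the job in at about 70 s. I turned over the two label-up packs by standing each on its end and gripping it again. The purple look-alike was left alone.

**Last checks**
- **Packs:** all three copper contact groups were visible from above in the loaded tray before it went in. I could not check them again once inside the cabinet.
- **Tray:** it stopped hard about 2 mm past the position I had predicted. The handle then measured at y 0.184, against about 0.186 expected.
- **Latch:** it hit its stop at level. Its tip matched the shut position within a pixel in both fixed cameras.
- **Bystanders:** none showed movement in the top view. For the offcut and paint can I used an earlier picture, because the arm and its shadow covered them in the last one.

**What did not go as expected**
- One pack was knocked about 4 cm just before I reached for it, so I measured it again and gripped it where it lay.
- The real fingertips seem to sit about 30 mm further back than stated. The upright pack was therefore lifted by its contact block, and the first grip on the handle missed.
- The tray turned when I moved it sideways, so I straightened it before pushing it in.
- Pressing the latch peaked at about 68 N at the fingertips.

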